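# Tighten down the hammer rack and hang up the hammers

## Robot

A 7-joint arm with a two-finger parallel gripper is mounted at the origin on the work surface. World frame = base frame: x ahead of the robot, y to its left, z up, the work surface at z = 0. Lengths are in m, angles in rad, forces in N, time in s.
With the tool pointing down it reaches from about 0.425 to 0.925 m from the base axis. Payload 6.8 kg.
Tool frame: the origin (TCP) lies at the very end of the fingers, on their centre line; the grasp point (between the pads) lies 19 mm behind it; y points along the fingers, z is the direction in which the jaws open and shut, and the axes are right-handed (so a half turn about y gives the same grasp; the last joint's range is limited). The gripper opens to 88 mm and grips with 3 to 60 N. Pads are 20 mm wide; open, the fingers measure 115 mm over their backs; the gripper's body (75 mm by 178 mm) begins 61 mm behind the grasp point.
Start: joints at [1.105, 0.477, 0.022, 1.555, -0.011, 1.109, -0.083], TCP at [0.236, -0.632, 0.185] pointing down, gripper open.
Joint ranges: [-2.96, 2.96], [-0.34, 2.1], [-1.41, 1.46], [0.24, 2.44], [-1.37, 4.51], [0.17, 1.92], [-2.96, 2.96]. Speed limits (rad/s): [2.39, 2.39, 3.14, 3.14, 3.14, 3.14, 3.14].

## Interface

Orientations are given as a unit quaternion [x, y, z, w].
In Python, from workcell import read_state, eyes, workorder gives the robot as it stands.
- The arm moves only by the tool apply_moves, never from a script. Its argument "rows" is a list of rows, each a list of 7 numbers: the shift along the tool's x, y, z in m, then the turn, a rotation vector about the tool's x, y, z in degrees, then the gripper command: -1 is fully open, 1 is shut, values between are in proportion. In form: [[x, y, z, rx, ry, rz, hand], ...]. A call has 1 to 20 rows; each row is the pose to reach, as a shift and turn from the pose commanded when the call began, along the tool's axes at that moment; what a row does not reach only later rows make up. A row lasts 1/12 s, in which the tool goes at most 41.7 mm and 7.16 degrees, less where a joint would pass 70% of its speed; a pose out of reach is approached as far as the arm can. A call with a gripper value outside its range is refused whole. The fingers move at their own pace and stop on an object; "squeeze" is the grip in N (left out, the last holds). Time passes only in rows, so rows that repeat a pose let the fingers close. It gives the time, the measured TCP pose, the force and the opening at its end, in the units of the state.
- read_state(): the state, without advancing time (a new reading comes with each control period).
- eyes.camera(name): name is "scene" or "top" or "wrist"; returns a dict with "image" (384x512x3 uint8, red, green, blue), "fov_y" (degrees; the focal length in pixels is half the picture's height over the tangent of half this angle, whatever the lens; pixels are square), "cx", "cy" (the principal point, pixels), "R" (3x3) and "t" (3): a world point X has camera coordinates R X + t; the wrist camera has in their place "tool_from_camera" (4x4, takes a point from camera to tool coordinates, whose origin is the TCP and whose axes are the tool frame's). Camera axes: x right, y down, z forward; pixel columns grow to the right and rows downward; lengths in m; the calibration is good to about 2 mm. A picture is of the moment at which its call begins: read the wrist's pose just before it. There is no depth.
- workorder.finish_job(): hands the job in, once; it reports no verdict.
The state is a dict: "t": time; "joint_positions": joint angles; "joint_vel": joint speeds; "joint_torque": joint torques, N m; "eef_pos": TCP position; "tcp_rot": TCP orientation; "contact_force": force on the tool from outside, world axes, zero at the start; "torque": the same for the moment, N m; "width": finger opening in m.
Only numpy, scipy, OpenCV 4.12 (cv2) and the standard library are available. Lean on these libraries where they do the work, as an engineer would, in place of code of your own. Each camera call takes 0.05 s, during which the arm holds its last target.

## Task

The hammer rack on the bench is loose: take the flat-bladed key from its wooden block and with it turn both hold-down screws of the rack clockwise as far as they go, and only then drop every hammer lying on the bench handle-first through a ring of the rack, one to a ring, until its head rests on the ring. Put the key back upright in the hole of its block, fully home, and leave the loose cup brush and flap wheel where they stand.

Things in the scene. Friction and masses are not known exactly. Their poses are not given: they have to be found in the camera images.
- hammer_square_grip (a point): hammer, 161 mm long, lying (may be absent): a rounded square steel head, pale wooden handle, a 64 x 34 x 34 mm bar across the end of a straight round handle 20 mm thick that reaches 127 mm below the head. Point: on the handle axis, 50 mm from the head's underside, 77 mm from the rounded handle end, near the balance point; lying, about 14.5 mm up (handle slopes 3 degrees). x: along the handle to the head; y: along the head. 0.42 kg
- hammer_soft_grip (a point): hammer, 161 mm long, lying (may be absent): a round white-plastic-faced head, steel handle, a 64 x 34 x 34 mm bar across the end of a straight round handle 20 mm thick that reaches 127 mm below the head. Point: on the handle axis, 50 mm from the head's underside, 77 mm from the rounded handle end, near the balance point; lying, about 14.5 mm up (handle slopes 3 degrees). x: along the handle to the head; y: along the head. 0.32 kg
- hammer_copper_grip (a point): hammer, 161 mm long, lying (may be absent): a dark head with round copper faces, black rubber handle, a 64 x 34 x 34 mm bar across the end of a straight round handle 20 mm thick that reaches 127 mm below the head. Point: on the handle axis, 50 mm from the head's underside, 77 mm from the rounded handle end, near the balance point; lying, about 14.5 mm up (handle slopes 3 degrees). x: along the handle to the head; y: along the head. 0.4 kg
- ring0 (a point): right-hand ring (seen from the robot) of the green rack: centre of its top rim, 145 mm up; z up, y along the row of rings (105 mm apart), x towards the rack's bar. Steel, 31 mm inside, 47 mm outside, 14 mm high; a handle passes through, a head does not. The bar, 2 mm lower than the rims, runs 51 to 61 mm behind the ring centres
- ring1 (a point): middle ring (seen from the robot) of the green rack: centre of its top rim, 145 mm up; z up, y along the row of rings (105 mm apart), x towards the rack's bar. Steel, 31 mm inside, 47 mm outside, 14 mm high; a handle passes through, a head does not. The bar, 2 mm lower than the rims, runs 51 to 61 mm behind the ring centres
- ring2 (a point): left-hand ring (seen from the robot) of the green rack: centre of its top rim, 145 mm up; z up, y along the row of rings (105 mm apart), x towards the rack's bar. Steel, 31 mm inside, 47 mm outside, 14 mm high; a handle passes through, a head does not. The bar, 2 mm lower than the rims, runs 51 to 61 mm behind the ring centres
- screw_right (a joint): angle of the captive hold-down screw on the rack's right-hand foot: 0 slack, 2.2 rad at its stop, fully tight; grows clockwise seen from above; starts somewhere between 0 and 0.4; stays where it is left; friction about 0.08 N m
- screw_right_slot (a point): centre of the slot's mouth in the top face of that screw's head (30 mm above the bench), turning with it; z up, x along the slot. Head: 46 mm square steel block on a brass disc; slot closed at its ends, 30 mm long, 8 mm wide, 14 mm deep. It lies 205 mm along the row from the middle ring and 45 mm nearer the robot
- screw_left (a joint): angle of the captive hold-down screw on the rack's left-hand foot: 0 slack, 2.2 rad at its stop, fully tight; grows clockwise seen from above; starts somewhere between 0 and 0.4; stays where it is left; friction about 0.08 N m
- screw_left_slot (a point): centre of the slot's mouth in the top face of that screw's head (30 mm above the bench), turning with it; z up, x along the slot. Head: 46 mm square steel block on a brass disc; slot closed at its ends, 30 mm long, 8 mm wide, 14 mm deep. It lies 205 mm along the row from the middle ring and 45 mm nearer the robot
- key_grip (a point): screw key, steel, upright in its wooden block. Point: centre of its flat dark paddle (50 mm wide along x, 14 mm thick along y, 36 mm high); z up. Below it a 12 mm shank ends in a flat blade 24 mm wide along x, 4 mm thick, 16 mm high, tip 108 mm below the point. A 46 mm round collar, underside 63 mm below the point, rests on the block. 0.16 kg
- block_hole (a point): centre of the mouth of the key's hole in the wooden block (90 x 90 x 55 mm, fixed): round, 34 mm in diameter, right through, mouth 55 mm above the bench, z up
- cup_brush: bystander: a dark wire cup brush, 64 mm wide and 57 mm high, standing loose; origin centre of its underside
- flap_wheel: bystander: a brown flap wheel, 68 mm wide, 30 mm high with a 45 mm shank up, standing loose; origin centre of its underside
Not all that is in view belongs to the job. Leave any turquoise look-alike of the part that bears hammer_copper_grip alone.

How it is judged:
By the outcome, as a careful person would: the job done as asked, in the order asked, and still so for the second after the job is handed in, with the robot touching nothing.
Of hammer_square, hammer_soft, hammer_copper only 2 to 3 are there at a start; the rules pass over those that are not, and their reading is None.
At some moment in a run one of hammer_square, hammer_soft, hammer_copper may be knocked a few centimetres aside while the robot is not near it.
It also fails if it takes over 210 s, if anything falls off the work surface, if the arm or the gripper's body presses on something with over 40 N, if the wrist force passes 120 N, or if a joint passes its speed limit or range.

## Working session

There is one attempt and no reset: what is moved stays moved. The work goes in short steps, Python scripts to look and compute and a tool call to move; the robot and the scene stay as the last step left them, time stands still between calls to the robot, and variables do not carry over. Pictures are saved under pics/ and viewed, and the job is handed in when it is done.

Besides the shell and the picture viewer there is one more tool, called after "Request:" as name([rows], argument=value, ...), one row to a line, values as JSON. apply_moves: Moves the arm, as the interface text tells. Its arguments: {"type":"object","properties":{"rows":{"type":"array","items":{"type":"array","items":{"type":"number"}}},"squeeze":{"type":"number"}},"required":["rows"]}

```bash
ls; mkdir -p pics; cat > h.py <<'E'
import numpy as np, cv2
from workcell import read_state, eyes, workorder
from scipy.spatial.transform import Rotation as Rn
def cam(n):
    s=read_state(); c=eyes.camera(n); im=c["image"]; f=im.shape[0]/2/np.tan(np.radians(c["fov_y"])/2)
    if n=="wrist":
        T=np.eye(4);T[:3,:3]=Rn.from_quat(s["tcp_rot"]).as_matrix();T[:3,3]=s["eef_pos"]
        W=T@np.array(c["tool_from_camera"]); R=W[:3,:3].T; t=-R@W[:3,3]
    else: R=np.array(c["R"]);t=np.array(c["t"])
    return dict(im=im,f=f,cx=c["cx"],cy=c["cy"],R=R,t=t,o=-R.T@t)
def ray(c,u,v):
    d=c["R"].T@np.array([(u-c["cx"])/c["f"],(v-c["cy"])/c["f"],1.]); return c["o"],d
def onz(c,u,v,z):
    o,d=ray(c,u,v); return o+d*(z-o[2])/d[2]
def proj(c,X):
    p=c["R"]@np.array(X)+c["t"]; return c["f"]*p[0]/p[2]+c["cx"],c["f"]*p[1]/p[2]+c["cy"]
def save(c,n,crop=None,k=1):
    im=c["im"]
    if crop: im=im[crop[1]:crop[3],crop[0]:crop[2]]
    if k!=1: im=cv2.resize(im,None,fx=k,fy=k,interpolation=cv2.INTER_CUBIC)
    cv2.imwrite("pics/"+n+".png",cv2.cvtColor(im,cv2.COLOR_RGB2BGR))
E
python3 - <<'E'
from h import *
import pickle
s=read_state(); print({k:np.round(v,4) for k,v in s.items()})
print(Rn.from_quat(s["tcp_rot"]).as_matrix().round(3))
for n in["scene","top","wrist"]:
    c=cam(n); pickle.dump(c,open(n+"0.pkl","wb")); save(c,n+"0",k=1.5); print(n,c["f"],c["cx"],c["cy"],c["o"],c["R"].round(3).tolist())
E
```

```text
pics
{'t': np.float64(0.0), 'joint_positions': array([ 1.1049,  0.4778,  0.0223,  1.5564, -0.0115,  1.1093, -0.0831]), 'joint_vel': array([-0.0005, -0.0009, -0.0005,  0.0001, -0.0002, -0.0001, -0.0004]), 'joint_torque': array([ 1.00000e-04, -5.82864e+01,  1.53450e+00, -2.72609e+01,
       -5.43000e-02,  1.70000e-02,  2.00000e-04]), 'eef_pos': array([ 0.2362, -0.6317,  0.1842]), 'tcp_rot': array([-0.126 ,  0.6964, -0.6952,  0.1257]), 'contact_force': array([-0.7612,  0.6177,  0.778 ]), 'torque': array([ 0.0542,  0.0187, -0.0256]), 'width': np.float64(0.0875)}
[[-0.937 -0.001  0.35 ]
 [-0.35   0.002 -0.937]
 [ 0.    -1.    -0.002]]
scene 350.6215671886746 249.60355598490386 188.96921934842942 [1.03103268 0.50442818 0.80487713] [[-0.68, 0.733, -0.002], [0.502, 0.463, -0.73], [-0.534, -0.498, -0.683]]
top 386.77027703642943 250.9653070878471 191.62668571952278 [ 0.34060006 -0.01821273  1.28505087] [[-0.003, -1.0, -0.026], [-0.996, 0.006, -0.094], [0.094, 0.025, -0.995]]
wrist 265.84906890380563 255.8540261860249 193.08816288095468 [ 0.30921571 -0.60438969  0.38308043] [[0.35, -0.937, -0.002], [-0.899, -0.336, 0.28], [-0.263, -0.096, -0.96]]
```

View pics/top0.png

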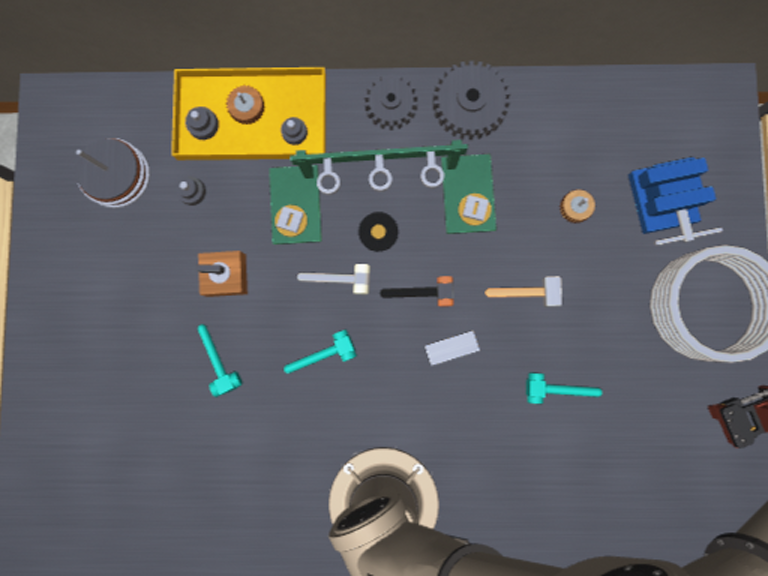

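View pics/scene0.png

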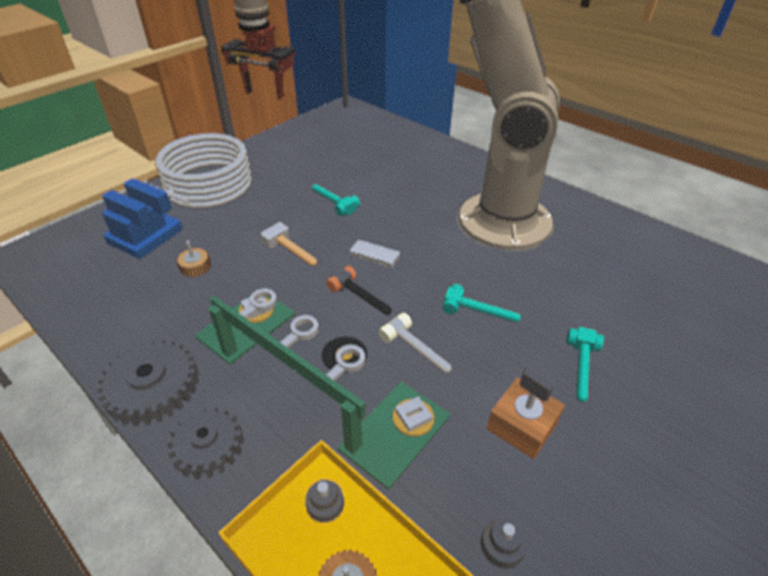

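View pics/wrist0.png

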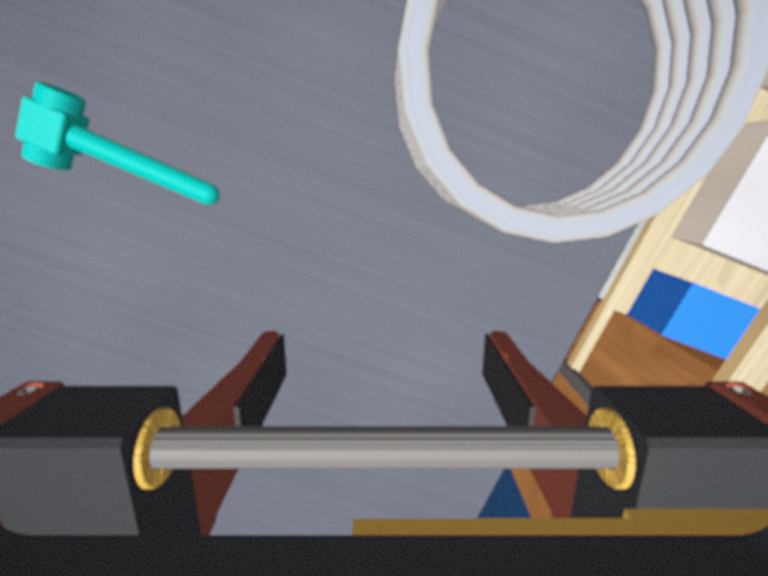

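```bash
python3 - <<'E'
from h import *
import pickle
c=pickle.load(open("top0.pkl","rb"))
def p(n,u,v,z): print(n,onz(c,u/1.5,v/1.5,z).round(3))
for i,(u,v) in enumerate([(432,176),(380,179),(328,182)]): p("ring",u,v,.145)
p("scR",476,209,.03);p("scL",290,220,.03)
p("block",221,274,.055); p("paddle",210,268,.163)
for n,(u,v),(a,b) in [("soft",(300,277),(361,278)),("cop",(382,293),(445,291)),("sq",(487,293),(553,291))]: p(n+" end",u,v,.01);p(n+" head",a,b,.017)
p("flap",578,206,.03);p("brush",192,190,.03)
save(c,"topcrop",(120,80,400,240),2.8)
m=cv2.inRange(cv2.cvtColor(c["im"],cv2.COLOR_RGB2HSV),(0,0,0),(1,1,1))
E
```

```text
ring [ 0.672 -0.101  0.145]
ring [0.667 0.003 0.145]
ring [0.662 0.108 0.145]
scR [ 0.63  -0.205  0.03 ]
scL [0.61  0.204 0.03 ]
block [0.488 0.347 0.055]
paddle [0.487 0.337 0.163]
soft end [0.485 0.184 0.01 ]
soft head [0.481 0.048 0.017]
cop end [0.449 0.002 0.01 ]
cop head [ 0.452 -0.136  0.017]
sq end [ 0.447 -0.228  0.01 ]
sq head [ 0.45  -0.37   0.017]
flap [ 0.635 -0.427  0.03 ]
brush [0.679 0.424 0.03 ]
```

View pics/topcrop.png

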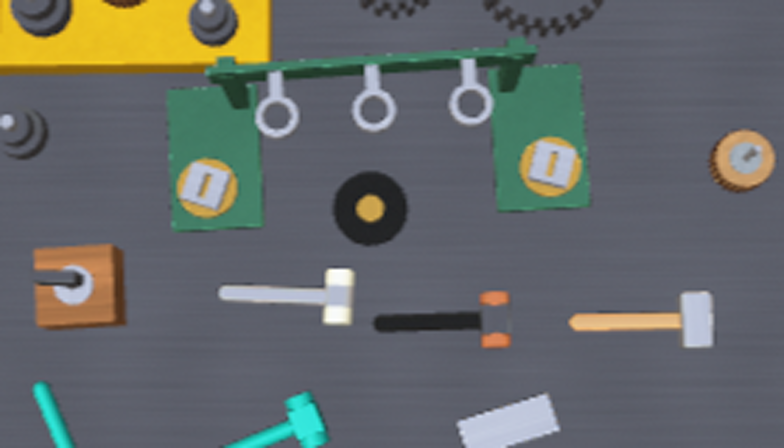

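Request:
apply_moves([
  [-0.515,-0.215,-0.48,0,-70,0,-1],
  [-0.515,-0.215,-0.48,0,-70,0,-1],
  [-0.515,-0.215,-0.48,0,-70,0,-1],
  [-0.515,-0.215,-0.48,0,-70,0,-1],
  [-0.515,-0.215,-0.48,0,-70,0,-1],
  [-0.515,-0.215,-0.48,0,-70,0,-1],
  [-0.515,-0.215,-0.48,0,-70,0,-1],
  [-0.515,-0.215,-0.48,0,-70,0,-1],
  [-0.515,-0.215,-0.48,0,-70,0,-1],
  [-0.515,-0.215,-0.48,0,-70,0,-1],
  [-0.515,-0.215,-0.48,0,-70,0,-1],
  [-0.515,-0.215,-0.48,0,-70,0,-1],
  [-0.515,-0.215,-0.48,0,-70,0,-1],
  [-0.515,-0.215,-0.48,0,-70,0,-1],
  [-0.515,-0.215,-0.48,0,-70,0,-1],
  [-0.515,-0.215,-0.48,0,-70,0,-1],
  [-0.515,-0.215,-0.48,0,-70,0,-1],
  [-0.515,-0.215,-0.48,0,-70,0,-1],
  [-0.515,-0.215,-0.48,0,-70,0,-1],
])

```text
t: 1.73
eef_pos: [0.5523, 0.0048, 0.4015]
tcp_rot: [-0.503, 0.496, -0.495, 0.506]
contact_force: [-1.1, -0.0, 0.7]
width: 0.0874
```

```bash
cat >> h.py <<'E'
import json
def log():
    s=read_state(); open("log.jsonl","a").write(json.dumps({k:np.array(v).tolist() for k,v in s.items()})+"\n"); return s
def yawR(yaw): # tool down, tool z (jaw) at world yaw (deg)
    a=np.radians(yaw); z=np.array([np.cos(a),np.sin(a),0]); y=np.array([0,0,-1.]); return np.c_[np.cross(y,z),y,z]
def goto(pos,R,s=None):
    s=s or read_state(); R0=Rn.from_quat(s["tcp_rot"]).as_matrix()
    d=R0.T@(np.array(pos)-s["eef_pos"]); r=Rn.from_matrix(R0.T@R).as_rotvec(degrees=True)
    print("MOVE",d.round(4).tolist(),r.round(2).tolist(),"rows>=",round(max(np.linalg.norm(d)/.0417,np.linalg.norm(r)/7.16),1))
def st(s):
    R=Rn.from_quat(s["tcp_rot"]).as_matrix()
    print("t%.2f"%s["t"],"p",np.round(s["eef_pos"],4),"q",np.round(s["joint_positions"],3),"y",R[:,1].round(3),"z",R[:,2].round(3),"F",np.round(s["contact_force"],1),"M",np.round(s["torque"],2),"w",round(float(s["width"]),4))
E
python3 - <<'E'
from h import *
import pickle
s=log(); st(s)
c=cam("wrist"); pickle.dump(c,open("w1.pkl","wb")); save(c,"w1",k=1.5)
goto([.44,.33,.36],yawR(0))
E
```

```text
t1.73 p [0.5523 0.0048 0.4015] q [ 0.396  0.196 -0.616  1.497  0.11   1.482 -0.203] y [ 0.003  0.004 -1.   ] z [1.    0.018 0.003] F [-1.1 -0.   0.7] M [ 0.01 -0.07  0.06] w 0.0874
MOVE [-0.3303, 0.0409, -0.1065] [-0.05, 0.85, -0.09] rows>= 8.4
```

View pics/w1.png

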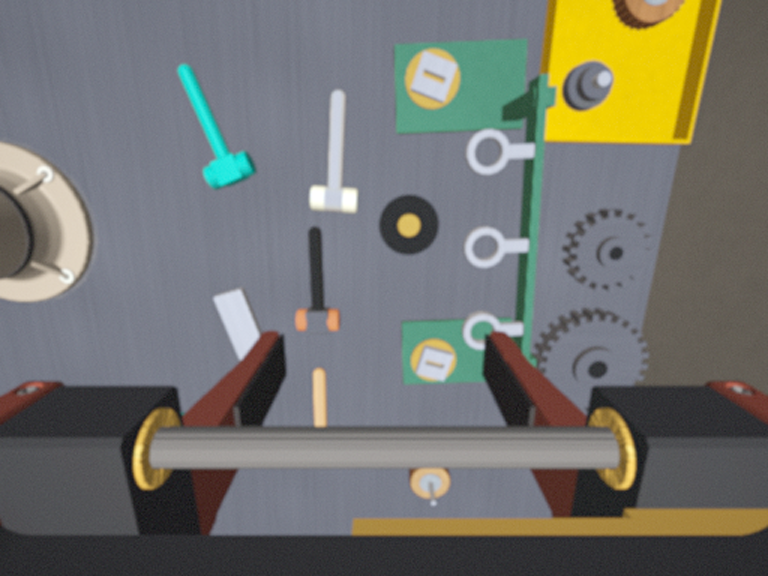

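Request:
apply_moves([
  [-0.22,0.03,-0.07,0,0,0,-1],
  [-0.22,0.03,-0.07,0,0,0,-1],
  [-0.22,0.03,-0.07,0,0,0,-1],
  [-0.22,0.03,-0.07,0,0,0,-1],
  [-0.22,0.03,-0.07,0,0,0,-1],
  [-0.22,0.03,-0.07,0,0,0,-1],
  [-0.22,0.03,-0.07,0,0,0,-1],
  [-0.22,0.03,-0.07,0,0,0,-1],
])

```text
t: 2.45
eef_pos: [0.4782, 0.2166, 0.3695]
tcp_rot: [0.503, -0.497, 0.498, -0.502]
contact_force: [0.3, -0.1, -1.3]
width: 0.0878
```

```bash
python3 - <<'E'
from h import *
import pickle
s=log(); st(s)
c=cam("wrist"); pickle.dump(c,open("w2.pkl","wb")); save(c,"w2",k=1.5)
c1=pickle.load(open("w1.pkl","rb"))
for u,v in [(488,151),(485,247),(481,331)]: print("ring",onz(c1,u/1.5,v/1.5,.145).round(4))
for u,v in [(434,76),(434,363)]: print("scr",onz(c1,u/1.5,v/1.5,.03).round(4))
print("soft",onz(c1,336/1.5,95/1.5,.012).round(3),onz(c1,334/1.5,200/1.5,.034).round(3))
print("cop",onz(c1,315/1.5,232/1.5,.012).round(3),onz(c1,317/1.5,319/1.5,.034).round(3))
E
```

```text
t2.45 p [0.4782 0.2166 0.3695] q [ 0.12   0.174 -0.763  1.603  0.122  1.414 -0.644] y [-0.001 -0.001 -1.   ] z [ 1.     0.01  -0.001] F [ 0.3 -0.1 -1.3] M [-0.08 -0.1   0.06] w 0.0878
ring [0.665  0.1083 0.145 ]
ring [0.671  0.0035 0.145 ]
ring [ 0.6752 -0.1005  0.145 ]
scr [0.6158 0.2051 0.03  ]
scr [ 0.6372 -0.2017  0.03  ]
soft [0.487 0.184 0.012] [0.485 0.047 0.034]
cop [ 0.453 -0.001  0.012] [ 0.456 -0.129  0.034]
```

View pics/w2.png

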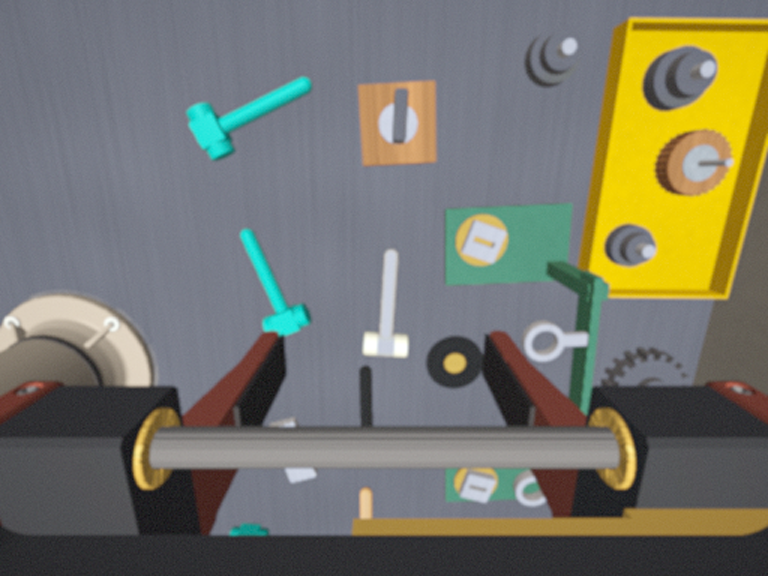

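```bash
python3 - <<'E'
from h import *
import pickle
c=pickle.load(open("w2.pkl","rb"))
save(c,"w2k",(225,40,305,120),8)
g=c["im"][40:120,225:305].astype(int)
m=((g.max(2)<95)).astype(np.uint8)
n,l,stt,ce=cv2.connectedComponentsWithStats(m)
for i in range(1,n):
    if 60<stt[i,4]<800:
        cs,_=cv2.findContours((l==i).astype(np.uint8),0,2); r=cv2.minAreaRect(cs[0]); print(stt[i],ce[i]+[225,40],r)
E
```

```text
(no output)
```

View pics/w2k.png

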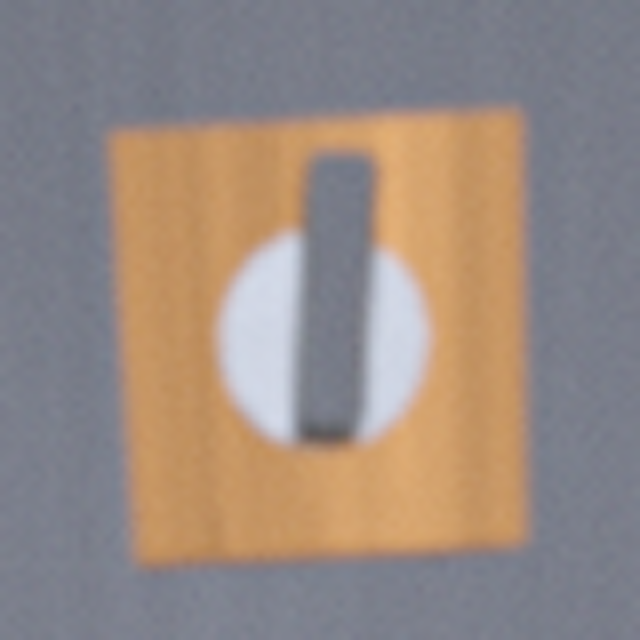

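```bash
python3 - <<'E'
from h import *
import pickle
c=pickle.load(open("w2.pkl","rb"))
P=[onz(c,225+(u-4)/8+.5,40+(v-4)/8+.5,.136) for u,v in [(308,153),(375,153),(359,428),(297,428)]]
P=np.array(P);print(P.round(4),P.mean(0).round(4)); t=(P[0]+P[1])/2;b=(P[2]+P[3])/2; d=t-b; print(np.linalg.norm(d),np.degrees(np.arctan2(d[1],d[0])),np.linalg.norm(P[0]-P[1]))
B=[onz(c,225+u/8,40+v/8,.055) for u,v in [(108,130),(524,106),(530,545),(135,567)]]; B=np.array(B); print(B.round(4),B.mean(0))
print("collar",onz(c,225+323/8,40+338/8,.06))
# screws
for u,v,n in[(481,241,"L"),(478,487,"R")]: print(n,onz(c,u/1.5,v/1.5,.03))
save(c,"w2s",(290,130,350,190),10)
E
```

```text
[[0.4888 0.3737 0.136 ]
 [0.5012 0.3738 0.136 ]
 [0.4994 0.3262 0.136 ]
 [0.4876 0.326  0.136 ]] [0.4942 0.3499 0.136 ]
0.04767629386856635 88.18491359611247 0.012361055724183109
[[0.4471 0.3926 0.055 ]
 [0.5377 0.3983 0.055 ]
 [0.5433 0.3072 0.055 ]
 [0.4525 0.3015 0.055 ]] [0.49515167 0.34990319 0.055     ]
collar [0.49470032 0.35037693 0.06      ]
L [0.61128299 0.20645736 0.03      ]
R [ 0.63838866 -0.20094148  0.03      ]
```

View pics/w2s.png

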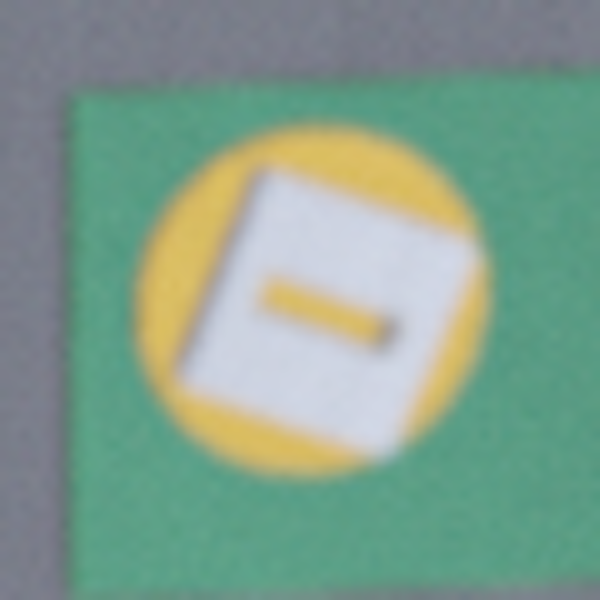

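```bash
python3 - <<'E'
from h import *
goto([.4945,.350,.21],yawR(-1.8)); goto([.4945,.350,.10],yawR(-1.8))
E
```

```text
MOVE [-0.135, 0.1594, 0.0164] [0.02, 2.21, 0.09] rows>= 5.0
MOVE [-0.1351, 0.2694, 0.0164] [0.02, 2.21, 0.09] rows>= 7.2
```

Request:
apply_moves([
  [-0.135,0.16,0.0165,0,2.2,0,-1],
  [-0.135,0.16,0.0165,0,2.2,0,-1],
  [-0.135,0.16,0.0165,0,2.2,0,-1],
  [-0.135,0.16,0.0165,0,2.2,0,-1],
  [-0.135,0.16,0.0165,0,2.2,0,-1],
  [-0.135,0.16,0.0165,0,2.2,0,-1],
  [-0.135,0.16,0.0165,0,2.2,0,-1],
  [-0.135,0.16,0.0165,0,2.2,0,-1],
])

```text
t: 3.17
eef_pos: [0.4958, 0.3501, 0.2104]
tcp_rot: [0.492, -0.508, 0.509, -0.492]
contact_force: [-0.1, -0.3, 0.5]
width: 0.0881
```

```bash
python3 - <<'E'
from h import *
import pickle
s=log(); st(s)
c=cam("wrist"); save(c,"w3",k=1.5); goto([.4945,.350,.10],yawR(-1.8))
E
```

```text
t3.17 p [0.4958 0.3501 0.2104] q [-0.156  0.443 -0.755  1.657  0.325  1.172 -1.024] y [ 0.    -0.001 -1.   ] z [ 0.999 -0.033  0.001] F [-0.1 -0.3  0.5] M [-0.03 -0.09  0.04] w 0.0881
MOVE [0.0003, 0.1113, -0.0018] [-0.11, -0.1, 0.01] rows>= 2.7
```

View pics/w3.png

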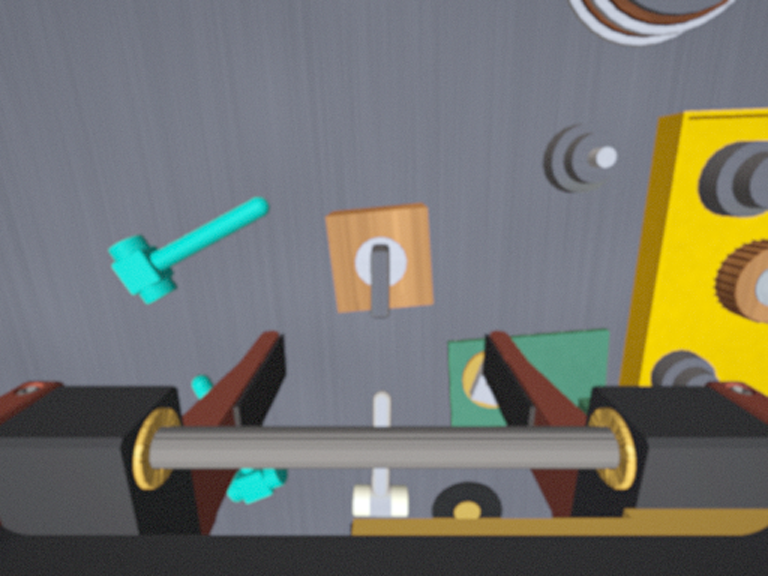

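Request:
apply_moves([
  [0,0.11,-0.0015,0,0,0,-1],
  [0,0.11,-0.0015,0,0,0,-1],
  [0,0.11,-0.0015,0,0,0,-1],
  [0,0.11,-0.0015,0,0,0,-1],
  [0,0.11,-0.0015,0,0,0,-1],
  [0,0.11,-0.0015,0,0,0,0.5],
  [0,0.11,-0.0015,0,0,0,1],
  [0,0.11,-0.0015,0,0,0,1],
  [0,0.11,-0.0015,0,0,0,1],
  [0,0.11,-0.0015,0,0,0,1],
  [0,0.11,-0.0015,0,0,0,1],
  [0,0.11,-0.0015,0,0,0,1],
], squeeze=40)

```text
t: 4.22
eef_pos: [0.4927, 0.3523, 0.1003]
tcp_rot: [0.492, -0.507, 0.507, -0.493]
contact_force: [0.6, -0.3, -0.6]
width: 0.0446
```

```bash
python3 - <<'E'
from h import *
s=log(); st(s)
c=cam("wrist"); save(c,"w4",k=1.5)
E
```

```text
t4.22 p [0.4927 0.3523 0.1003] q [-0.202  0.553 -0.706  1.768  0.424  0.978 -1.107] y [ 0.  0. -1.] z [ 1.   -0.03  0.  ] F [ 0.6 -0.3 -0.6] M [ 0.02 -0.03  0.02] w 0.0446
```

View pics/w4.png

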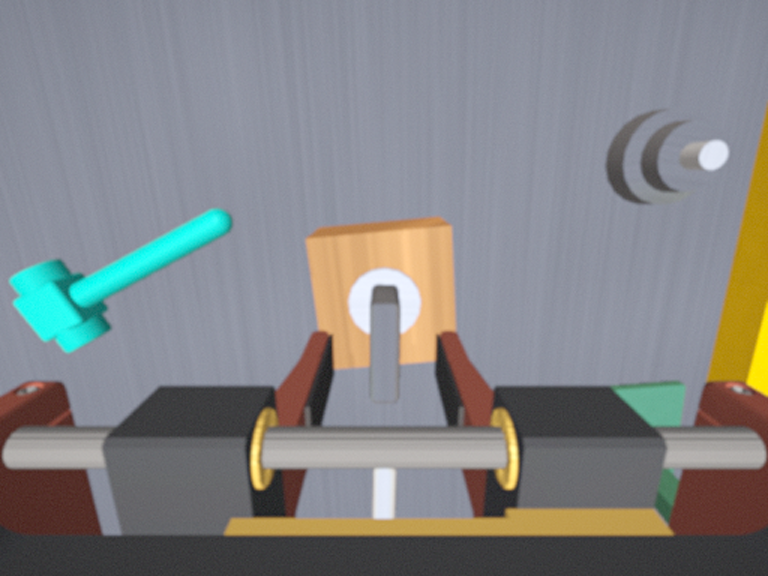

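Request:
apply_moves([
  [0,0,0,0,0,0,1],
  [0,0,0,0,0,0,1],
  [0,0,0,0,0,0,1],
  [0,0,0,0,0,0,1],
  [0,0,0,0,0,0,1],
  [0,0,0,0,0,0,1],
  [0,0,0,0,0,0,1],
  [0,-0.02,0,0,0,0,1],
  [0,-0.04,0,0,0,0,1],
  [0,-0.09,0,0,0,0,1],
  [0,-0.09,0,0,0,0,1],
  [0,-0.09,0,0,0,0,1],
])

```text
t: 5.27
eef_pos: [0.4941, 0.3542, 0.1938]
tcp_rot: [0.49, -0.507, 0.508, -0.495]
contact_force: [-0.0, -0.2, 0.1]
width: 0.0008
```

```bash
python3 - <<'E'
from h import *
s=log(); st(s)
c=cam("wrist"); save(c,"w5",k=1.5)
c=cam("top"); save(c,"t5",(100,60,420,260),2.5)
goto([.612,.206,.19],yawR(72))
E
```

```text
t5.27 p [0.4941 0.3542 0.1938] q [-0.164  0.456 -0.754  1.68   0.341  1.135 -1.04 ] y [ 0.005  0.004 -1.   ] z [ 1.    -0.03   0.005] F [-0.  -0.2  0.1] M [ 0.01 -0.09  0.04] w 0.0008
MOVE [0.1423, -0.0001, 0.1237] [-0.0, -73.71, 0.03] rows>= 10.3
```

View pics/w5.png

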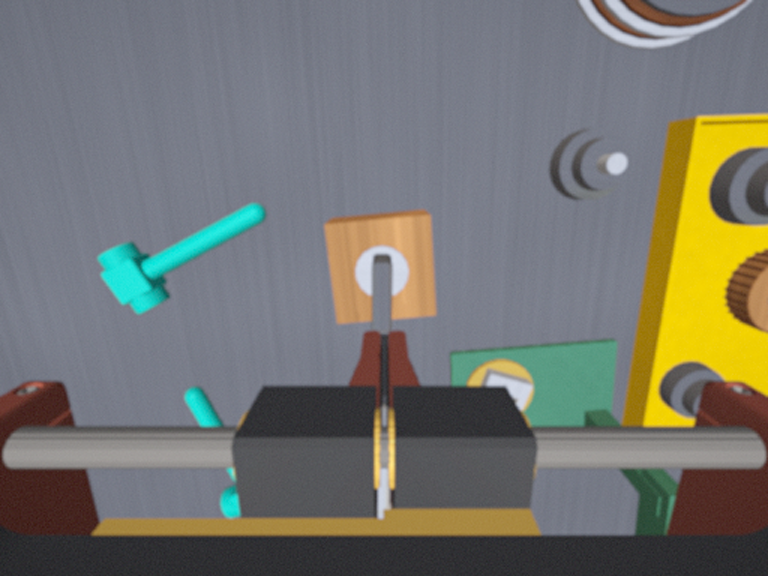

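View pics/t5.png

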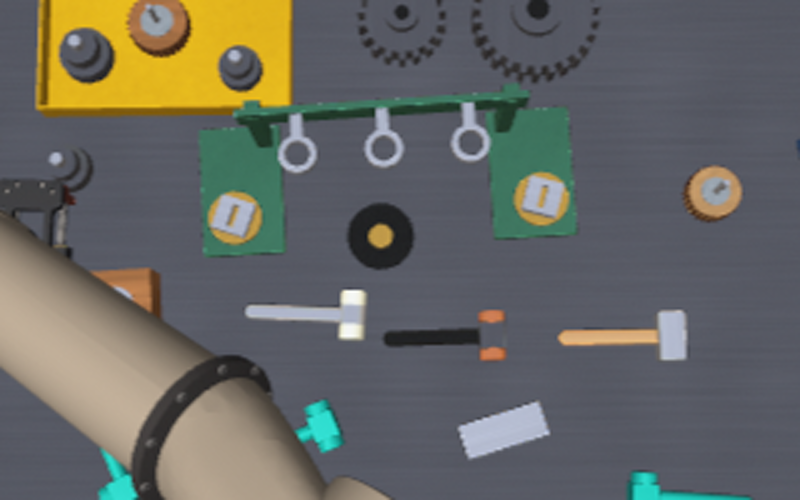

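```bash
python3 - <<'E'
from h import *
import pickle
c=cam("wrist"); s=read_state(); print(proj(c,s["eef_pos"]),c["o"])
print(np.array(eyes.camera("wrist")["tool_from_camera"]).round(4))
print("collar",onz(c,382/1.5,271/1.5,.06),"pt",onz(c,381/1.5,257/1.5,.136))
B=[onz(c,u/1.5,v/1.5,.055) for u,v in[(326,224),(430,212),(436,315),(337,324)]];print(np.mean(B,0))
cc=pickle.load(open("top0.pkl","rb"))
print("top", onz(cc,221/1.5,272/1.5,.06))
print(proj(cc,[.4945,.35,.055]),proj(cc,[.4945,.35,.136]))
cc=pickle.load(open("scene0.pkl","rb"))
print("scene collar",onz(cc,529/1.5,408/1.5,.06)); print(np.array(proj(cc,[.4945,.35,.06]))*1.5)
E
```

```text
(np.float64(254.39724284287502), np.float64(216.8565296066071)) [0.49539039 0.42978279 0.38853687]
[[ 3.000e-04  9.598e-01  2.808e-01 -7.780e-02]
 [-1.200e-03 -2.808e-01  9.598e-01 -1.988e-01]
 [ 1.000e+00 -6.000e-04  1.000e-03  5.000e-04]
 [ 0.000e+00  0.000e+00  0.000e+00  1.000e+00]]
collar [0.49198015 0.35005356 0.06      ] pt [0.49241574 0.37778666 0.136     ]
[0.49213138 0.34915839 0.055     ]
top [0.49135933 0.34606156 0.06      ]
(np.float64(146.5959911663968), np.float64(180.56110137483174)) (np.float64(138.6942484474383), np.float64(177.2802882029489))
scene collar [0.49600927 0.35443563 0.06      ]
[527.12410973 405.87396281]
```

Request:
apply_moves([
  [0.004,0,0,0,0,0,-0.2],
  [0.004,0,0,0,0,0,-0.2],
  [0.004,0,0,0,0,0,-0.2],
  [0.004,0,0,0,0,0,-0.2],
  [0.004,0,0,0,0,0,-0.2],
  [0.004,0,0,0,0,0,-0.2],
  [0.004,0,0,0,0,0,-0.2],
  [0.004,0.04,0,0,0,0,-0.2],
  [0.004,0.07,0,0,0,0,-0.2],
  [0.004,0.092,0,0,0,0,-0.2],
  [0.004,0.092,0,0,0,0,-0.2],
  [0.004,0.092,0,0,0,0,1],
  [0.004,0.092,0,0,0,0,1],
  [0.004,0.092,0,0,0,0,1],
  [0.004,0.092,0,0,0,0,1],
  [0.004,0.092,0,0,0,0,1],
  [0.004,0.092,0,0,0,0,1],
  [0.004,0.092,0,0,0,0,1],
  [0.004,0.092,0,0,0,0,1],
], squeeze=40)

```text
t: 7.05
eef_pos: [0.4929, 0.3487, 0.099]
tcp_rot: [0.492, -0.507, 0.507, -0.493]
contact_force: [-0.1, 0.3, 4.2]
width: 0.003
```

```bash
python3 - <<'E'
from h import *
s=log(); st(s)
c=cam("wrist"); save(c,"w6",k=1.5)
c=cam("scene"); save(c,"s6",(300,180,420,320),4)
E
```

```text
t7.05 p [0.4929 0.3487 0.099 ] q [-0.196  0.551 -0.707  1.775  0.425  0.972 -1.104] y [ 0.001  0.001 -1.   ] z [ 1.    -0.03   0.001] F [-0.1  0.3  4.2] M [-0.09  0.05  0.02] w 0.003
```

View pics/w6.png

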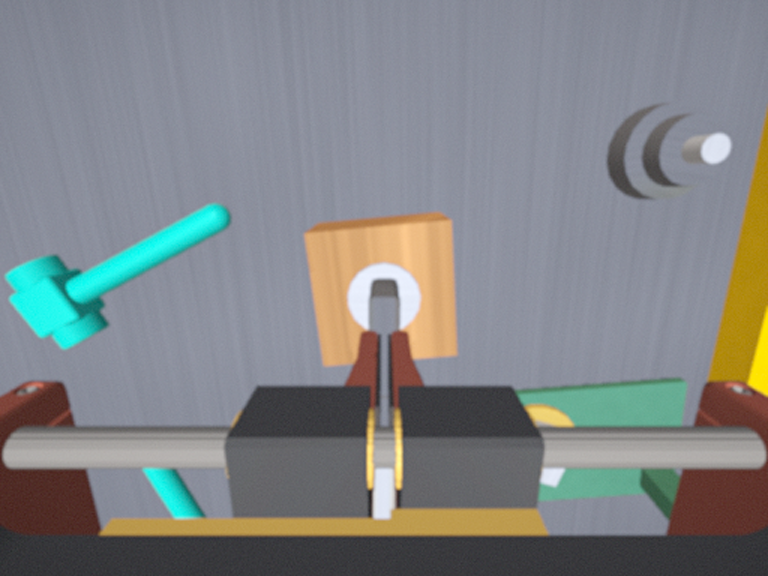

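View pics/s6.png

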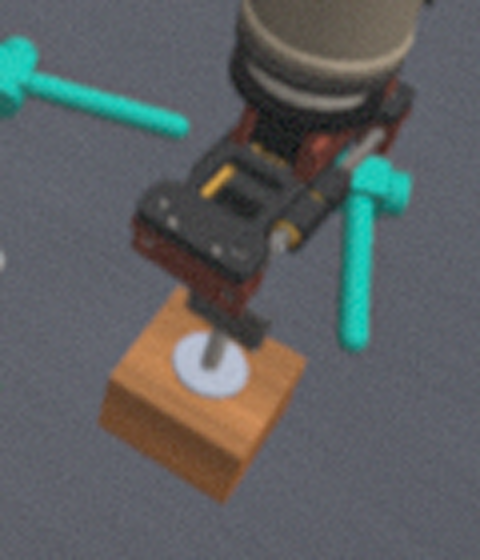

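```bash
python3 - <<'E'
from h import *
c=cam("scene")
def q(n,X): u,v=proj(c,X); print(n,round((u-300)*4),round((v-180)*4))
q("tcp",[.493,.349,.099]);q("padtop+",[.4953,.375,.136]);q("padbot+",[.4953,.375,.100]);q("padtop-",[.4937,.325,.136]);q("collar",[.4945,.35,.06])
for d in[.45,.54]:
  for y in [.305,.395]: q("blk",[d,y,.055])
st(read_state())
save(c,"s7",(320,200,390,290),8)
E
```

```text
tcp 218 323
padtop+ 269 313
padbot+ 255 349
padtop- 195 264
collar 206 362
blk 180 285
blk 305 364
blk 102 371
blk 230 459
t7.20 p [0.493  0.3488 0.099 ] q [-0.196  0.551 -0.707  1.775  0.425  0.972 -1.104] y [ 0.001  0.001 -1.   ] z [ 1.    -0.03   0.001] F [-0.5 -0.8  7. ] M [-0.14  0.02 -0.04] w 0.0007
```

View pics/s7.png

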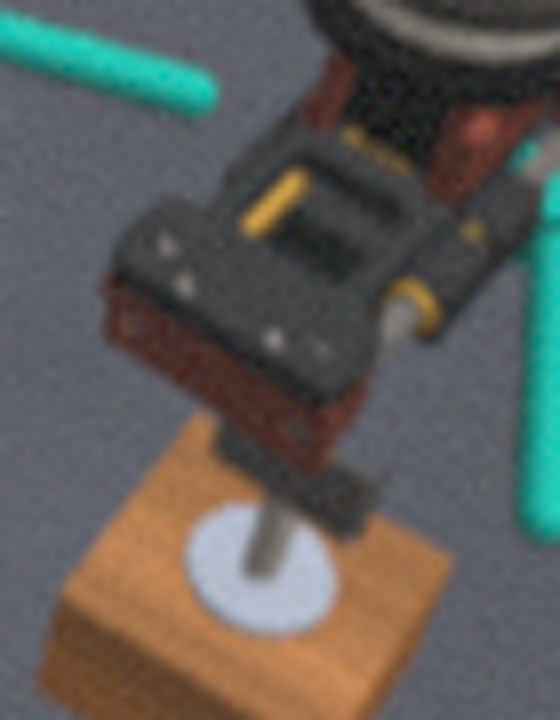

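```bash
python3 - <<'E'
from h import *
import pickle
c=pickle.load(open("scene0.pkl","rb"))
R=np.array([[-.937,-.001,.35],[-.35,.002,-.937],[0,-1,-.002]])
T=np.array([.2362,-.6317,.1842])
for dz in (-.05,.05):
  print((np.array(proj(c,T+R[:,2]*dz))*1.5).round(0))
save(c,"s0g",(130,0,220,80),8)
# hand paddle in scene0
save(c,"s0k",(310,230,390,310),8)
for X in ([.4953,.375,.136],[.4953,.375,.1],[.4937,.325,.136],[.4937,.325,.1]): print(((np.array(proj(c,X))-[310,230])*8).round(0))
E
```

```text
[282. 111.]
[250. 105.]
[458. 226.]
[430. 298.]
[309. 128.]
[287. 201.]
```

View pics/s0g.png

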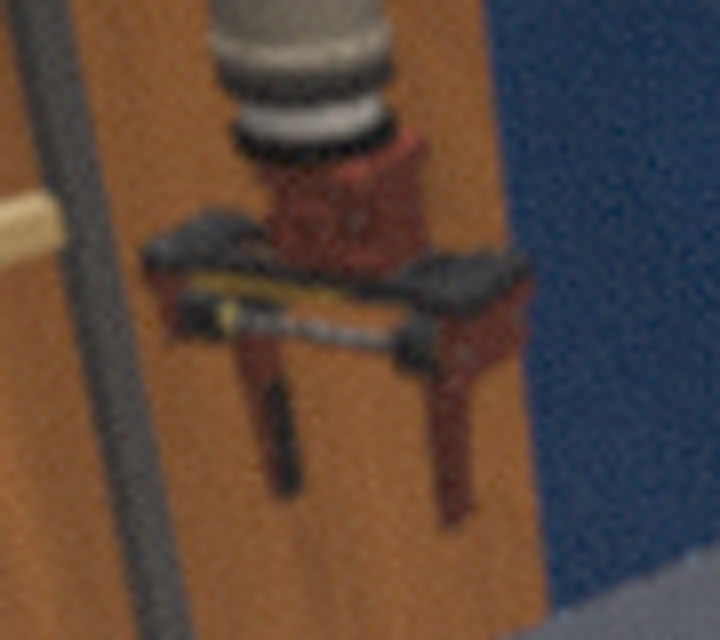

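View pics/s0k.png

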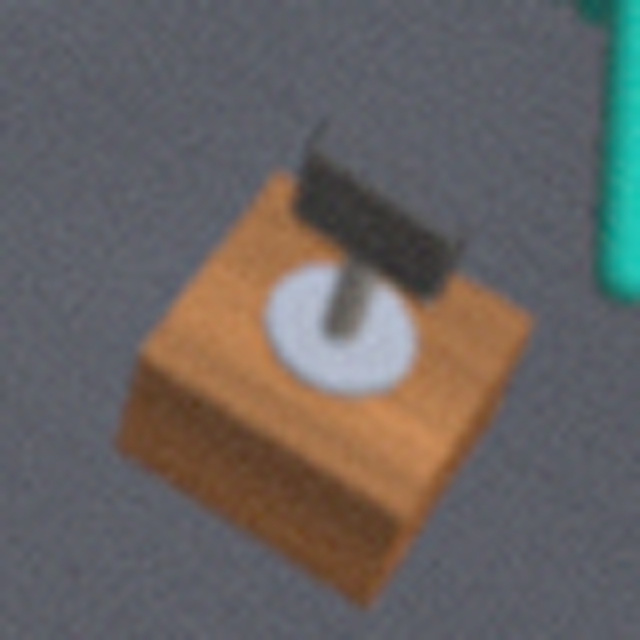

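Request:
apply_moves([
  [0.0,-0.02,0,0,0,0,-0.2],
  [0.0,-0.02,0,0,0,0,-0.2],
  [0.0,-0.02,0,0,0,0,-0.2],
  [0.0,-0.02,0,0,0,0,-0.2],
  [0.0,-0.02,0,0,0,0,-0.2],
  [0.0,-0.02,0,0,0,0,-0.2],
  [0.0,-0.02,0,0,0,0,-0.2],
  [0.0,-0.02,0,0,0,0,-0.2],
])

```text
t: 7.87
eef_pos: [0.4923, 0.3481, 0.1177]
tcp_rot: [-0.493, 0.507, -0.507, 0.492]
contact_force: [0.5, 0.5, 0.3]
width: 0.05
```

```bash
python3 - <<'E'
from h import *
s=log(); st(s)
c=cam("scene"); save(c,"s8",(310,190,400,290),7)
def q(n,X): u,v=proj(c,X); print(n,round((u-310)*7),round((v-190)*7))
R=Rn.from_quat(s["tcp_rot"]).as_matrix()
for back in (0,.02,.036):
  for zz in (-s["width"]/2,s["width"]/2): q(back,s["eef_pos"]+R@[0,-back,zz])
E
```

```text
t7.87 p [0.4923 0.3481 0.1177] q [-0.186  0.53  -0.718  1.76   0.405  1.006 -1.088] y [-0.001 -0.    -1.   ] z [ 1.    -0.03  -0.001] F [0.5 0.5 0.3] M [ 0.   -0.04 -0.01] w 0.05
0 361 417
0 281 504
0.02 374 381
0.02 293 468
0.036 384 352
0.036 303 439
```

View pics/s8.png

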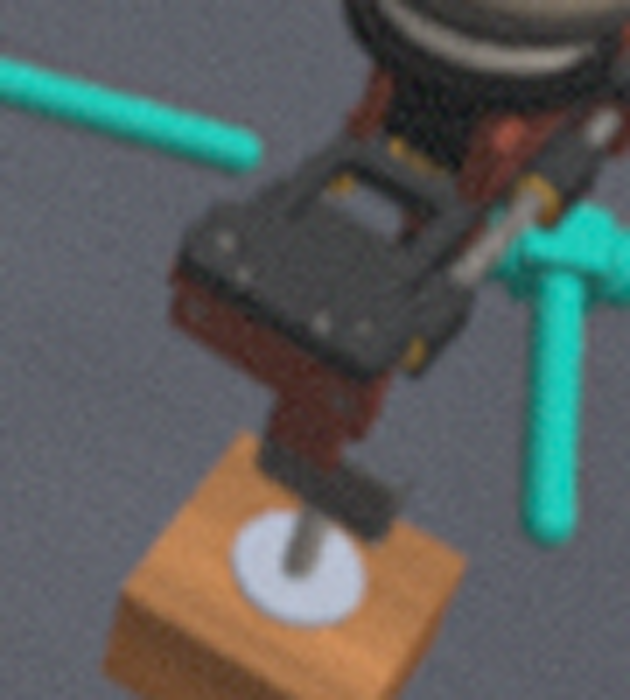

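Request:
apply_moves([
  [-0.001,0.03,0.002,0,0,0,-0.2],
  [-0.001,0.043,0.002,0,0,0,-0.2],
  [-0.001,0.043,0.002,0,0,0,1],
  [-0.001,0.043,0.002,0,0,0,1],
  [-0.001,0.043,0.002,0,0,0,1],
  [-0.001,0.043,0.002,0,0,0,1],
  [-0.001,0.043,0.002,0,0,0,1],
  [-0.001,0.043,0.002,0,0,0,1],
  [-0.001,0.043,0.002,0,0,0,1],
  [-0.001,0.043,0.002,0,0,0,1],
], squeeze=40)

```text
t: 8.75
eef_pos: [0.4946, 0.3493, 0.0756]
tcp_rot: [0.492, -0.507, 0.507, -0.493]
contact_force: [-0.7, 0.8, 2.5]
width: 0.0139
```

```bash
python3 - <<'E'
from h import *
s=log(); st(s)
c=cam("scene"); save(c,"s9",(310,190,400,290),7)
E
```

```text
t8.75 p [0.4946 0.3493 0.0756] q [-0.209  0.581 -0.691  1.787  0.45   0.936 -1.122] y [ 0.  0. -1.] z [ 1.   -0.03  0.  ] F [-0.7  0.8  2.5] M [-0.1   0.06  0.01] w 0.0139
```

View pics/s9.png

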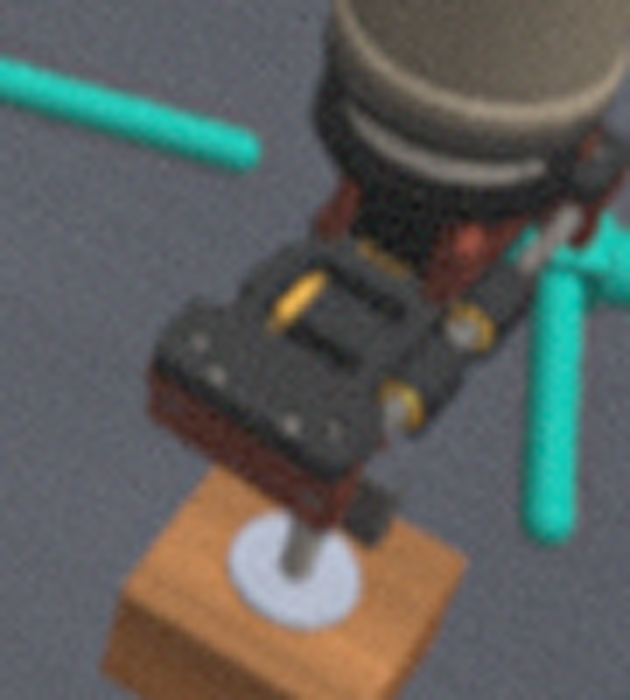

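```bash
python3 - <<'E'
from h import *
goto([.70,.178,.26],yawR(73))
E
```

```text
MOVE [0.1651, -0.1844, 0.2105] [-0.03, -74.7, 0.01] rows>= 10.4
```

Request:
apply_moves([
  [0,-0.03,0,0,0,0,1],
  [0,-0.065,0,0,0,0,1],
  [0,-0.1,0,0,0,0,1],
  [0.165,-0.185,0.21,0,-74.7,0,1],
  [0.165,-0.185,0.21,0,-74.7,0,1],
  [0.165,-0.185,0.21,0,-74.7,0,1],
  [0.165,-0.185,0.21,0,-74.7,0,1],
  [0.165,-0.185,0.21,0,-74.7,0,1],
  [0.165,-0.185,0.21,0,-74.7,0,1],
  [0.165,-0.185,0.21,0,-74.7,0,1],
  [0.165,-0.185,0.21,0,-74.7,0,1],
  [0.165,-0.185,0.21,0,-74.7,0,1],
  [0.165,-0.185,0.21,0,-74.7,0,1],
  [0.165,-0.185,0.21,0,-74.7,0,1],
  [0.165,-0.185,0.21,0,-74.7,0,1],
  [0.165,-0.185,0.21,0,-74.7,0,1],
])

```text
t: 10.13
eef_pos: [0.6994, 0.1777, 0.2596]
tcp_rot: [0.699, -0.106, 0.105, -0.699]
contact_force: [-0.2, -0.2, -2.3]
width: 0.0141
```

```bash
python3 - <<'E'
from h import *
import pickle
s=log(); st(s)
c=cam("wrist"); pickle.dump(c,open("w10.pkl","wb")); save(c,"w10",k=1.5); print(np.array(proj(c,[.612,.206,.03]))*1.5)
E
```

```text
t10.13 p [0.6994 0.1777 0.2596] q [ 0.21   0.674 -0.95   1.287  0.537  1.441  0.575] y [-0.001 -0.    -1.   ] z [ 0.295  0.956 -0.   ] F [-0.2 -0.2 -2.3] M [ 0.08 -0.11 -0.01] w 0.0141
[384.05021975 157.15083804]
```

View pics/w10.png

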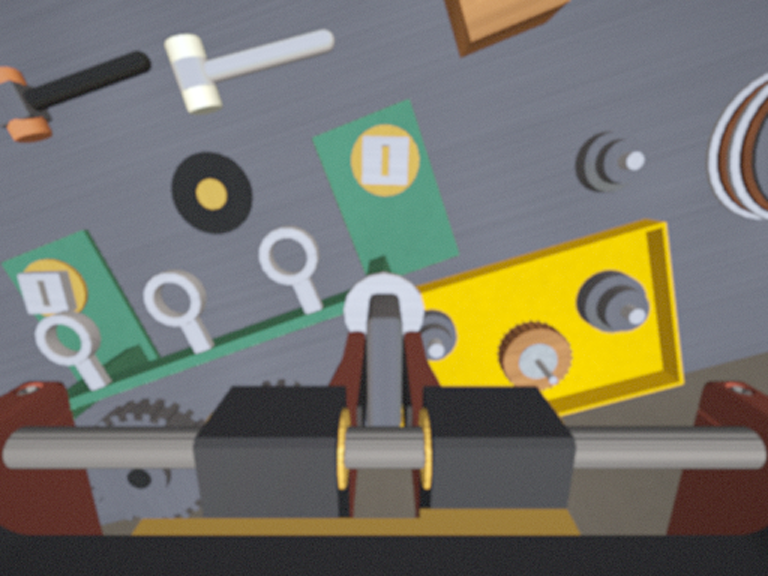

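```bash
python3 - <<'E'
from h import *
import pickle
c=pickle.load(open("w10.pkl","rb"))
im=c["im"]; hsv=cv2.cvtColor(im,cv2.COLOR_RGB2HSV)
save(c,"w10L",(220,70,300,150),8); save(c,"w10R",(0,150,80,230),8)
for n,(x0,y0,x1,y1) in dict(L=(230,80,285,135),R=(10,170,65,215)).items():
    m=cv2.inRange(hsv[y0:y1,x0:x1],(0,0,165),(179,40,255))
    cs,_=cv2.findContours(m,cv2.RETR_CCOMP,2)
    for k in cs:
        if cv2.contourArea(k)>15:
            r=cv2.minAreaRect(k); u,v=r[0][0]+x0,r[0][1]+y0
            bp=[onz(c,a+x0,b+y0,.03)[:2] for a,b in cv2.boxPoints(r)]
            e=[np.subtract(bp[1],bp[0]),np.subtract(bp[2],bp[1])]
            print(n,cv2.contourArea(k),onz(c,u,v,.03).round(4),[(round(np.linalg.norm(d),4),round(np.degrees(np.arctan2(d[1],d[0])),1)) for d in e])
E
```

```text
L 906.0 [0.6146 0.2059 0.03  ] [(np.float64(0.0468), np.float64(72.9)), (np.float64(0.0452), np.float64(-16.2))]
L 117.5 [0.6146 0.2057 0.03  ] [(np.float64(0.0309), np.float64(158.7)), (np.float64(0.01), np.float64(69.3))]
R 823.5 [ 0.6444 -0.2034  0.03  ] [(np.float64(0.0535), np.float64(95.4)), (np.float64(0.0744), np.float64(-5.4))]
R 65.0 [ 0.6377 -0.2019  0.03  ] [(np.float64(0.0086), np.float64(88.3)), (np.float64(0.0299), np.float64(-15.1))]
```

View pics/w10L.png

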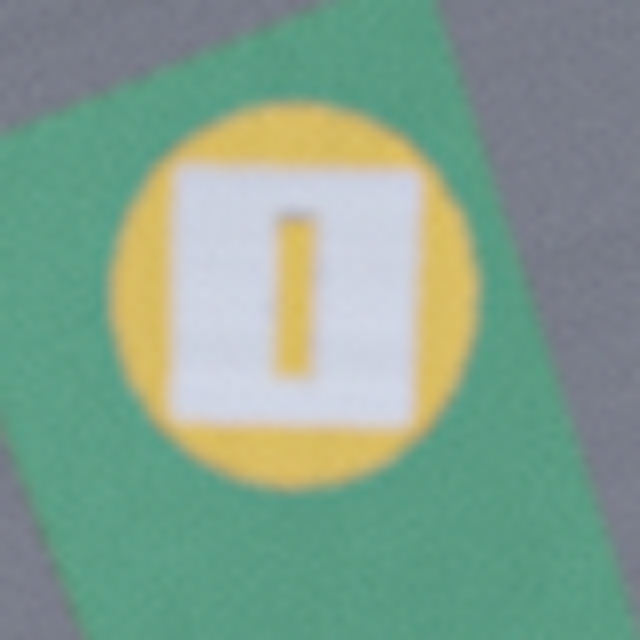

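View pics/w10R.png

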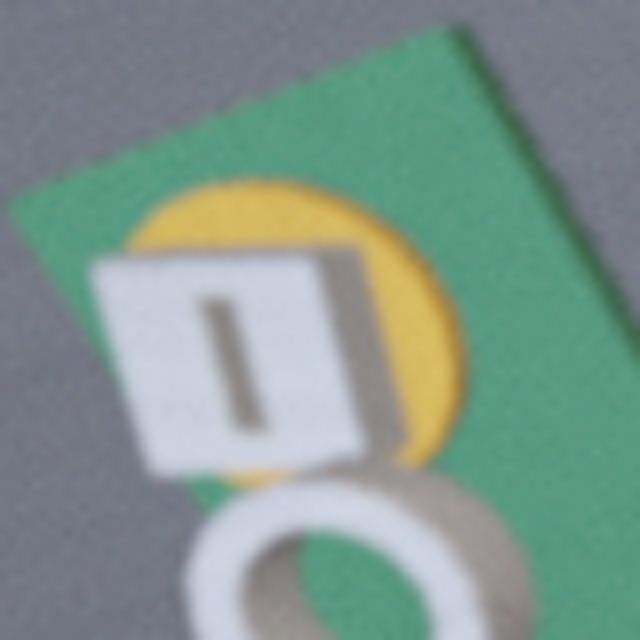

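```bash
python3 - <<'E'
from h import *
goto([.615,.205,.108],yawR(73))
E
```

```text
MOVE [-0.0886, 0.1518, 0.0012] [0.02, -0.12, -0.02] rows>= 4.2
```

Request:
apply_moves([
  [-0.0885,0.02,0.001,0,0,0,1],
  [-0.0885,0.02,0.001,0,0,0,1],
  [-0.0885,0.02,0.001,0,0,0,1],
  [-0.0885,0.15,0.001,0,0,0,1],
  [-0.0885,0.15,0.001,0,0,0,1],
  [-0.0885,0.15,0.001,0,0,0,1],
  [-0.0885,0.15,0.001,0,0,0,1],
  [-0.0885,0.15,0.001,0,0,0,1],
  [-0.0885,0.15,0.001,0,0,0,1],
])

```text
t: 10.93
eef_pos: [0.6161, 0.2059, 0.1121]
tcp_rot: [-0.699, 0.104, -0.105, 0.7]
contact_force: [-0.3, -0.5, -0.2]
width: 0.0134
```

```bash
python3 - <<'E'
from h import *
s=log(); st(s)
goto([.615,.205,.108],yawR(73))
c=cam("scene"); save(c,"s11",(210,160,310,300),5)
def q(n,X): u,v=proj(c,X); print(n,round((u-210)*5),round((v-160)*5))
q("slot",[.6145,.2055,.03])
E
```

```text
t10.93 p [0.6161 0.2059 0.1121] q [ 0.209  0.687 -0.931  1.643  0.6    1.121  0.39 ] y [ 0.002  0.001 -1.   ] z [0.293 0.956 0.002] F [-0.3 -0.5 -0.2] M [ 0.1  -0.16  0.01] w 0.0134
MOVE [-0.0008, 0.0041, -0.0012] [-0.1, -0.03, 0.07] rows>= 0.1
slot 326 570
```

View pics/s11.png

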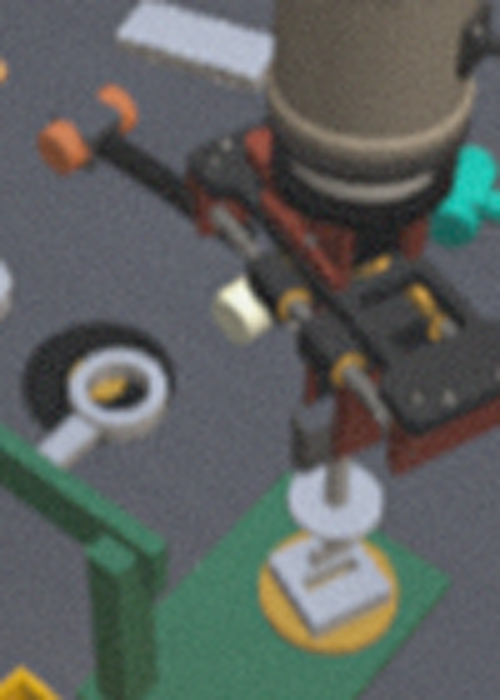

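Request:
apply_moves([
  [-0.0007,0.006,-0.0007,0,0,0,1],
  [-0.0007,0.012,-0.0007,0,0,0,1],
  [-0.0007,0.016,-0.0007,0,0,0,1],
  [-0.0007,0.02,-0.0007,0,0,0,1],
  [-0.0007,0.022,-0.0007,0,0,0,1],
  [-0.0007,0.022,-0.0007,0,0,0,1],
])

```text
t: 11.48
eef_pos: [0.614, 0.2042, 0.0876]
tcp_rot: [0.7, -0.105, 0.104, -0.699]
contact_force: [-0.4, 0.8, -1.3]
width: 0.0139
```

```bash
python3 - <<'E'
from h import *
s=log(); st(s)
c=cam("scene"); save(c,"s12",(210,160,310,300),5)
E
```

```text
t11.48 p [0.614  0.2042 0.0876] q [ 0.201  0.71  -0.914  1.665  0.623  1.085  0.373] y [-0.001 -0.    -1.   ] z [ 0.292  0.956 -0.001] F [-0.4  0.8 -1.3] M [ 0.08 -0.16 -0.02] w 0.0139
```

View pics/s12.png

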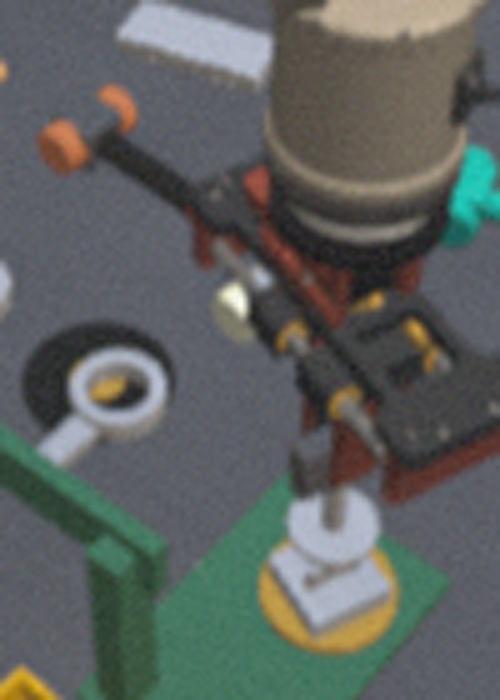

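Request:
apply_moves([
  [0,0.003,0,0,6,0,1],
  [0,0.003,0,0,12,0,1],
  [0,0.003,0,0,18,0,1],
  [0,0.003,0,0,24,0,1],
  [0,0.003,0,0,30,0,1],
  [0,0.003,0,0,36,0,1],
  [0,0.003,0,0,42,0,1],
  [0,0.003,0,0,48,0,1],
  [0,0.003,0,0,54,0,1],
  [0,0.003,0,0,60,0,1],
  [0,0.003,0,0,66,0,1],
  [0,0.003,0,0,72,0,1],
  [0,0.003,0,0,78,0,1],
  [0,0.003,0,0,84,0,1],
  [0,0.003,0,0,90,0,1],
  [0,0.003,0,0,95,0,1],
  [0,0.003,0,0,95,0,1],
], squeeze=50)

```text
t: 12.95
eef_pos: [0.6141, 0.2043, 0.0849]
tcp_rot: [0.395, -0.587, 0.587, -0.395]
contact_force: [1.3, -0.5, -3.3]
width: 0.0139
```

```bash
python3 - <<'E'
from h import *
s=log(); st(s)
c=cam("scene"); save(c,"s13",(210,160,310,300),5)
E
```

```text
t12.95 p [0.6141 0.2043 0.0849] q [-0.031  0.594 -0.544  1.683  0.361  0.966 -1.094] y [-0.    -0.001 -1.   ] z [ 0.926 -0.377  0.   ] F [ 1.3 -0.5 -3.3] M [-0.11 -0.15  0.01] w 0.0139
```

View pics/s13.png

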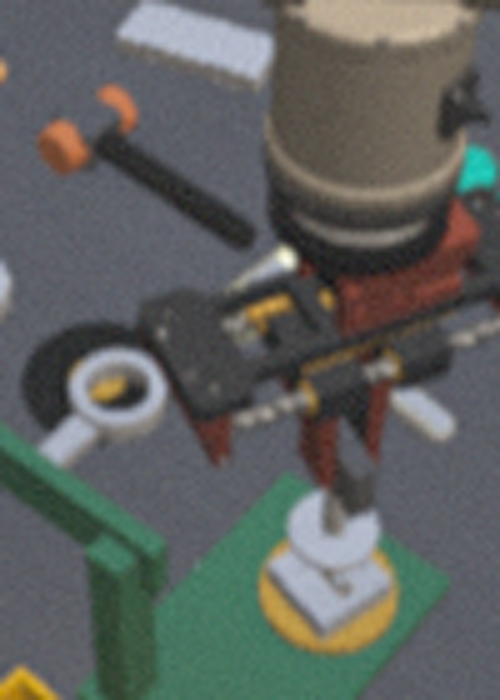

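Request:
apply_moves([
  [0,0,0,0,4,0,1],
  [0,0,0,0,8,0,1],
  [0,0,0,0,10,0,1],
  [0,0,0,0,12,0,1],
  [0,0,0,0,14,0,1],
  [0,0,0,0,16,0,1],
], squeeze=50)

```text
t: 13.5
eef_pos: [0.6141, 0.2043, 0.085]
tcp_rot: [-0.311, 0.635, -0.635, 0.31]
contact_force: [0.5, -1.0, -3.0]
width: 0.0137
```

```bash
python3 - <<'E'
from h import *
s=log(); st(s)
c=cam("scene"); save(c,"s14",(250,240,300,300),12)
E
```

```text
t13.50 p [0.6141 0.2043 0.085 ] q [-0.073  0.581 -0.482  1.686  0.317  0.953 -1.335] y [-0.001 -0.    -1.   ] z [ 0.789 -0.614 -0.   ] F [ 0.5 -1.  -3. ] M [-0.26 -0.04  0.12] w 0.0137
```

View pics/s14.png

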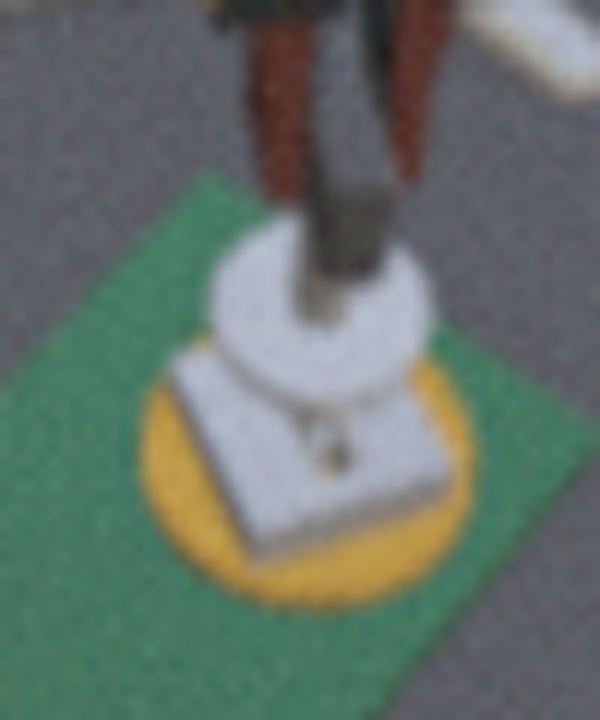

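Request:
apply_moves([
  [0,0,0,0,3,0,1],
  [0,0,0,0,6,0,1],
  [0,0,0,0,6,0,1],
])

```text
t: 13.8
eef_pos: [0.614, 0.2043, 0.085]
tcp_rot: [0.277, -0.651, 0.651, -0.276]
contact_force: [-1.1, -0.7, -4.3]
width: 0.0137
```

```bash
python3 - <<'E'
from h import *
s=log(); st(s)
E
```

```text
t13.80 p [0.614  0.2043 0.085 ] q [-0.09   0.576 -0.458  1.687  0.301  0.949 -1.427] y [-0.001 -0.    -1.   ] z [ 0.72  -0.694 -0.   ] F [-1.1 -0.7 -4.3] M [-0.15  0.13  0.05] w 0.0137
```

Request:
apply_moves([
  [0,0,0,0,3,0,1],
  [0,0,0,0,4,0,1],
  [0,0,0,0,4,0,1],
])

```text
t: 14.05
eef_pos: [0.614, 0.2044, 0.085]
tcp_rot: [0.255, -0.66, 0.66, -0.254]
contact_force: [-0.6, -0.7, -3.5]
width: 0.0141
```

```bash
python3 - <<'E'
from h import *
s=log(); st(s)
E
```

```text
t14.05 p [0.614  0.2044 0.085 ] q [-0.101  0.574 -0.442  1.688  0.291  0.946 -1.487] y [-0.    -0.001 -1.   ] z [ 0.672 -0.741  0.   ] F [-0.6 -0.7 -3.5] M [-0.36  0.16  0.57] w 0.0141
```

Request:
apply_moves([
  [0,0,0,0,3,0,1],
  [0,0,0,0,3,0,1],
])

```text
t: 14.22
eef_pos: [0.6139, 0.2044, 0.085]
tcp_rot: [0.237, -0.666, 0.666, -0.237]
contact_force: [-1.2, -1.3, -3.0]
width: 0.0141
```

```bash
python3 - <<'E'
from h import *
s=log(); st(s)
E
```

```text
t14.22 p [0.6139 0.2044 0.085 ] q [-0.11   0.571 -0.43   1.689  0.282  0.944 -1.534] y [-0.    -0.001 -1.   ] z [ 0.631 -0.775  0.   ] F [-1.2 -1.3 -3. ] M [-0.39  0.21  1.01] w 0.0141
```

```bash
python3 - <<'E'
from h import *
goto([.725,-.225,.26],yawR(75))
E
```

```text
MOVE [0.1851, -0.1748, 0.4031] [0.04, -125.84, 0.04] rows>= 17.6
```

Request:
apply_moves([
  [0,0,0,0,-4,0,1],
  [0,0,0,0,-9,0,1],
  [0,-0.02,0,0,-9,0,1],
  [0,-0.055,0,0,-9,0,1],
  [0,-0.09,0,0,-9,0,1],
  [0,-0.13,0,0,-9,0,1],
  [0,-0.175,0,0,-9,0,1],
  [0,-0.175,0,0,-9,0,1],
])

```text
t: 14.88
eef_pos: [0.6183, 0.2071, 0.2699]
tcp_rot: [-0.283, 0.646, -0.646, 0.293]
contact_force: [0.8, 0.5, -0.8]
width: 0.0136
```

```bash
python3 - <<'E'
from h import *
import pickle
s=log(); st(s)
c=cam("wrist");pickle.dump(c,open("w15.pkl","wb")); save(c,"w15",k=1.5)
c=cam("scene"); save(c,"s15",(210,160,310,300),5)
goto([.725,-.225,.26],yawR(75))
E
```

```text
t14.88 p [0.6183 0.2071 0.2699] q [-0.053  0.415 -0.51   1.496  0.209  1.27  -1.317] y [ 0.013  0.006 -1.   ] z [ 0.744 -0.668  0.006] F [ 0.8  0.5 -0.8] M [ 0.06 -0.11  0.03] w 0.0136
MOVE [0.2476, 0.0028, 0.3688] [-0.43, -116.9, -0.06] rows>= 16.3
```

View pics/w15.png

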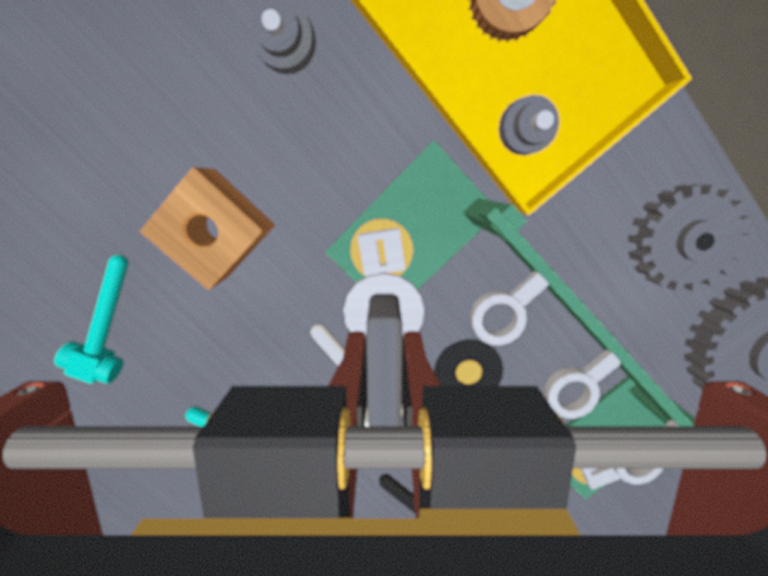

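View pics/s15.png

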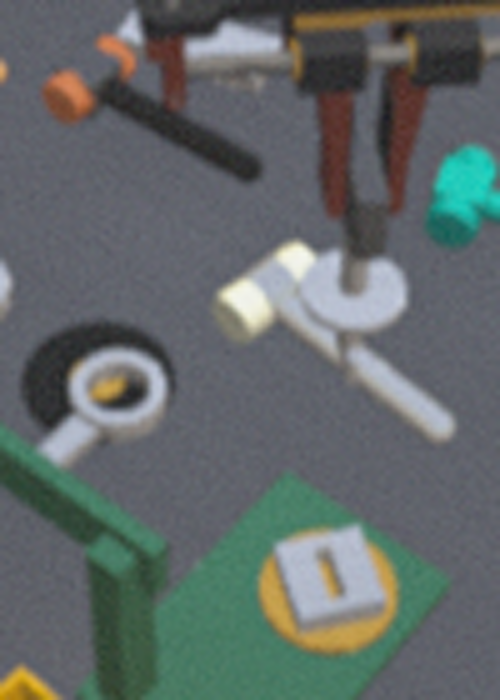

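Request:
apply_moves([
  [0.2475,0,0.369,0,-117,0,1],
  [0.2475,0,0.369,0,-117,0,1],
  [0.2475,0,0.369,0,-117,0,1],
  [0.2475,0,0.369,0,-117,0,1],
  [0.2475,0,0.369,0,-117,0,1],
  [0.2475,0,0.369,0,-117,0,1],
  [0.2475,0,0.369,0,-117,0,1],
  [0.2475,0,0.369,0,-117,0,1],
  [0.2475,0,0.369,0,-117,0,1],
  [0.2475,0,0.369,0,-117,0,1],
  [0.2475,0,0.369,0,-117,0,1],
  [0.2475,0,0.369,0,-117,0,1],
  [0.2475,0,0.369,0,-117,0,1],
  [0.2475,0,0.369,0,-117,0,1],
  [0.2475,0,0.369,0,-117,0,1],
  [0.2475,0,0.369,0,-117,0,1],
  [0.2475,0,0.369,0,-117,0,1],
  [0.2475,0,0.369,0,-117,0,1],
  [0.2475,0,0.369,0,-117,0,1],
])

```text
t: 16.57
eef_pos: [0.7223, -0.2264, 0.2581]
tcp_rot: [-0.701, 0.093, -0.092, 0.701]
contact_force: [-1.5, -0.2, -2.0]
width: 0.0137
```

```bash
python3 - <<'E'
from h import *
import pickle
s=log(); st(s)
c0=pickle.load(open("w15.pkl","rb"))
c=cam("wrist"); pickle.dump(c,open("w16.pkl","wb")); save(c,"w16",k=1.5)
save(c,"w16R",(210,60,310,160),7)
def heads(c,box):
    x0,y0,x1,y1=box
    hsv=cv2.cvtColor(c["im"],cv2.COLOR_RGB2HSV)
    m=cv2.inRange(hsv[y0:y1,x0:x1],(0,0,165),(179,40,255))
    cs,_=cv2.findContours(m,cv2.RETR_CCOMP,2)
    for k in cs:
        if cv2.contourArea(k)>15:
            r=cv2.minAreaRect(k); u,v=r[0][0]+x0,r[0][1]+y0
            bp=[onz(c,a+x0,b+y0,.03)[:2] for a,b in cv2.boxPoints(r)]
            e=[np.subtract(bp[1],bp[0]),np.subtract(bp[2],bp[1])]
            print(cv2.contourArea(k),(u,v),onz(c,u,v,.03).round(4),[(round(np.linalg.norm(d),4),round(np.degrees(np.arctan2(d[1],d[0])),1)) for d in e])
heads(c0,(232,143,280,184)); print()
u,v=map(int,proj(c,[.6377,-.2019,.03])); print(u,v); heads(c,(u-27,v-27,u+27,v+27))
E
```

```text
t16.57 p [ 0.7223 -0.2264  0.2581] q [ 0.645  0.685 -0.775  1.188  0.462  1.443  1.24 ] y [-0.002  0.001 -1.   ] z [0.26  0.966 0.   ] F [-1.5 -0.2 -2. ] M [-0.02 -0.14  0.  ] w 0.0137
755.5 (254.13294219970703, 168.86416244506836) [0.6143 0.2046 0.03  ] [(np.float64(0.0466), np.float64(-33.2)), (np.float64(0.0518), np.float64(-122.5))]
88.5 (253.90540504455566, 167.43243408203125) [0.6156 0.2067 0.03  ] [(np.float64(0.0104), np.float64(-32.5)), (np.float64(0.0297), np.float64(-122.5))]

256 107
927.0 (255.0, 107.5) [ 0.6371 -0.2037  0.03  ] [(np.float64(0.0452), np.float64(74.9)), (np.float64(0.0452), np.float64(-14.2))]
120.0 (255.0, 107.5) [ 0.6371 -0.2037  0.03  ] [(np.float64(0.0306), np.float64(164.7)), (np.float64(0.0091), np.float64(74.9))]
```

View pics/w16.png

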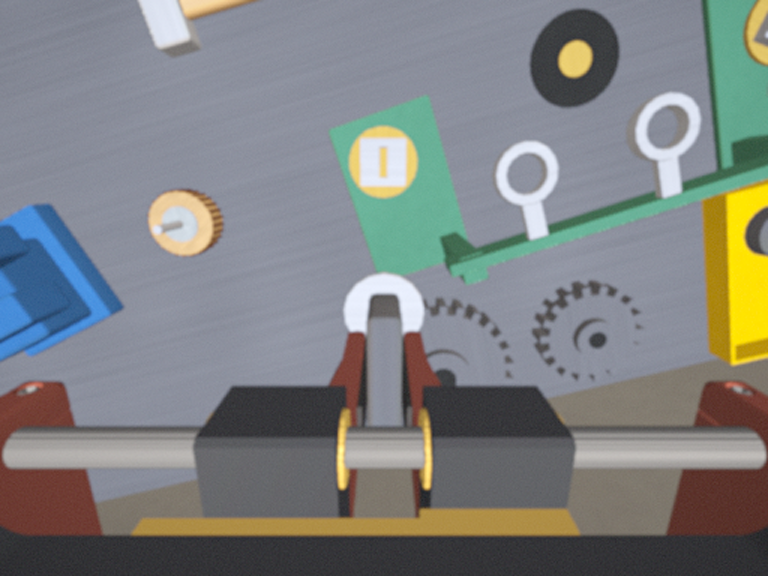

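View pics/w16R.png

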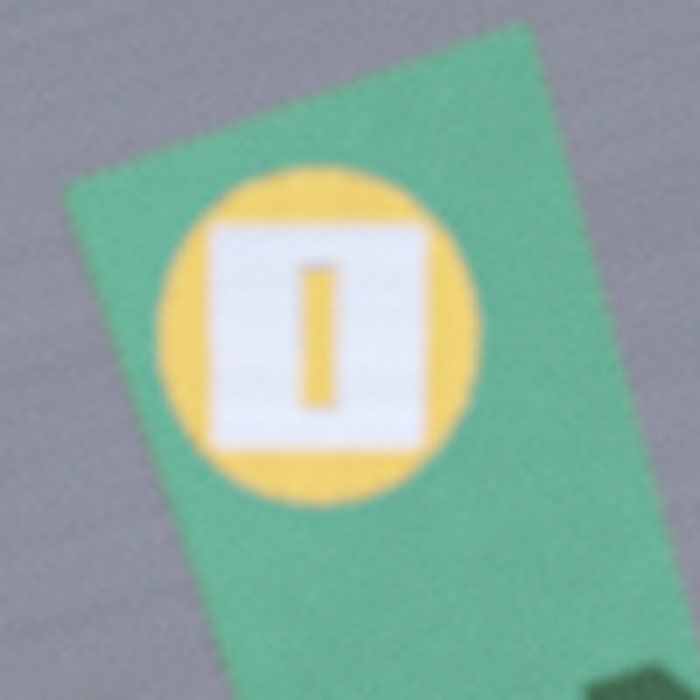

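```bash
python3 - <<'E'
from h import *
goto([.6368,-.2045,.108],yawR(75))
E
```

```text
MOVE [-0.0881, 0.1507, -0.0012] [-0.01, -0.06, -0.11] rows>= 4.2
```

Request:
apply_moves([
  [-0.088,0.02,-0.001,0,0,0,1],
  [-0.088,0.02,-0.001,0,0,0,1],
  [-0.088,0.02,-0.001,0,0,0,1],
  [-0.088,0.15,-0.001,0,0,0,1],
  [-0.088,0.15,-0.001,0,0,0,1],
  [-0.088,0.15,-0.001,0,0,0,1],
  [-0.088,0.15,-0.001,0,0,0,1],
  [-0.088,0.15,-0.001,0,0,0,1],
  [-0.088,0.15,-0.001,0,0,0,1],
  [-0.088,0.15,-0.001,0,0,0,1],
])

```text
t: 17.45
eef_pos: [0.64, -0.2045, 0.1134]
tcp_rot: [0.701, -0.091, 0.094, -0.701]
contact_force: [0.5, 0.0, -0.9]
width: 0.0136
```

```bash
python3 - <<'E'
from h import *
s=log(); st(s)
goto([.6368,-.2045,.087],yawR(75))
c=cam("scene"); save(c,"s17",(110,120,210,260),5)
E
```

```text
t17.45 p [ 0.64   -0.2045  0.1134] q [ 0.735  0.659 -0.773  1.593  0.503  1.093  1.142] y [ 0.005 -0.001 -1.   ] z [0.259 0.966 0.001] F [ 0.5  0.  -0.9] M [ 0.01 -0.21 -0.04] w 0.0136
MOVE [-0.0032, 0.0264, -0.0009] [-0.03, -0.01, 0.27] rows>= 0.6
```

View pics/s17.png

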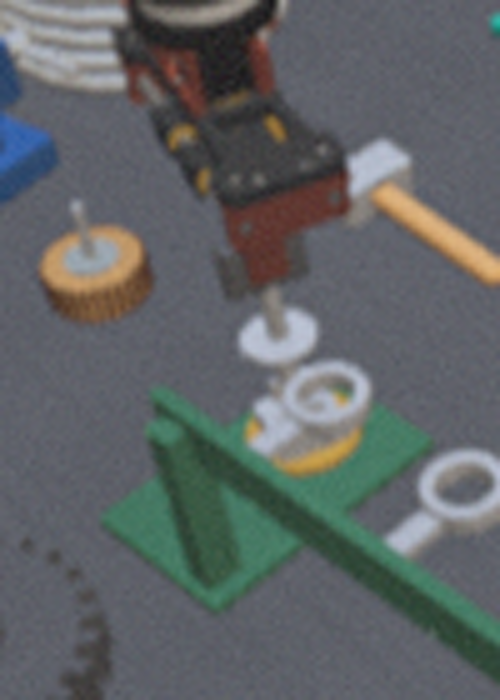

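Request:
apply_moves([
  [0,0,0,0,0,0,1],
  [0,0.001,0,0,0,0,1],
])

```text
t: 17.67
eef_pos: [0.6389, -0.2048, 0.1111]
tcp_rot: [0.701, -0.091, 0.093, -0.701]
contact_force: [-0.4, -0.8, -1.9]
width: 0.0136
```

```bash
python3 - <<'E'
from h import *
s=log(); st(s)
goto([.6368,-.2045,.087],yawR(75))
E
```

```text
t17.67 p [ 0.6389 -0.2048  0.1111] q [ 0.735  0.661 -0.771  1.596  0.504  1.091  1.141] y [ 0.003 -0.001 -1.   ] z [ 0.259  0.966 -0.   ] F [-0.4 -0.8 -1.9] M [ 0.11 -0.1   0.02] w 0.0136
MOVE [-0.0022, 0.0241, -0.0003] [0.01, -0.02, 0.18] rows>= 0.6
```

Request:
apply_moves([
  [-0.0005,0.004,0,0,0,0,1],
  [-0.0005,0.008,0,0,0,0,1],
  [-0.0005,0.012,0,0,0,0,1],
  [-0.0005,0.016,0,0,0,0,1],
  [-0.0005,0.02,0,0,0,0,1],
  [-0.0005,0.02,0,0,0,0,1],
])

```text
t: 18.17
eef_pos: [0.6364, -0.2044, 0.0878]
tcp_rot: [-0.701, 0.093, -0.092, 0.701]
contact_force: [0.7, -0.7, -1.4]
width: 0.0136
```

```bash
python3 - <<'E'
from h import *
s=log(); st(s)
goto([.6368,-.2045,.085],yawR(75))
c=cam("scene"); save(c,"s18",(110,120,210,260),5)
E
```

```text
t18.17 p [ 0.6364 -0.2044  0.0878] q [ 0.728  0.684 -0.759  1.615  0.522  1.058  1.128] y [-0.002  0.    -1.   ] z [0.259 0.966 0.   ] F [ 0.7 -0.7 -1.4] M [ 0.04 -0.12  0.05] w 0.0136
MOVE [0.0004, 0.0028, 0.0] [-0.0, 0.0, -0.1] rows>= 0.1
```

View pics/s18.png

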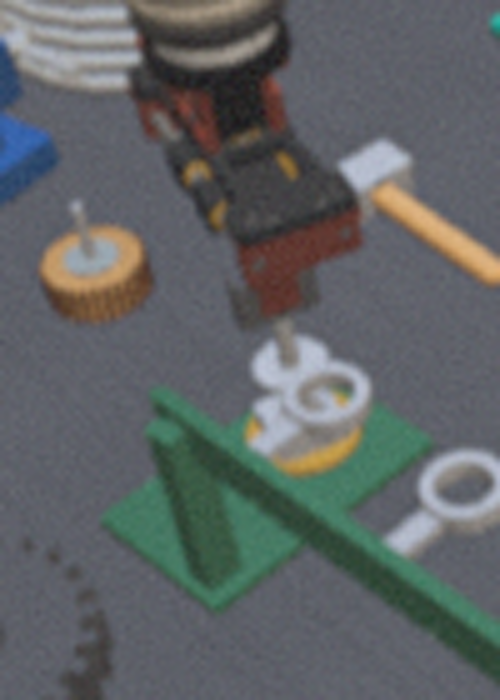

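Request:
apply_moves([
  [0,0.003,0,0,6,0,1],
  [0,0.003,0,0,12,0,1],
  [0,0.003,0,0,18,0,1],
  [0,0.003,0,0,24,0,1],
  [0,0.003,0,0,30,0,1],
  [0,0.003,0,0,36,0,1],
  [0,0.003,0,0,42,0,1],
  [0,0.003,0,0,48,0,1],
  [0,0.003,0,0,54,0,1],
  [0,0.003,0,0,60,0,1],
  [0,0.003,0,0,66,0,1],
  [0,0.003,0,0,72,0,1],
  [0,0.003,0,0,78,0,1],
  [0,0.003,0,0,84,0,1],
  [0,0.003,0,0,90,0,1],
  [0,0.003,0,0,96,0,1],
  [0,0.003,0,0,102,0,1],
  [0,0.003,0,0,108,0,1],
  [0,0.003,0,0,113,0,1],
  [0,0.003,0,0,116,0,1],
])

```text
t: 19.88
eef_pos: [0.6368, -0.2048, 0.0857]
tcp_rot: [0.292, -0.644, 0.644, -0.292]
contact_force: [-0.6, -1.6, -4.5]
width: 0.0138
```

```bash
python3 - <<'E'
from h import *
s=log(); st(s)
E
```

```text
t19.88 p [ 0.6368 -0.2048  0.0857] q [ 0.426  0.583 -0.297  1.639  0.2    0.95  -0.661] y [-0.001 -0.001 -1.   ] z [ 0.752 -0.659 -0.   ] F [-0.6 -1.6 -4.5] M [-0.44 -0.13  0.1 ] w 0.0138
```

Request:
apply_moves([
  [0,0,0,0,3,0,1],
  [0,0,0,0,6,0,1],
  [0,0,0,0,8,0,1],
  [0,0,0,0,8,0,1],
])

```text
t: 20.22
eef_pos: [0.6366, -0.2047, 0.0856]
tcp_rot: [0.248, -0.662, 0.662, -0.247]
contact_force: [0.3, -1.6, -5.4]
width: 0.0139
```

```bash
python3 - <<'E'
from h import *
s=log(); st(s)
E
```

```text
t20.22 p [ 0.6366 -0.2047  0.0856] q [ 0.404  0.58  -0.265  1.641  0.179  0.946 -0.78 ] y [-0.001 -0.001 -1.   ] z [ 0.657 -0.754 -0.   ] F [ 0.3 -1.6 -5.4] M [-0.57  0.11  0.71] w 0.0139
```

At the stop (Mz 0.71). A touch more, then unload, and lift.

Request:
apply_moves([
  [0,0,0,0,2.5,0,1],
  [0,0,0,0,2.5,0,1],
  [0,0,0,0,-4,0,1],
  [0,0,0,0,-8,0,1],
  [0,-0.02,0,0,-8,0,1],
  [0,-0.055,0,0,-8,0,1],
  [0,-0.09,0,0,-8,0,1],
  [0,-0.13,0,0,-8,0,1],
  [0,-0.17,0,0,-8,0,1],
  [0,-0.17,0,0,-8,0,1],
])

```text
t: 21.05
eef_pos: [0.6421, -0.2046, 0.2666]
tcp_rot: [0.289, -0.64, 0.646, -0.298]
contact_force: [1.4, -0.3, -0.1]
width: 0.0134
```

```bash
python3 - <<'E'
from h import *
import pickle
s=log(); st(s)
c=cam("wrist"); pickle.dump(c,open("w19.pkl","wb")); save(c,"w19",k=1.5)
c15=pickle.load(open("w15.pkl","rb"))
print("hole w15",onz(c15,203/1.5,230/1.5,.055))
goto([.49,.26,.27],yawR(-1.7))
E
```

```text
t21.05 p [ 0.6421 -0.2046  0.2666] q [ 0.441  0.43  -0.321  1.455  0.139  1.264 -0.607] y [ 0.015 -0.003 -1.   ] z [ 0.755 -0.655  0.013] F [ 1.4 -0.3 -0.1] M [ 0.   -0.16 -0.04] w 0.0134
hole w15 [0.49672903 0.34922119 0.055     ]
MOVE [-0.2522, -0.01, -0.418] [-0.62, -39.24, -0.14] rows>= 11.7
```

View pics/w19.png

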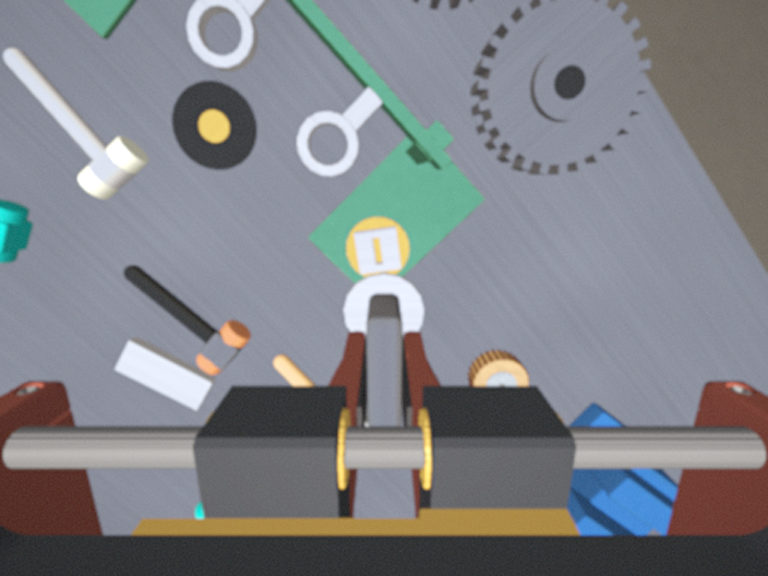

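```bash
python3 - <<'E'
from h import *
goto([.4946,.3493,.27],yawR(-1.7))
E
```

```text
MOVE [-0.3226, -0.0101, -0.473] [-0.62, -39.24, -0.14] rows>= 13.7
```

Request:
apply_moves([
  [-0.3225,-0.0,-0.473,0,-39.2,0,1],
  [-0.3225,-0.0,-0.473,0,-39.2,0,1],
  [-0.3225,-0.0,-0.473,0,-39.2,0,1],
  [-0.3225,-0.0,-0.473,0,-39.2,0,1],
  [-0.3225,-0.0,-0.473,0,-39.2,0,1],
  [-0.3225,-0.0,-0.473,0,-39.2,0,1],
  [-0.3225,-0.0,-0.473,0,-39.2,0,1],
  [-0.3225,-0.0,-0.473,0,-39.2,0,1],
  [-0.3225,-0.0,-0.473,0,-39.2,0,1],
  [-0.3225,-0.0,-0.473,0,-39.2,0,1],
  [-0.3225,-0.0,-0.473,0,-39.2,0,1],
  [-0.3225,-0.0,-0.473,0,-39.2,0,1],
  [-0.3225,-0.0,-0.473,0,-39.2,0,1],
  [-0.3225,-0.0,-0.473,0,-39.2,0,1],
  [-0.3225,-0.0,-0.473,0,-39.2,0,1],
  [-0.3225,-0.0,-0.473,0,-39.2,0,1],
  [-0.3225,-0.0,-0.473,0,-39.2,0,1],
])

```text
t: 22.52
eef_pos: [0.4916, 0.3483, 0.2551]
tcp_rot: [0.493, -0.508, 0.508, -0.492]
contact_force: [0.0, -0.0, -1.1]
width: 0.0135
```

```bash
python3 - <<'E'
from h import *
s=log(); st(s)
goto([.4946,.3493,.13],yawR(-1.7))
E
```

```text
t22.52 p [0.4916 0.3483 0.2551] q [-0.21   0.378 -0.672  1.614  0.245  1.238 -0.96 ] y [-0.001 -0.001 -1.   ] z [ 1.    -0.031 -0.001] F [ 0.  -0.  -1.1] M [-0.03 -0.1  -0.  ] w 0.0135
MOVE [-0.0013, 0.1251, 0.0031] [0.07, -0.08, 0.08] rows>= 3.0
```

Request:
apply_moves([
  [-0.001,0.04,0.003,0,0,0,1],
  [-0.001,0.08,0.003,0,0,0,1],
  [-0.001,0.11,0.003,0,0,0,1],
  [-0.001,0.12,0.003,0,0,0,1],
  [-0.001,0.12,0.003,0,0,0,1],
  [-0.001,0.12,0.003,0,0,0,1],
])

```text
t: 23.02
eef_pos: [0.4957, 0.3496, 0.137]
tcp_rot: [0.492, -0.508, 0.508, -0.492]
contact_force: [0.1, 0.9, -1.1]
width: 0.0136
```

```bash
python3 - <<'E'
from h import *
s=log(); st(s)
goto([.4946,.3493,.078],yawR(-1.7))
c=cam("scene"); save(c,"s20",(310,190,400,290),6)
E
```

```text
t23.02 p [0.4957 0.3496 0.137 ] q [-0.242  0.489 -0.635  1.74   0.333  1.022 -1.031] y [ 0.  0. -1.] z [ 0.999 -0.033  0.   ] F [ 0.1  0.9 -1.1] M [-0.   -0.08  0.01] w 0.0136
MOVE [0.0003, 0.059, -0.0012] [-0.02, -0.19, -0.01] rows>= 1.4
```

View pics/s20.png

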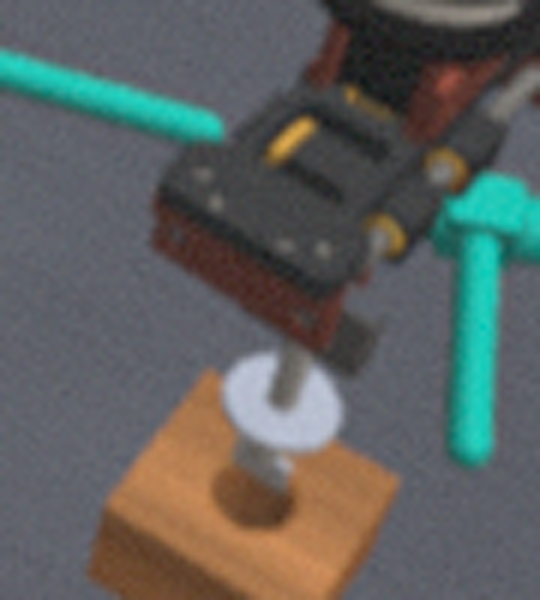

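Key hangs upright over the hole. Lowering.

Request:
apply_moves([
  [0,0.012,-0.001,0,0,0,1],
  [0,0.025,-0.001,0,0,0,1],
  [0,0.038,-0.001,0,0,0,1],
  [0,0.05,-0.001,0,0,0,1],
  [0,0.056,-0.001,0,0,0,1],
  [0,0.058,-0.001,0,0,0,1],
  [0,0.059,-0.001,0,0,0,1],
])

```text
t: 23.65
eef_pos: [0.4935, 0.35, 0.0764]
tcp_rot: [-0.493, 0.508, -0.508, 0.492]
contact_force: [0.4, 0.6, -2.1]
width: 0.0137
```

```bash
python3 - <<'E'
from h import *
s=log(); st(s)
E
```

```text
t23.65 p [0.4935 0.35   0.0764] q [-0.27   0.557 -0.605  1.79   0.388  0.917 -1.077] y [-0.001 -0.001 -1.   ] z [ 1.    -0.031 -0.001] F [ 0.4  0.6 -2.1] M [-0.02 -0.08  0.03] w 0.0137
```

Request:
apply_moves([
  [0,0.0015,0,0,0,0,1],
  [0,0.0015,0,0,0,0,-0.3],
  [0,0.0015,0,0,0,0,-0.3],
  [0,0.0015,0,0,0,0,-0.3],
  [0,0.0015,0,0,0,0,-0.3],
  [0,0.0015,0,0,0,0,-0.3],
  [0,0.0015,0,0,0,0,-0.3],
  [0,-0.03,0,0,0,0,-0.3],
  [0,-0.07,0,0,0,0,-0.3],
  [0,-0.11,0,0,0,0,-0.3],
  [0,-0.15,0,0,0,0,-0.3],
  [0,-0.18,0,0,0,0,-1],
  [0,-0.18,0,0,0,0,-1],
])

```text
t: 24.73
eef_pos: [0.4961, 0.3532, 0.2647]
tcp_rot: [0.488, -0.507, 0.508, -0.496]
contact_force: [0.8, 0.5, 0.3]
width: 0.0668
```

```bash
python3 - <<'E'
from h import *
s=log(); st(s)
c=cam("scene"); save(c,"s21",(310,190,410,290),6)
c=cam("wrist"); save(c,"w21",k=1.5)
L=[json.loads(l) for l in open("log.jsonl")]
# FK fit: iiwa-like chain
from scipy.optimize import least_squares
Q=np.array([l["joint_positions"] for l in L]);P=np.array([l["eef_pos"] for l in L]);RR=Rn.from_quat([l["tcp_rot"] for l in L]).as_matrix()
def Ry(a):return Rn.from_rotvec([0,a,0]).as_matrix()
def Rz(a):return Rn.from_rotvec([0,0,a]).as_matrix()
def fk(q,p,sg):
    b,h,a,f,w,t7=p[:6]
    M=Rz(b)@Rz(sg[0]*q[0]); x=np.array([0,0,h])
    M=M@Ry(q[1]); M=M@Rz(sg[1]*q[2]); x=x+M@[0,0,a]
    M=M@Ry(q[3]); M=M@Rz(sg[2]*q[4]); x=x+M@[0,0,f]
    M=M@Ry(q[5]); M=M@Rz(sg[3]*q[6]+t7); x=x+M@[0,0,w]
    return x,M
best=None
C=np.array([[0,0,1],[0,0,0],[0,0,0]])
import itertools
for sg in itertools.product([1,-1],repeat=4):
  for b0 in(0,np.pi/2,-np.pi/2,np.pi):
   def res(p):
    o=[]
    for q,x,R in zip(Q,P,RR):
        y,M=fk(q,p,sg); o+=list((y-x)*10)+list(M[:,2]-R[:,1])+list(M[:,0]-R[:,2])
    return o
   r=least_squares(res,[b0,.36,.42,.4,.3,0])
   if best is None or r.cost<best[0]: best=(r.cost,sg,r.x)
print(best,len(L))
E
```

```text
t24.73 p [0.4961 0.3532 0.2647] q [-0.21   0.374 -0.676  1.597  0.246  1.245 -0.96 ] y [ 0.009  0.007 -1.   ] z [ 0.999 -0.032  0.009] F [0.8 0.5 0.3] M [-0.   -0.08  0.  ] w 0.0668
(np.float64(0.06994124480257628), (-1, -1, -1, -1), array([-0.08976673,  0.33083071,  0.53544609,  0.4681233 ,  0.42280713,
        3.05182703])) 28
```

View pics/s21.png

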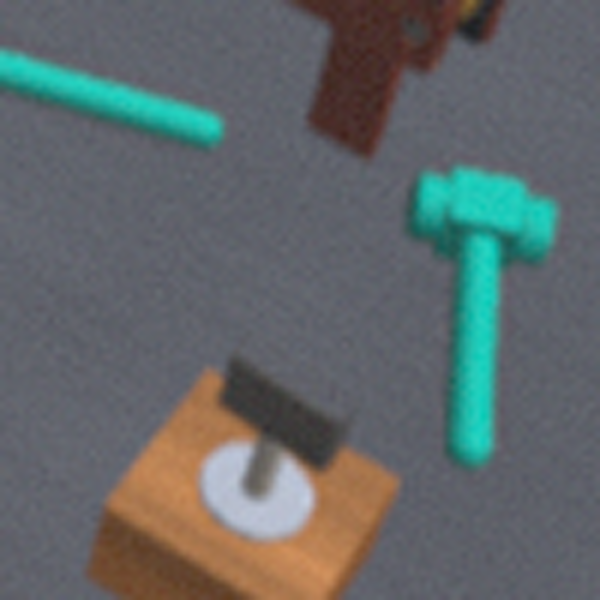

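View pics/w21.png

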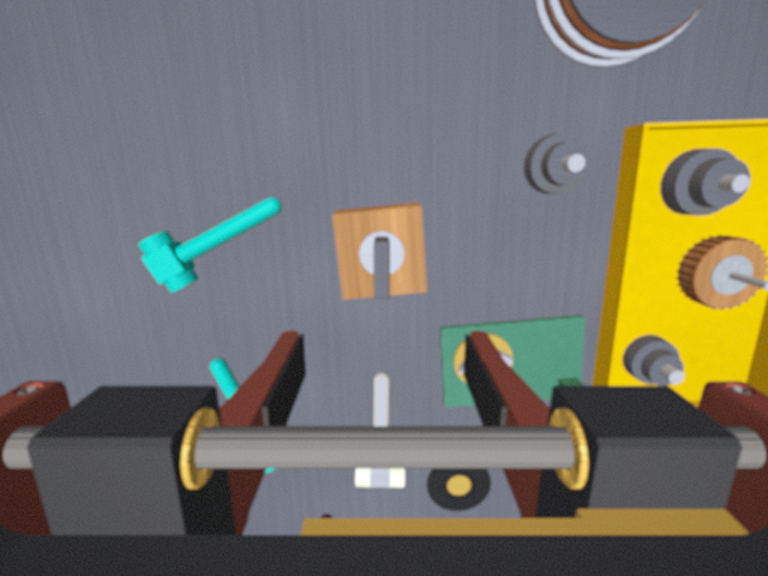

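```bash
cat > ik.py <<'E'
from h import *
from scipy.optimize import least_squares
L=[json.loads(l) for l in open("log.jsonl")]
Q=np.array([l["joint_positions"] for l in L]);P=np.array([l["eef_pos"] for l in L]);RR=Rn.from_quat([l["tcp_rot"] for l in L]).as_matrix()
def Ry(a):return Rn.from_rotvec([0,a,0]).as_matrix()
def Rz(a):return Rn.from_rotvec([0,0,a]).as_matrix()
def fk(q,p):
    b,h,a,f,w,t7,d2,d4,d6,d3,d5=p
    M=Rz(b-q[0]); x=np.array([0,0,h])
    M=M@Ry(q[1]+d2)@Rz(-q[2]+d3); x=x+M@[0,0,a]
    M=M@Ry(q[3]+d4)@Rz(-q[4]+d5); x=x+M@[0,0,f]
    M=M@Ry(q[5]+d6)@Rz(-q[6]+t7); x=x+M@[0,0,w]
    return x,np.c_[-M[:,1]*0+np.cross(M[:,2],M[:,0]),M[:,2],M[:,0]]
def res(p):
    o=[]
    for q,x,R in zip(Q,P,RR):
        y,M=fk(q,p); o+=list((y-x)*10)+list((M-R)[:,1:].ravel())
    return o
_r=least_squares(res,[-.09,.33,.53,.46,.42,3.05,0,0,0,0,0]); PP=_r.x
lo=np.array([-2.96,-.34,-1.41,.24,-1.37,.17,-2.96]);hi=np.array([2.96,2.1,1.46,2.44,4.51,1.92,2.96])
def ik(pos,R,q0):
    def f(q):
        x,M=fk(q,PP); return np.r_[(x-pos)*20,((M-R)[:,1:]).ravel()*5,(q-q0)*.03]
    r=least_squares(f,np.clip(q0,lo+.02,hi-.02),bounds=(lo,hi)); x,M=fk(r.x,PP)
    return r.x,np.linalg.norm(x-pos),np.degrees(np.arccos(np.clip((np.trace(M.T@R)-1)/2,-1,1)))
def pose(phi,pit,sgn):
    # approach dir yaw phi deg, pitched down pit deg; jaw axis horizontal; sgn=+1 tool x up-ish, -1 down
    a=np.radians(phi);b=np.radians(pit)
    y=np.array([np.cos(a)*np.cos(b),np.sin(a)*np.cos(b),-np.sin(b)])
    up=np.array([np.cos(a)*np.sin(b),np.sin(a)*np.sin(b),np.cos(b)])
    x=sgn*up; return np.c_[x,y,np.cross(x,y)]
E
python3 - <<'E'
from ik import *
r=np.array(res(PP)).reshape(-1,9); print(PP.round(3),"pos rms mm",(np.abs(r[:,:3])*100).max(0).round(1),np.abs(r[:,3:]).max())
q0=read_state()["joint_positions"]
rings=[(.673,-.1005),(.668,.0035),(.663,.108)]
for sgn in(1,-1):
  for i,phi in [(0,-30),(1,-30),(2,-50),(0,-50)]:
    for Gz in(.163,.25):
      q=np.array(q0).copy()
      ok=[]
      for k in range(21): # path from above hammer tool-down, pitch up at phi -90, then yaw
        pit=90-60*min(1,k/10); ph=-90+(phi+90)*max(0,(k-10)/10)
        G0=np.array([.47,.05,.30]);G1=np.array([*rings[i],Gz]); G=G0+(G1-G0)*max(0,(k-10)/10)
        R=pose(ph,pit,sgn); q,e,an=ik(G+R[:,1]*.050,R,q); ok.append((e*1000,an))
      ok=np.array(ok); print(sgn,i,phi,Gz,"maxerr",ok.max(0).round(1),"end",ok[-1].round(1),q.round(2))
E
```

```text
[-0.041  0.071  0.544  0.468  0.157  3.028 -0.009  0.02  -0.034 -0.073
  0.035] pos rms mm [6.2 9.6 3.7] 0.023043532531148256
1 0 -30 0.163 maxerr [0. 0.] end [0. 0.] [ 0.27  0.53 -0.37  1.83  2.07  0.57 -0.76]
1 0 -30 0.25 maxerr [0. 0.] end [0. 0.] [ 0.26  0.42 -0.35  1.76  1.75  0.51 -0.43]
1 1 -30 0.163 maxerr [0. 0.] end [0. 0.] [ 0.12  0.53 -0.4   1.84  1.93  0.71 -0.72]
1 1 -30 0.25 maxerr [0. 0.] end [0. 0.] [ 0.14  0.42 -0.42  1.77  1.68  0.67 -0.44]
1 2 -50 0.163 maxerr [0. 0.] end [0. 0.] [-0.07  0.59 -0.43  1.74  1.56  1.13 -0.71]
1 2 -50 0.25 maxerr [0. 0.] end [0. 0.] [-0.05  0.49 -0.46  1.68  1.45  1.15 -0.53]
1 0 -50 0.163 maxerr [0. 0.] end [0. 0.] [ 0.19  0.55 -0.32  1.78  1.73  0.83 -0.68]
1 0 -50 0.25 maxerr [0. 0.] end [0. 0.] [ 0.21  0.45 -0.34  1.72  1.55  0.83 -0.45]
-1 0 -30 0.163 maxerr [37.5 13.8] end [17.8  9.3] [-0.38  0.57  0.52  1.75  0.88  0.17 -2.96]
-1 0 -30 0.25 maxerr [37.5 13.8] end [6.1 3.2] [-0.45  0.48  0.6   1.73  0.91  0.17 -2.96]
-1 1 -30 0.163 maxerr [37.5 13.8] end [14.2  6.7] [-0.75  0.66  0.8   1.78  0.66  0.17 -2.96]
-1 1 -30 0.25 maxerr [37.5 13.8] end [1.9 0.9] [-0.82  0.57  0.9   1.77  0.71  0.17 -2.96]
-1 2 -50 0.163 maxerr [37.5 13.8] end [0. 0.] [-1.1   0.97  1.2   1.74  0.07  0.41 -2.88]
-1 2 -50 0.25 maxerr [37.5 13.8] end [0. 0.] [-1.12  0.85  1.24  1.68  0.15  0.52 -2.84]
-1 0 -50 0.163 maxerr [37.5 13.8] end [2.2 0.9] [-0.72  0.83  1.03  1.77  0.41  0.17 -2.96]
-1 0 -50 0.25 maxerr [37.5 13.8] end [0. 0.] [-0.75  0.72  1.09  1.72  0.27  0.27 -2.73]
```

```bash
python3 - <<'E'
import ik
from ik import *
rings=[(.673,-.1005),(.668,.0035),(.663,.108)]
q0=read_state()["joint_positions"]
for h in(.25,.40):
  r=least_squares(lambda p: np.r_[res(np.r_[p[0],h,p[1:]]),p[5:]*.3],[-.09,.53,.46,.42,3.05,0,0,0,0,0]); ik.PP=np.r_[r.x[0],h,r.x[1:]]; print(ik.PP.round(3))
  for sgn in(1,):
   for i,phi in [(0,-30),(0,-50),(1,-30),(1,-45),(2,-50)]:
    for pt in (10,30):
     for Gz in(.163,.25):
      q=np.array(q0).copy()
      ok=[];tr=[]
      for k in range(21):
        pit=90-(90-pt)*min(1,k/10); ph=-90+(phi+90)*max(0,(k-10)/10)
        G0=np.array([.47,.05,.30]);G1=np.array([*rings[i],Gz]); G=G0+(G1-G0)*max(0,(k-10)/10)
        R=pose(ph,pit,sgn); q,e,an=ik.ik(G+R[:,1]*.050,R,q); ok.append((e*1000,an));tr.append(q)
      ok=np.array(ok); print(h,i,phi,pt,Gz,"maxerr",ok.max(0).round(0),"end",ok[-1].round(1),q.round(2),"mid",tr[10].round(2))
E
```

```text
[-0.047  0.25   0.551  0.468  0.341  3.044 -0.007  0.029 -0.037 -0.059
  0.02 ]Traceback (most recent call last):
  File "<stdin>", line 16, in <module>
AttributeError: 'function' object has no attribute 'ik'
```

```bash
python3 - <<'E'
import ik as K
from ik import *
rings=[(.673,-.1005),(.668,.0035),(.663,.108)]
q0=read_state()["joint_positions"]
for h in(.25,.40):
  r=least_squares(lambda p: np.r_[res(np.r_[p[0],h,p[1:]]),p[5:]*.3],[-.09,.53,.46,.42,3.05,0,0,0,0,0]); K.PP=np.r_[r.x[0],h,r.x[1:]]; print(K.PP.round(3))
  for sgn in(1,):
   for i,phi in [(0,-30),(0,-50),(1,-30),(1,-45),(2,-50)]:
    for pt in (10,30):
     for Gz in(.163,.25):
      q=np.array(q0).copy()
      ok=[];tr=[]
      for k in range(21):
        pit=90-(90-pt)*min(1,k/10); ph=-90+(phi+90)*max(0,(k-10)/10)
        G0=np.array([.47,.05,.30]);G1=np.array([*rings[i],Gz]); G=G0+(G1-G0)*max(0,(k-10)/10)
        R=pose(ph,pit,sgn); q,e,an=K.ik(G+R[:,1]*.050,R,q); ok.append((e*1000,an));tr.append(q)
      ok=np.array(ok); print(h,i,phi,pt,Gz,"maxerr",ok.max(0).round(0),"end",ok[-1].round(1),q.round(2),"mid",tr[10].round(2))
E
```

```text
[-0.047  0.25   0.551  0.468  0.341  3.044 -0.007  0.029 -0.037 -0.059
  0.02 ]
0.25 0 -30 10 0.163 maxerr [0. 0.] end [0. 0.] [-0.08  0.7  -0.14  2.26  2.51  1.33 -1.53] mid [-0.49  0.57 -0.3   1.89  1.03  1.92 -1.19]
0.25 0 -30 10 0.25 maxerr [0. 0.] end [0. 0.] [-0.04  0.5  -0.18  2.25  2.45  1.18 -1.38] mid [-0.49  0.57 -0.3   1.89  1.03  1.92 -1.19]
0.25 0 -30 30 0.163 maxerr [0. 0.] end [0. 0.] [ 0.14  0.52 -0.36  2.19  2.3   0.86 -1.18] mid [-0.32  0.42 -0.44  1.88  0.91  1.73 -1.09]
0.25 0 -30 30 0.25 maxerr [0. 0.] end [0. 0.] [ 0.14  0.35 -0.35  2.15  2.1   0.7  -0.96] mid [-0.32  0.42 -0.44  1.88  0.91  1.73 -1.09]
0.25 0 -50 10 0.163 maxerr [0. 0.] end [0. 0.] [-0.2   0.74 -0.16  2.09  2.    1.37 -1.37] mid [-0.49  0.57 -0.3   1.89  1.03  1.92 -1.19]
0.25 0 -50 10 0.25 maxerr [0. 0.] end [0. 0.] [-0.18  0.57 -0.19  2.08  1.95  1.31 -1.2 ] mid [-0.49  0.57 -0.3   1.89  1.03  1.92 -1.19]
0.25 0 -50 30 0.163 maxerr [0. 0.] end [0. 0.] [-0.02  0.58 -0.32  2.05  1.8   1.03 -1.05] mid [-0.32  0.42 -0.44  1.88  0.91  1.73 -1.09]
0.25 0 -50 30 0.25 maxerr [0. 0.] end [0. 0.] [ 0.
[... 3881 characters left out ...]
  1.78 -1.25]
0.4 1 -45 30 0.25 maxerr [0. 0.] end [0. 0.] [-0.36  0.54 -0.41  2.13  1.54  1.24 -1.11] mid [-0.53  0.64 -0.42  1.74  0.8   1.78 -1.25]
0.4 2 -50 10 0.163 maxerr [0. 0.] end [0. 0.] [-0.82  1.02 -0.17  1.85  1.43  1.57 -1.43] mid [-0.76  0.86 -0.18  1.67  0.84  1.92 -1.31]
0.4 2 -50 10 0.25 maxerr [0. 0.] end [0. 0.] [-0.8   0.87 -0.2   1.89  1.42  1.6  -1.31] mid [-0.76  0.86 -0.18  1.67  0.84  1.92 -1.31]
0.4 2 -50 30 0.163 maxerr [0. 0.] end [0. 0.] [-0.55  0.79 -0.41  1.91  1.41  1.39 -1.22] mid [-0.53  0.64 -0.42  1.74  0.8   1.78 -1.25]
0.4 2 -50 30 0.25 maxerr [0. 0.] end [0. 0.] [-0.51  0.65 -0.46  1.9   1.34  1.42 -1.07] mid [-0.53  0.64 -0.42  1.74  0.8   1.78 -1.25]
```

```bash
cat >> h.py <<'E'
def hamR(u,beta):
    # u: unit xy from handle end to head; tool x leans to head; approach tilts toward handle end by beta deg
    b=np.radians(beta); u=np.array([u[0],u[1],0.]); y=-u*np.sin(b)+np.array([0,0,-np.cos(b)]); z=np.cross(u,[0,0,-1.]); x=np.cross(y,z); return np.c_[x,y,z]
OFF=.048
def grasp(end,head,d=.082,beta=15,up=0):
    end=np.array(end[:2]);head=np.array(head[:2]);u=(head-end)/np.linalg.norm(head-end)
    G=np.r_[end+u*d,.0148]; R=hamR(u,beta); T=G+R[:,1]*OFF
    print("len",np.linalg.norm(head-end).round(4),"yaw u",np.degrees(np.arctan2(u[1],u[0])).round(1),"G",G.round(4),"TCP",T.round(4),"z",R[:,2].round(3))
    return G,R,T
E
python3 - <<'E'
from h import *
import pickle
c=cam("top"); pickle.dump(c,open("t22.pkl","wb")); save(c,"t22",(120,90,420,240),2.6)
def soft(c,z=.0245,box=None):
    hsv=cv2.cvtColor(c["im"],cv2.COLOR_RGB2HSV)
c2=pickle.load(open("w2.pkl","rb"))
for cc,e,m,h in [(c2,(391,250),(388,310),(385,345)),]:
    print(onz(cc,e[0]/1.5,e[1]/1.5,.012),onz(cc,m[0]/1.5,m[1]/1.5,.024),onz(cc,h[0]/1.5,h[1]/1.5,.034))
c21=cam("wrist")
for e in[(381,374,.012),(381,410,.022),(380,479,.034)]: print(onz(c21,e[0]/1.5,e[1]/1.5,e[2]))
c1=pickle.load(open("w1.pkl","rb"))
for e in [(338,91,.012),(335,150,.022),(334,200,.034)]: print("w1",onz(c1,e[0]/1.5,e[1]/1.5,e[2]))
for z0,n in((.012,"e"),(.034,"h")):
  for u,v in ((300,277),(360,279)): print(n,onz(c,u/1.5,v/1.5,z0))
E
```

```text
[0.48959927 0.18948675 0.012     ] [0.48632835 0.10396249 0.024     ] [0.48250011 0.05350483 0.034     ]
[0.48614577 0.18920996 0.012     ]
[0.48470261 0.14491066 0.022     ]
[0.48034304 0.05190204 0.034     ]
w1 [0.48983418 0.18847677 0.012     ]
w1 [0.48571939 0.11296054 0.022     ]
w1 [0.48461877 0.04665763 0.034     ]
e [0.48494662 0.18372783 0.012     ]
e [0.47965498 0.05062226 0.012     ]
h [0.48245212 0.18023803 0.034     ]
h [0.47725193 0.0494327  0.034     ]
```

View pics/t22.png

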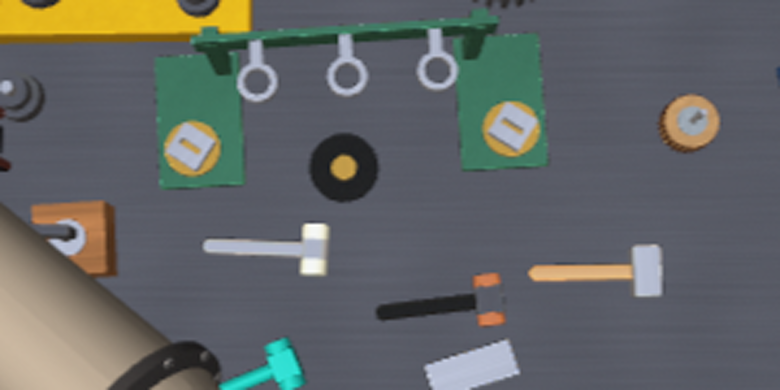

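```bash
python3 - <<'E'
from h import *
s=log(); st(s)
G,R,T=grasp([.4888,.191],[.4834,.047])
goto(T-R[:,1]*.12,R); goto(T,R)
E
```

```text
t24.93 p [0.4933 0.3494 0.2558] q [-0.21   0.381 -0.673  1.608  0.248  1.242 -0.961] y [-0.001 -0.002 -1.   ] z [ 1.    -0.032 -0.001] F [ 0.9 -1.  -0.1] M [-0.04 -0.07  0.02] w 0.0829
len 0.1441 yaw u -92.1 G [0.4857 0.1091 0.0148] TCP [ 0.4862  0.1215 -0.0316] z [ 0.999 -0.037  0.   ]
MOVE [0.2588, 0.1719, 0.0001] [0.12, 0.33, 15.09] rows>= 7.5
MOVE [0.2276, 0.2877, 0.0004] [0.12, 0.33, 15.09] rows>= 8.8
```

Request:
apply_moves([
  [0.259,0.172,0,0,0,15,-0.15],
  [0.259,0.172,0,0,0,15,-0.15],
  [0.259,0.172,0,0,0,15,-0.15],
  [0.259,0.172,0,0,0,15,-0.15],
  [0.259,0.172,0,0,0,15,-0.15],
  [0.259,0.172,0,0,0,15,-0.15],
  [0.259,0.172,0,0,0,15,-0.15],
  [0.259,0.172,0,0,0,15,-0.15],
  [0.259,0.172,0,0,0,15,-0.15],
  [0.25,0.2,0,0,0,15,-0.15],
  [0.242,0.23,0,0,0,15,-0.15],
  [0.235,0.26,0,0,0,15,-0.15],
  [0.2295,0.28,0,0,0,15,-0.15],
  [0.2295,0.28,0,0,0,15,-0.15],
  [0.2295,0.28,0,0,0,15,-0.15],
])

```text
t: 26.18
eef_pos: [0.4846, 0.1214, -0.024]
tcp_rot: [-0.423, 0.569, -0.438, 0.553]
contact_force: [1.5, 0.1, 0.6]
width: 0.0508
```

```bash
python3 - <<'E'
from h import *
s=log(); st(s)
G,R,T=grasp([.4888,.191],[.4834,.047])
goto(T,R)
c=cam("scene"); save(c,"s23",(220,170,340,260),6)
c=cam("wrist"); save(c,"w23",k=1.3)
E
```

```text
t26.18 p [ 0.4846  0.1214 -0.024 ] q [ 0.284  0.581 -0.57   2.128  0.102  0.454 -0.32 ] y [ 0.004  0.259 -0.966] z [ 1.    -0.03  -0.004] F [1.5 0.1 0.6] M [-0.28 -0.09 -0.01] w 0.0508
len 0.1441 yaw u -92.1 G [0.4857 0.1091 0.0148] TCP [ 0.4862  0.1215 -0.0316] z [ 0.999 -0.037  0.   ]
MOVE [0.0018, 0.0074, 0.0016] [0.34, 0.36, -0.01] rows>= 0.2
```

View pics/s23.png

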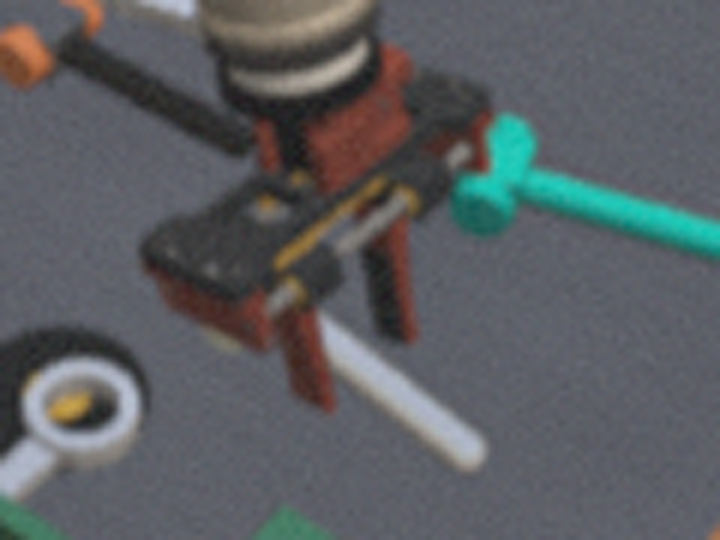

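View pics/w23.png

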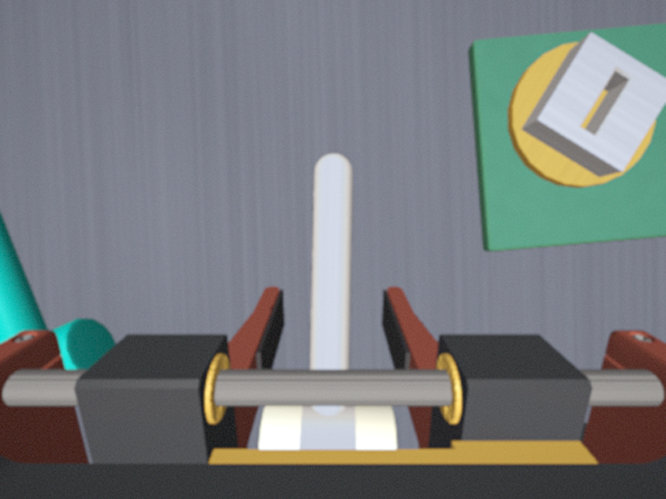

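Request:
apply_moves([
  [0.001,0.004,0,0,0,0,-0.15],
  [0.001,0.007,0,0,0,0,-0.15],
  [0.001,0.007,0,0,0,0,1],
  [0.001,0.007,0,0,0,0,1],
  [0.001,0.007,0,0,0,0,1],
  [0.001,0.007,0,0,0,0,1],
  [0.001,0.007,0,0,0,0,1],
  [0.001,0.007,0,0,0,0,1],
  [0.001,0.007,0,0,0,0,1],
  [0.001,0.007,0,0,0,0,1],
], squeeze=55)

```text
t: 27.12
eef_pos: [0.486, 0.1217, -0.0298]
tcp_rot: [-0.422, 0.568, -0.439, 0.554]
contact_force: [-3.1, -0.6, 6.1]
width: 0.0186
```

```bash
python3 - <<'E'
from h import *
import ik as K
s=log(); st(s)
# plan lift: straight up G to z .25, then pitch to 25 at phi -60
R0=Rn.from_quat(s["tcp_rot"]).as_matrix(); T=np.array(s["eef_pos"]); G=T-R0[:,1]*.048; print("G",G)
Gl=G+[0,0,.20]
goto(Gl+R0[:,1]*.048,R0)
R=K.pose(-60,25,1); print("stage2 from now"); goto(np.array([.50,.10,.27])+R[:,1]*.048,R)
E
```

```text
t27.12 p [ 0.486   0.1217 -0.0298] q [ 0.276  0.591 -0.562  2.129  0.109  0.438 -0.325] y [ 0.007  0.259 -0.966] z [ 1.    -0.031 -0.001] F [-3.1 -0.6  6.1] M [-0.08  0.73 -0.  ] w 0.0186
G [0.48564366 0.10926585 0.01656168]
MOVE [-0.0517, -0.1932, -0.0002] [0.0, 0.0, 0.0] rows>= 4.8
stage2 from now
MOVE [-0.0161, -0.2851, 0.0373] [14.63, -31.21, -77.8] rows>= 11.9
```

```bash
python3 - <<'E'
from h import *
c=cam("scene"); save(c,"s24",(240,190,320,250),9)
E
```

```text
(no output)
```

View pics/s24.png

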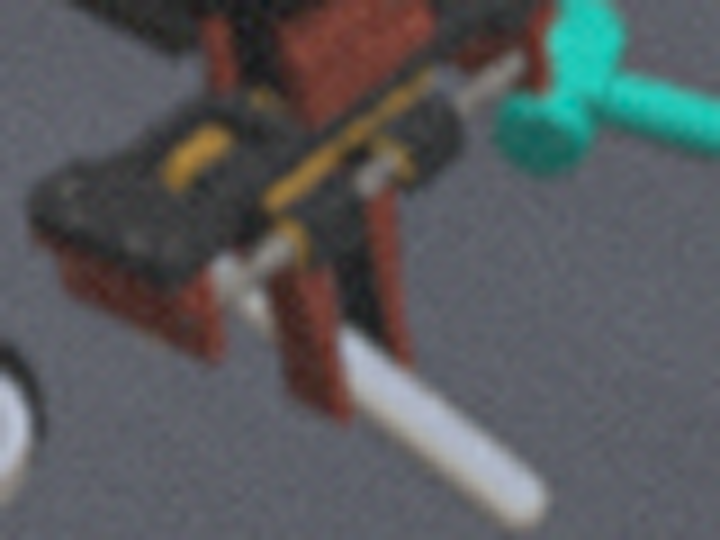

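Request:
apply_moves([
  [0,0,0,0,0,0,0.3],
  [0,0,0,0,0,0,0.3],
  [0,0.003,0,0,0,0,0.3],
  [0,0.006,0,0,0,0,0.3],
  [0,0.006,0,0,0,0,0.3],
])

```text
t: 27.58
eef_pos: [0.4877, 0.1224, -0.0342]
tcp_rot: [-0.422, 0.567, -0.44, 0.554]
contact_force: [-6.6, -7.8, 31.0]
width: 0.0304
```

```bash
python3 - <<'E'
from h import *
s=log(); st(s)
E
```

```text
t27.58 p [ 0.4877  0.1224 -0.0342] q [ 0.267  0.599 -0.553  2.128  0.115  0.428 -0.33 ] y [ 0.009  0.257 -0.966] z [ 0.999 -0.032  0.001] F [-6.6 -7.8 31. ] M [-0.48  1.49  0.32] w 0.0304
```

Request:
apply_moves([
  [0,-0.005,0,0,0,0,0.3],
  [0,-0.005,0,0,0,0,1],
  [0,-0.005,0,0,0,0,1],
  [0,-0.005,0,0,0,0,1],
  [0,-0.005,0,0,0,0,1],
  [0,-0.005,0,0,0,0,1],
  [0,-0.005,0,0,0,0,1],
  [-0.008,-0.035,0,0,0,0,1],
  [-0.016,-0.065,0,0,0,0,1],
  [-0.024,-0.095,0,0,0,0,1],
  [-0.032,-0.125,0,0,0,0,1],
  [-0.04,-0.155,0,0,0,0,1],
  [-0.052,-0.195,0,0,0,0,1],
  [-0.052,-0.195,0,0,0,0,1],
], squeeze=58)

```text
t: 28.75
eef_pos: [0.4906, 0.1244, 0.1722]
tcp_rot: [-0.419, 0.565, -0.441, 0.557]
contact_force: [1.6, 0.5, -3.4]
width: 0.0188
```

```bash
python3 - <<'E'
from h import *
import ik as K
s=log(); st(s)
c=cam("scene"); save(c,"s25",(200,100,380,260),4)
R=K.pose(-60,25,1); goto(np.array([.50,.10,.27])+R[:,1]*.048,R)
R=K.pose(-40,25,1); goto(np.array([.52,.05,.28])+R[:,1]*.048,R)
E
```

```text
t28.75 p [0.4906 0.1244 0.1722] q [ 0.448  0.272 -0.731  1.988 -0.09   0.866 -0.232] y [ 0.018  0.259 -0.966] z [ 0.999 -0.031  0.01 ] F [ 1.6  0.5 -3.4] M [-0.28 -0.26 -0.06] w 0.0188
MOVE [0.0372, -0.0933, 0.035] [14.2, -31.42, -77.69] rows>= 11.9
MOVE [0.0726, -0.1129, 0.0679] [23.3, -50.9, -73.94] rows>= 13.0
```

View pics/s25.png

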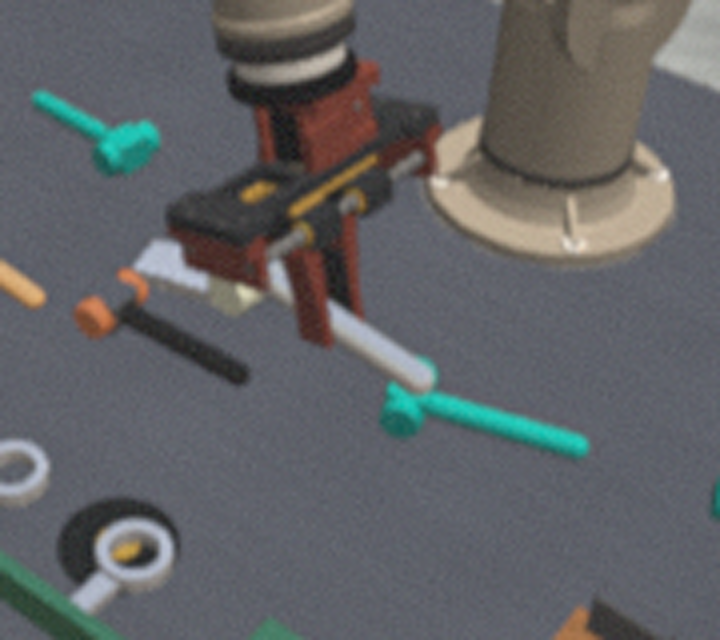

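Request:
apply_moves([
  [0.02,-0.1,0.02,5,-10,-15,1],
  [0.03,-0.113,0.03,9,-20,-29,1],
  [0.0726,-0.113,0.068,23.3,-50.9,-73.9,1],
  [0.0726,-0.113,0.068,23.3,-50.9,-73.9,1],
  [0.0726,-0.113,0.068,23.3,-50.9,-73.9,1],
  [0.0726,-0.113,0.068,23.3,-50.9,-73.9,1],
  [0.0726,-0.113,0.068,23.3,-50.9,-73.9,1],
  [0.0726,-0.113,0.068,23.3,-50.9,-73.9,1],
  [0.0726,-0.113,0.068,23.3,-50.9,-73.9,1],
  [0.0726,-0.113,0.068,23.3,-50.9,-73.9,1],
  [0.0726,-0.113,0.068,23.3,-50.9,-73.9,1],
  [0.0726,-0.113,0.068,23.3,-50.9,-73.9,1],
  [0.0726,-0.113,0.068,23.3,-50.9,-73.9,1],
  [0.0726,-0.113,0.068,23.3,-50.9,-73.9,1],
  [0.0726,-0.113,0.068,23.3,-50.9,-73.9,1],
  [0.0726,-0.113,0.068,23.3,-50.9,-73.9,1],
  [0.0726,-0.113,0.068,23.3,-50.9,-73.9,1],
  [0.0726,-0.113,0.068,23.3,-50.9,-73.9,1],
])

```text
t: 30.3
eef_pos: [0.5521, 0.0211, 0.2574]
tcp_rot: [0.691, 0.15, 0.56, -0.431]
contact_force: [-0.2, -0.6, -3.6]
width: 0.0188
```

```bash
python3 - <<'E'
from h import *
import ik as K
s=log(); st(s)
c=cam("scene"); save(c,"s26",(120,60,340,260),3.2)
c=cam("wrist"); save(c,"w26",k=1.3)
R=K.pose(-40,25,1); goto(np.array([.673,-.1005,.255])+R[:,1]*.048,R)
E
```

```text
t30.30 p [0.5521 0.0211 0.2574] q [-0.172  0.304 -0.75   2.311  1.412  1.391 -0.96 ] y [ 0.69  -0.583 -0.429] z [ 0.645  0.764 -0.001] F [-0.2 -0.6 -3.6] M [1.01 1.1  0.06] w 0.0188
MOVE [0.0712, 0.2035, -0.0149] [0.14, 0.04, -0.34] rows>= 5.2
```

View pics/s26.png

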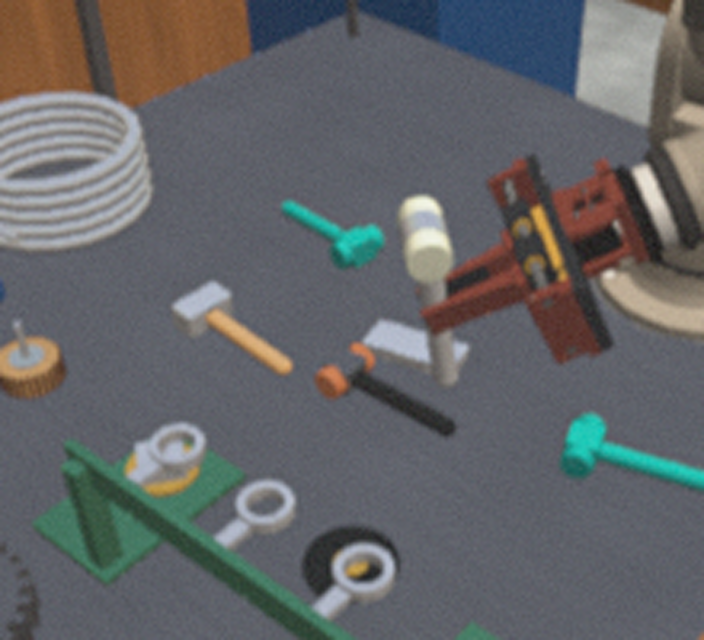

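View pics/w26.png

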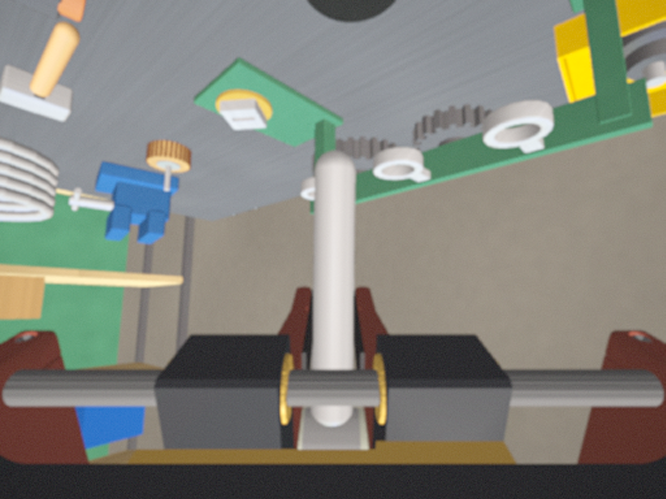

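```bash
cat >> h.py <<'E'
def poseR(phi,pit,sgn=1):
    a=np.radians(phi);b=np.radians(pit)
    y=np.array([np.cos(a)*np.cos(b),np.sin(a)*np.cos(b),-np.sin(b)]); up=np.array([np.cos(a)*np.sin(b),np.sin(a)*np.sin(b),np.cos(b)])
    x=sgn*up; return np.c_[x,y,np.cross(x,y)]
RING=[np.array([.676,-.102]),np.array([.6703,.0024]),np.array([.6645,.1072])]
def ringpose(i,phi,Gz,pit=25,tilt=7):
    a=np.radians(phi); ah=np.array([np.cos(a),np.sin(a)]); xy=RING[i]+ah*np.tan(np.radians(tilt))*(Gz-.138)
    R=poseR(phi,pit); T=np.r_[xy,Gz]+R[:,1]*.048; print("ring",i,"Gz",Gz,"TCP",T.round(4)); goto(T,R); return T,R
E
python3 - <<'E'
from h import *
ringpose(0,-40,.240)
E
```

```text
ring 0 Gz 0.24 TCP [ 0.7189 -0.138   0.2197]
MOVE [0.0644, 0.2242, -0.014] [0.14, 0.04, -0.34] rows>= 5.6
```

Request:
apply_moves([
  [0.01,0.035,-0.002,0,0,0,1],
  [0.02,0.07,-0.004,0,0,0,1],
  [0.03,0.105,-0.007,0,0,0,1],
  [0.04,0.14,-0.009,0,0,0,1],
  [0.05,0.175,-0.011,0,0,0,1],
  [0.06,0.21,-0.013,0,0,0,1],
  [0.0645,0.224,-0.014,0,0,0,1],
  [0.0645,0.224,-0.014,0,0,0,1],
  [0.0645,0.224,-0.014,0,0,0,1],
  [0.0645,0.224,-0.014,0,0,0,1],
])

```text
t: 31.23
eef_pos: [0.7183, -0.1362, 0.2191]
tcp_rot: [0.692, 0.152, 0.558, -0.432]
contact_force: [0.0, -0.1, -2.9]
width: 0.0188
```

```bash
python3 - <<'E'
from h import *
s=log(); st(s)
ringpose(0,-40,.240)
ringpose(0,-40,.200)
ringpose(0,-40,.164)
c=cam("scene"); save(c,"s27",(100,100,240,260),4)
c=cam("wrist"); save(c,"w27",k=1.3)
E
```

```text
t31.23 p [ 0.7183 -0.1362  0.2191] q [ 0.12   0.462 -0.512  2.155  1.85   1.098 -0.881] y [ 0.692 -0.581 -0.428] z [ 0.642  0.767 -0.004] F [ 0.  -0.1 -2.9] M [0.97 1.1  0.01] w 0.0188
ring 0 Gz 0.24 TCP [ 0.7189 -0.138   0.2197]
MOVE [0.0013, 0.0012, -0.001] [0.01, 0.22, -0.37] rows>= 0.1
ring 0 Gz 0.2 TCP [ 0.7152 -0.1349  0.1797]
MOVE [-0.037, 0.0139, -0.0009] [0.01, 0.22, -0.37] rows>= 0.9
ring 0 Gz 0.164 TCP [ 0.7118 -0.132   0.1437]
MOVE [-0.0714, 0.0254, -0.0008] [0.01, 0.22, -0.37] rows>= 1.8
```

View pics/s27.png

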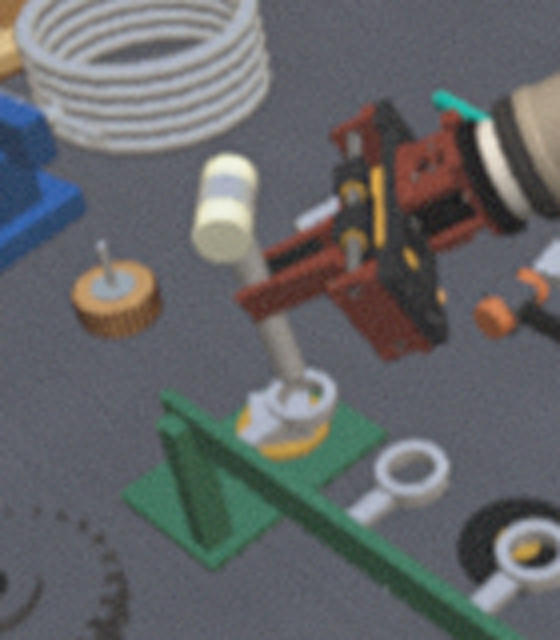

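View pics/w27.png

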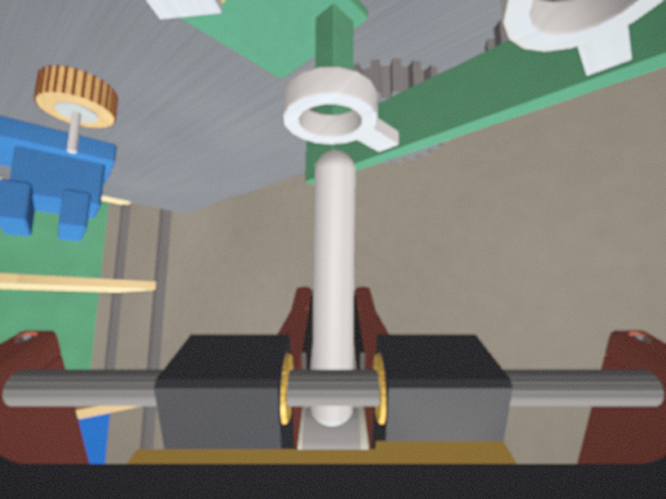

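```bash
python3 - <<'E'
from h import *
s=read_state(); c=cam("wrist")
im=c["im"]; save(c,"w27b",(205,40,310,135),7)
for u,v in [(330,118),(331,121),(329,115)]: print(onz(c,u/1.3,v/1.3,.145))
R=Rn.from_quat(s["tcp_rot"]).as_matrix(); G=s["eef_pos"]-R[:,1]*.048
for k in (.06,.082):
  E=G+R@(np.array([-np.cos(np.radians(18)),np.sin(np.radians(18)),0])*k); print("axis pt",E.round(4),np.array(proj(c,E))*1.3)
E
```

```text
[ 0.67260016 -0.09806201  0.145     ]
[ 0.67499799 -0.09945398  0.145     ]
[ 0.67027776 -0.09671382  0.145     ]
axis pt [ 0.6791 -0.1028  0.1803] [330.97189839 193.96121831]
axis pt [ 0.6769 -0.1011  0.1585] [330.92064017 149.2820791 ]
```

View pics/w27b.png

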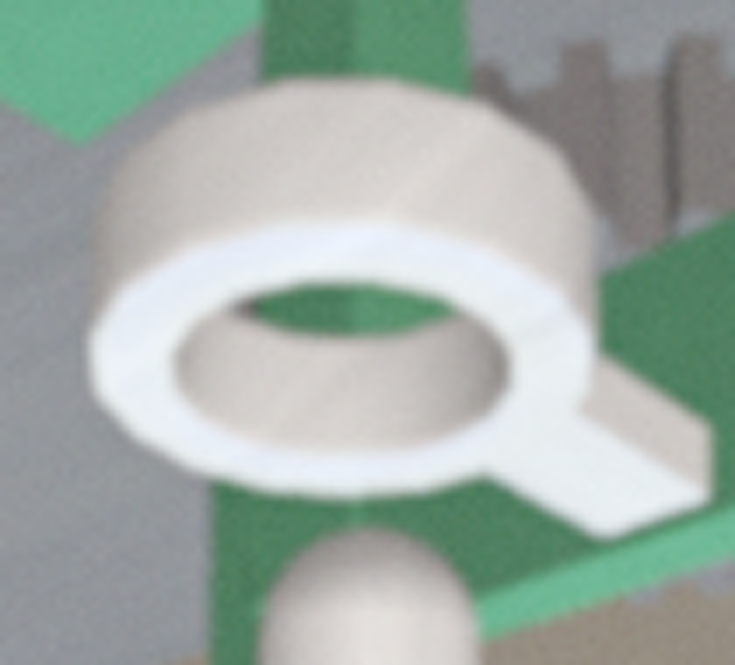

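```bash
python3 - <<'E'
from h import *
c=cam("wrist"); s=read_state(); X=onz(c,251,92,.145); print(X)
RING[0]=X[:2]*.6+RING[0]*.4; print(RING[0])
ringpose(0,-40,.215); ringpose(0,-40,.19);ringpose(0,-40,.164)
E
```

```text
[ 0.67264849 -0.10042577  0.145     ]
[ 0.67398909 -0.10105546]
ring 0 Gz 0.215 TCP [ 0.7146 -0.1351  0.1947]
MOVE [-0.0237, 0.0074, -0.002] [-0.03, 0.24, -0.34] rows>= 0.6
ring 0 Gz 0.19 TCP [ 0.7122 -0.1331  0.1697]
MOVE [-0.0477, 0.0153, -0.0019] [-0.03, 0.24, -0.34] rows>= 1.2
ring 0 Gz 0.164 TCP [ 0.7098 -0.1311  0.1437]
MOVE [-0.0725, 0.0236, -0.0018] [-0.03, 0.24, -0.34] rows>= 1.8
```

Request:
apply_moves([
  [-0.006,0.0015,-0.002,0,0,0,1],
  [-0.012,0.0035,-0.002,0,0,0,1],
  [-0.018,0.0055,-0.002,0,0,0,1],
  [-0.024,0.0075,-0.002,0,0,0,1],
  [-0.03,0.0095,-0.002,0,0,0,1],
  [-0.036,0.0115,-0.002,0,0,0,1],
])

```text
t: 31.93
eef_pos: [0.7133, -0.1355, 0.1805]
tcp_rot: [0.692, 0.151, 0.558, -0.431]
contact_force: [0.7, 0.4, -3.3]
width: 0.0188
```

```bash
python3 - <<'E'
from h import *
s=log(); st(s)
RING[0]=np.array([.674,-.101])
ringpose(0,-40,.164)
c=cam("wrist"); save(c,"w28",k=1.3)
E
```

```text
t31.93 p [ 0.7133 -0.1355  0.1805] q [ 0.105  0.535 -0.503  2.179  1.91   1.145 -0.97 ] y [ 0.691 -0.582 -0.428] z [ 0.642  0.766 -0.004] F [ 0.7  0.4 -3.3] M [1.07 1.06 0.01] w 0.0188
ring 0 Gz 0.164 TCP [ 0.7098 -0.131   0.1437]
MOVE [-0.0356, 0.0107, 0.0013] [0.08, 0.23, -0.37] rows>= 0.9
```

View pics/w28.png

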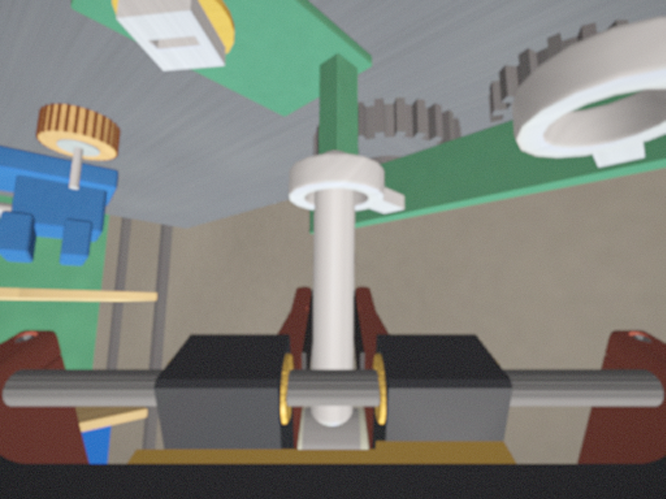

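Request:
apply_moves([
  [-0.006,0.0018,0.0005,0,0,0,1],
  [-0.012,0.0036,0.001,0,0,0,1],
  [-0.018,0.0054,0.001,0,0,0,1],
  [-0.024,0.0072,0.001,0,0,0,1],
  [-0.029,0.0087,0.001,0,0,0,1],
  [-0.034,0.0102,0.001,0,0,0,1],
  [-0.034,0.0102,0.001,0,0,0,1],
])

```text
t: 32.57
eef_pos: [0.7094, -0.1314, 0.1449]
tcp_rot: [0.693, 0.151, 0.558, -0.432]
contact_force: [0.8, 0.4, -3.6]
width: 0.0188
```

```bash
python3 - <<'E'
from h import *
s=log(); st(s)
c=cam("wrist"); save(c,"w29",k=1.3)
c=cam("scene"); save(c,"s29",(100,100,240,260),4)
E
```

```text
t32.57 p [ 0.7094 -0.1314  0.1449] q [ 0.087  0.607 -0.495  2.192  1.955  1.193 -1.043] y [ 0.691 -0.582 -0.429] z [ 0.642  0.766 -0.005] F [ 0.8  0.4 -3.6] M [1.02 1.12 0.  ] w 0.0188
```

View pics/s29.png

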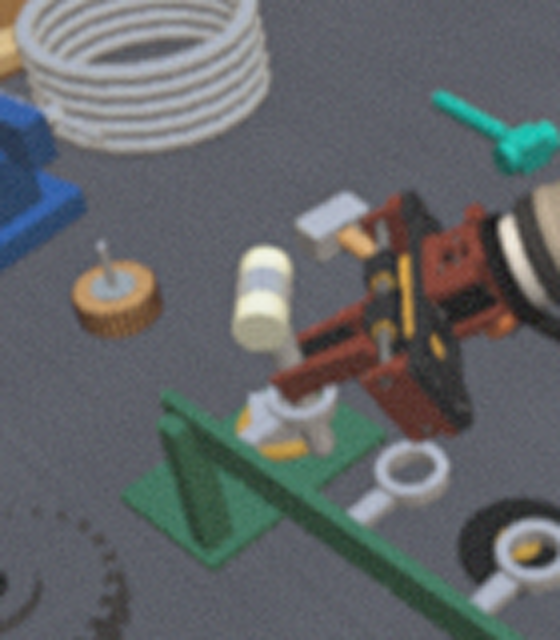

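Request:
apply_moves([
  [0,0,0,0,0,0,-1],
  [0,0,0,0,0,0,-1],
  [0,0,0,0,0,0,-1],
  [0,0,0,0,0,0,-1],
  [0,0,0,0,0,0,-1],
  [0,0,0,0,0,0,-1],
  [0,0,0,0,0,0,-1],
  [0,0,0,0,0,0,-1],
  [0,0,0,0,0,0,-1],
  [0,0,0,0,0,0,-1],
  [0,0,0,0,0,0,-1],
  [0,0,0,0,0,0,-1],
])

```text
t: 33.67
eef_pos: [0.7106, -0.1312, 0.1472]
tcp_rot: [0.692, 0.152, 0.559, -0.431]
contact_force: [0.5, -0.1, -0.8]
width: 0.0879
```

```bash
python3 - <<'E'
from h import *
s=log(); st(s)
c=cam("wrist"); save(c,"w30",k=1.3)
c=cam("scene"); save(c,"s30",(100,100,240,260),4)
E
```

```text
t33.67 p [ 0.7106 -0.1312  0.1472] q [ 0.088  0.604 -0.496  2.19   1.955  1.193 -1.042] y [ 0.692 -0.582 -0.427] z [ 0.642  0.767 -0.003] F [ 0.5 -0.1 -0.8] M [0.57 0.53 0.01] w 0.0879
```

View pics/s30.png

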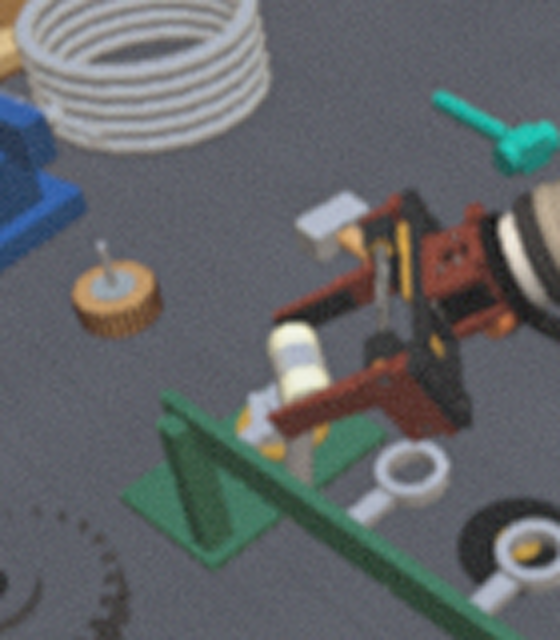

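View pics/w30.png

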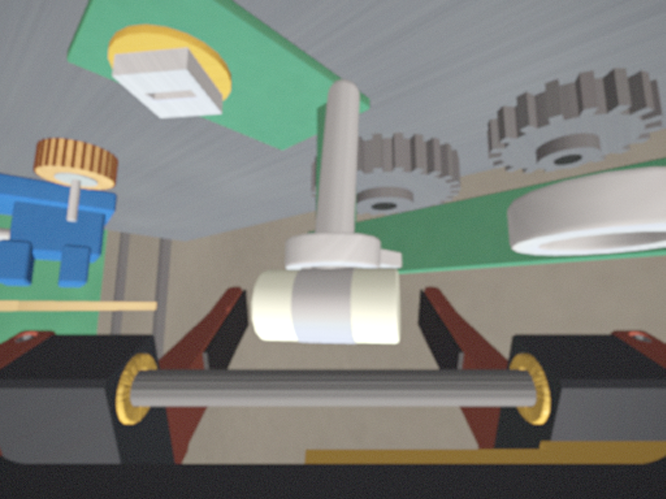

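Request:
apply_moves([
  [0,-0.03,0,0,0,0,-1],
  [0,-0.07,0,0,0,0,-1],
  [0,-0.11,0,0,0,0,-1],
  [0.0,-0.15,0,0,0,0,-1],
  [0.03,-0.18,0,0,0,15,-1],
  [0.06,-0.2,0,0,0,30,-1],
  [0.06,-0.2,0,0,0,30,-1],
  [0.06,-0.2,0,0,0,30,-1],
  [0.06,-0.2,0,0,0,30,-1],
])

```text
t: 34.52
eef_pos: [0.5915, -0.0299, 0.2886]
tcp_rot: [0.71, -0.009, 0.448, -0.543]
contact_force: [0.6, -0.7, -1.7]
width: 0.0879
```

```bash
python3 - <<'E'
from h import *
import pickle
s=log(); st(s)
c=cam("top"); pickle.dump(c,open("t31.pkl","wb")); save(c,"t31",(180,110,420,240),3.2)
c=cam("scene"); save(c,"s31",(80,80,320,260),3)
E
```

```text
t34.52 p [ 0.5915 -0.0299  0.2886] q [ 0.218  0.098 -0.68   2.041  0.888  0.935 -0.097] y [ 0.474 -0.41  -0.779] z [ 0.645  0.764 -0.009] F [ 0.6 -0.7 -1.7] M [ 0.38  0.37 -0.03] w 0.0879
```

View pics/t31.png

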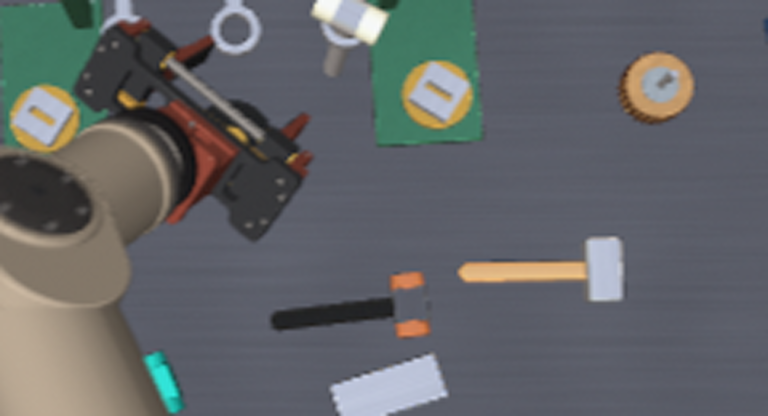

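View pics/s31.png

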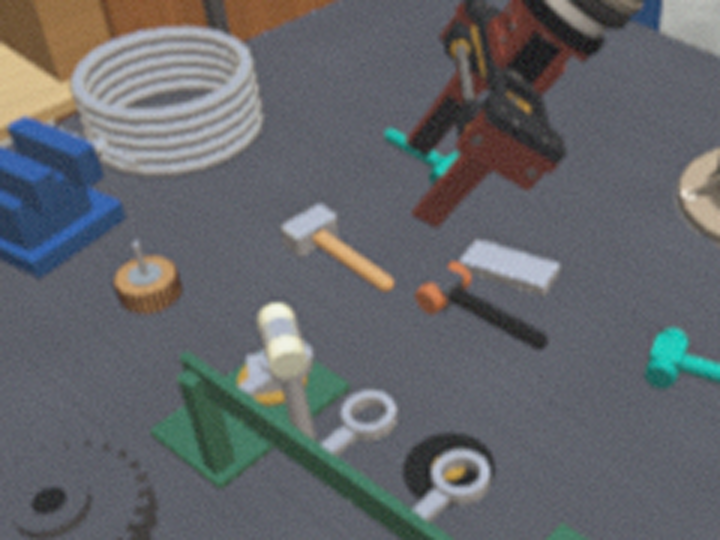

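```bash
python3 - <<'E'
from h import *
import pickle
c=pickle.load(open("t31.pkl","rb"))
def P(u,v,z): return onz(c,180+u/3.2,110+v/3.2,z)+[.004,.002,0]
e,h=P(272,321,.011),P(410,305,.03); print(e,h); G,R,T=grasp(e,h)
goto(T-R[:,1]*.11,R)
es,hs=P(459,272,.011),P(604,270,.03); print("sq",es,hs); grasp(es,hs)
E
```

```text
[ 0.4027535 -0.0296401  0.011    ] [ 0.41742443 -0.16906848  0.03      ]
len 0.1402 yaw u -84.0 G [ 0.4113 -0.1112  0.0148] TCP [ 0.41   -0.0988 -0.0316] z [0.995 0.105 0.   ]
MOVE [-0.1951, 0.1204, -0.1859] [-8.84, 43.97, 51.47] rows>= 9.5
sq [ 0.4522511  -0.22218687  0.011     ] [ 0.45184868 -0.36497434  0.03      ]
len 0.1428 yaw u -90.2 G [ 0.452  -0.3042  0.0148] TCP [ 0.4521 -0.2918 -0.0316] z [ 1.    -0.003  0.   ]
```

Request:
apply_moves([
  [-0.195,0.12,-0.186,-8.8,44,51.5,-0.15],
  [-0.195,0.12,-0.186,-8.8,44,51.5,-0.15],
  [-0.195,0.12,-0.186,-8.8,44,51.5,-0.15],
  [-0.195,0.12,-0.186,-8.8,44,51.5,-0.15],
  [-0.195,0.12,-0.186,-8.8,44,51.5,-0.15],
  [-0.195,0.12,-0.186,-8.8,44,51.5,-0.15],
  [-0.195,0.12,-0.186,-8.8,44,51.5,-0.15],
  [-0.195,0.12,-0.186,-8.8,44,51.5,-0.15],
  [-0.195,0.12,-0.186,-8.8,44,51.5,-0.15],
  [-0.195,0.12,-0.186,-8.8,44,51.5,-0.15],
  [-0.195,0.12,-0.186,-8.8,44,51.5,-0.15],
  [-0.195,0.12,-0.186,-8.8,44,51.5,-0.15],
  [-0.195,0.12,-0.186,-8.8,44,51.5,-0.15],
])

```text
t: 35.7
eef_pos: [0.4078, -0.1251, 0.0711]
tcp_rot: [-0.464, 0.538, -0.397, 0.581]
contact_force: [-0.9, 0.1, -0.5]
width: 0.0504
```

```bash
python3 - <<'E'
from h import *
import pickle
s=log(); st(s)
c=cam("wrist"); pickle.dump(c,open("w32.pkl","wb")); save(c,"w32",k=1.5)
hsv=cv2.cvtColor(c["im"],cv2.COLOR_RGB2HSV)
m=cv2.inRange(hsv,(0,0,0),(179,255,60)); m[290:]=0
n,l,stt,ce=cv2.connectedComponentsWithStats(m)
for i in range(1,n):
    if stt[i,4]>150: print(stt[i],ce[i].round(1))
E
```

```text
t35.70 p [ 0.4078 -0.1251  0.0711] q [ 0.8    0.378 -0.534  2.105 -0.064  0.818  0.445] y [-0.037  0.254 -0.966] z [ 0.994  0.113 -0.009] F [-0.9  0.1 -0.5] M [-0.25 -0.13 -0.02] w 0.0504
[201 226  17  57 468] [209.2 258. ]
[295 226  17  57 451] [302.6 258.4]
```

View pics/w32.png

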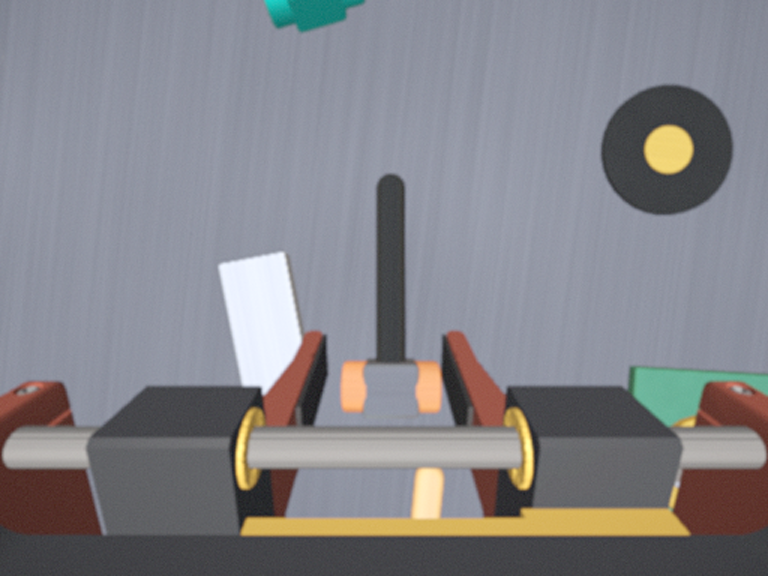

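```bash
python3 - <<'E'
from h import *
import pickle
c=pickle.load(open("w32.pkl","rb"))
b=2.5 # col bias px
e=onz(c,391/1.5-b,175/1.5,.010); m=onz(c,391/1.5-b,340/1.5,.024); hd=onz(c,391/1.5-b,387/1.5,.034); print(e,m,hd,np.linalg.norm((hd-e)[:2]))
u=(m-e)[:2];u/=np.linalg.norm(u); 
G,R,T=grasp(e[:2],e[:2]+u*.144)
goto(T-R[:,1]*.0,R)
E
```

```text
[ 0.39991017 -0.03038123  0.01      ] [ 0.4123121  -0.14014081  0.024     ] [ 0.41546085 -0.16808716  0.034     ] 0.13858118776727454
len 0.144 yaw u -83.6 G [ 0.4091 -0.1119  0.0148] TCP [ 0.4077 -0.0995 -0.0316] z [0.994 0.112 0.   ]
MOVE [0.0019, 0.1061, 0.0032] [0.43, -0.08, 0.13] rows>= 2.5
```

Request:
apply_moves([
  [0,0.03,0.0032,0,0,0,-0.15],
  [0,0.06,0.0032,0,0,0,-0.15],
  [0,0.085,0.0032,0,0,0,-0.15],
  [0,0.098,0.0032,0,0,0,-0.15],
  [0,0.104,0.0032,0,0,0,-0.15],
  [0,0.1045,0.0032,0,0,0,0.2],
  [0,0.1045,0.0032,0,0,0,1],
  [0,0.1045,0.0032,0,0,0,1],
  [0,0.1045,0.0032,0,0,0,1],
  [0,0.1045,0.0032,0,0,0,1],
  [0,0.1045,0.0032,0,0,0,1],
  [0,0.1045,0.0032,0,0,0,1],
  [0,0.1045,0.0032,0,0,0,1],
  [-0.008,0.0745,0.0032,0,0,0,1],
  [-0.016,0.0445,0.0032,0,0,0,1],
  [-0.024,0.0145,0.0032,0,0,0,1],
  [-0.032,-0.0155,0.0032,0,0,0,1],
  [-0.04,-0.0455,0.0032,0,0,0,1],
  [-0.052,-0.0905,0.0032,0,0,0,1],
  [-0.052,-0.0905,0.0032,0,0,0,1],
], squeeze=58)

```text
t: 37.42
eef_pos: [0.4134, -0.1003, 0.178]
tcp_rot: [-0.462, 0.535, -0.401, 0.583]
contact_force: [1.0, 0.3, -4.3]
width: 0.0185
```

```bash
python3 - <<'E'
from h import *
s=log(); st(s)
c=cam("scene"); save(c,"s33",(80,40,320,240),3)
R=poseR(-40,25); goto(np.array([.52,.0,.28])+R[:,1]*.048,R)
E
```

```text
t37.42 p [ 0.4134 -0.1003  0.178 ] q [ 0.819  0.202 -0.583  2.028 -0.151  1.037  0.433] y [-0.026  0.252 -0.967] z [0.994 0.109 0.002] F [ 1.   0.3 -4.3] M [-0.39 -0.35 -0.02] w 0.0185
MOVE [-0.0762, -0.0664, 0.1476] [20.12, -42.87, -75.48] rows>= 12.4
```

View pics/s33.png

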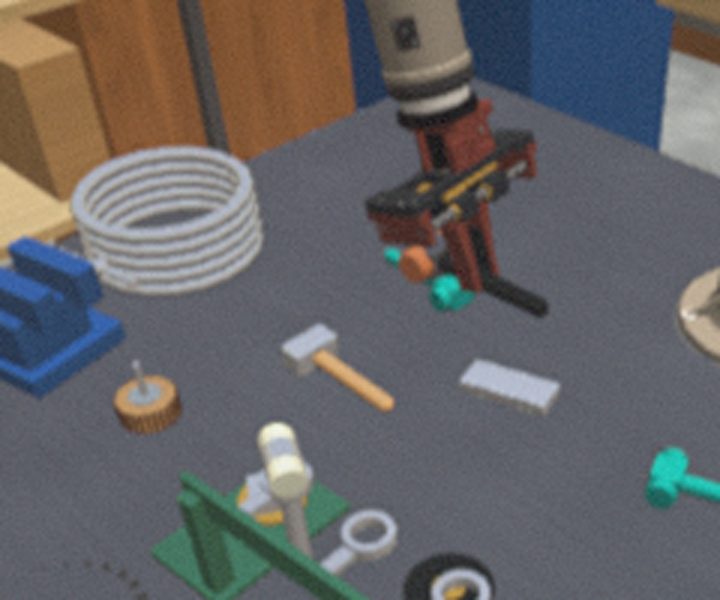

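```bash
sed -i 's/^RING=.*/RING=[np.array([.674,-.101]),np.array([.6683,.0034]),np.array([.6625,.108])]/' h.py; python3 - <<'E'
from h import *
R=poseR(-40,25); goto(np.array([.54,.02,.285])+R[:,1]*.048,R)
ringpose(1,-40,.240)
E
```

```text
MOVE [-0.0946, -0.0668, 0.1697] [20.12, -42.87, -75.48] rows>= 12.4
ring 1 Gz 0.24 TCP [ 0.7112 -0.0326  0.2197]
MOVE [-0.045, -0.0332, 0.3041] [20.12, -42.87, -75.48] rows>= 12.4
```

Request:
apply_moves([
  [-0.03,-0.09,0.02,3,-6,-11,1],
  [-0.04,-0.1,0.04,5,-10,-18,1],
  [-0.0946,-0.0668,0.17,20.1,-42.9,-75.5,1],
  [-0.0946,-0.0668,0.17,20.1,-42.9,-75.5,1],
  [-0.0946,-0.0668,0.17,20.1,-42.9,-75.5,1],
  [-0.0946,-0.0668,0.17,20.1,-42.9,-75.5,1],
  [-0.0946,-0.0668,0.17,20.1,-42.9,-75.5,1],
  [-0.0946,-0.0668,0.17,20.1,-42.9,-75.5,1],
  [-0.0946,-0.0668,0.17,20.1,-42.9,-75.5,1],
  [-0.0946,-0.0668,0.17,20.1,-42.9,-75.5,1],
  [-0.0946,-0.0668,0.17,20.1,-42.9,-75.5,1],
  [-0.0946,-0.0668,0.17,20.1,-42.9,-75.5,1],
  [-0.0946,-0.0668,0.17,20.1,-42.9,-75.5,1],
  [-0.0946,-0.0668,0.17,20.1,-42.9,-75.5,1],
  [-0.0946,-0.0668,0.17,20.1,-42.9,-75.5,1],
  [-0.0946,-0.0668,0.17,20.1,-42.9,-75.5,1],
  [-0.0946,-0.0668,0.17,20.1,-42.9,-75.5,1],
  [-0.08,-0.056,0.21,20.1,-42.9,-75.5,1],
  [-0.065,-0.046,0.25,20.1,-42.9,-75.5,1],
  [-0.055,-0.04,0.275,20.1,-42.9,-75.5,1],
])

```text
t: 39.13
eef_pos: [0.6821, -0.0285, 0.2246]
tcp_rot: [0.691, 0.15, 0.56, -0.432]
contact_force: [-0.6, -0.4, -3.1]
width: 0.019
```

```bash
python3 - <<'E'
from h import *
s=log(); st(s)
ringpose(1,-40,.240)
c=cam("scene"); save(c,"s34",(100,60,320,260),3)
c=cam("wrist"); save(c,"w34",k=1.3)
E
```

```text
t39.13 p [ 0.6821 -0.0285  0.2246] q [ 0.017  0.488 -0.685  2.15   1.683  1.311 -0.888] y [ 0.691 -0.582 -0.429] z [0.644 0.765 0.001] F [-0.6 -0.4 -3.1] M [1.18 1.18 0.02] w 0.019
ring 1 Gz 0.24 TCP [ 0.7112 -0.0326  0.2197]
MOVE [0.0062, 0.0246, 0.0156] [0.06, -0.08, -0.38] rows>= 0.7
```

View pics/s34.png

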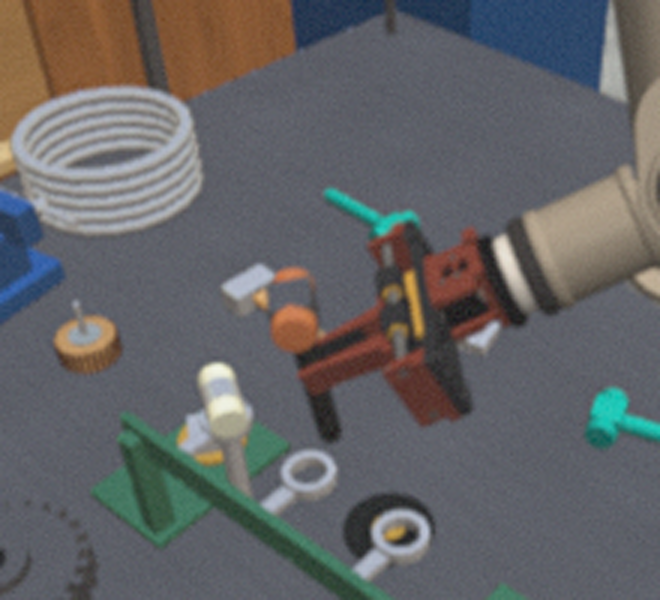

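View pics/w34.png

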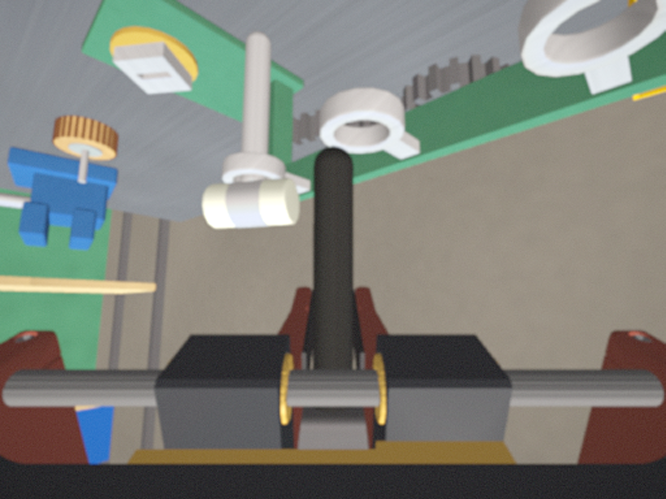

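```bash
python3 - <<'E'
from h import *
c=cam("wrist"); s=read_state()
save(c,"w34b",(235,55,325,135),8)
X=onz(c,362/1.3-3,132/1.3,.145); print(X)
E
```

```text
[0.66280806 0.0048704  0.145     ]
```

View pics/w34b.png

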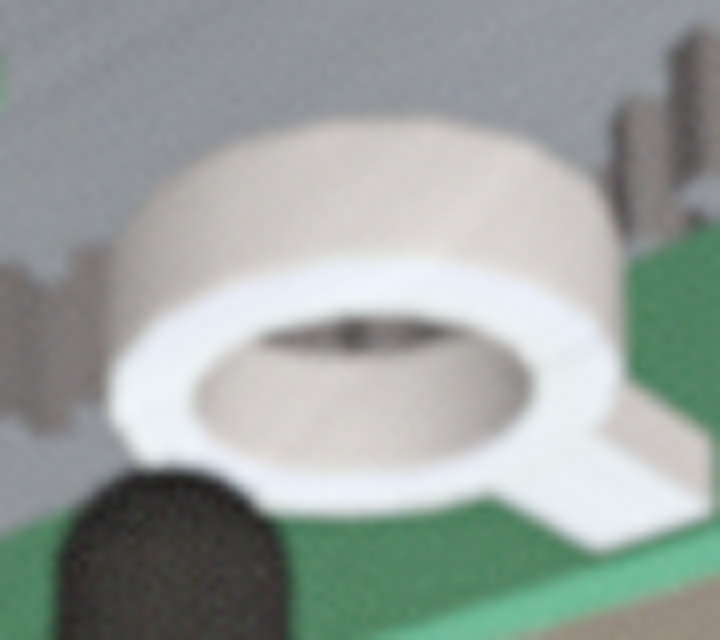

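Request:
apply_moves([
  [0.006,0.012,0.008,0,0,0,1],
  [0.006,0.023,0.0155,0,0,0,1],
  [0.006,0.023,0.0155,0,0,0,1],
  [0.006,0.023,0.0155,0,0,0,1],
  [0.0,0.025,0.0155,0,0,0,1],
  [-0.006,0.027,0.0155,0,0,0,1],
  [-0.012,0.029,0.0155,0,0,0,1],
  [-0.018,0.031,0.0155,0,0,0,1],
  [-0.024,0.033,0.0155,0,0,0,1],
  [-0.027,0.034,0.0155,0,0,0,1],
  [-0.027,0.034,0.0155,0,0,0,1],
])

```text
t: 40.2
eef_pos: [0.7034, -0.0272, 0.1834]
tcp_rot: [0.692, 0.151, 0.558, -0.433]
contact_force: [-0.2, 1.0, -4.5]
width: 0.0186
```

```bash
python3 - <<'E'
from h import *
s=log(); st(s)
RING[1]=np.array([.667,.0045])
ringpose(1,-40,.165)
c=cam("wrist"); save(c,"w35",k=1.3)
E
```

```text
t40.20 p [ 0.7034 -0.0272  0.1834] q [-1.000e-03  5.880e-01 -6.520e-01  2.122e+00  1.752e+00  1.331e+00
 -9.380e-01] y [ 0.691 -0.58  -0.431] z [ 0.642  0.767 -0.003] F [-0.2  1.  -4.5] M [1.16 1.28 0.06] w 0.0186
ring 1 Gz 0.165 TCP [ 0.7029 -0.0256  0.1447]
MOVE [-0.0355, 0.0154, 0.001] [0.0, 0.2, -0.51] rows>= 0.9
```

View pics/w35.png

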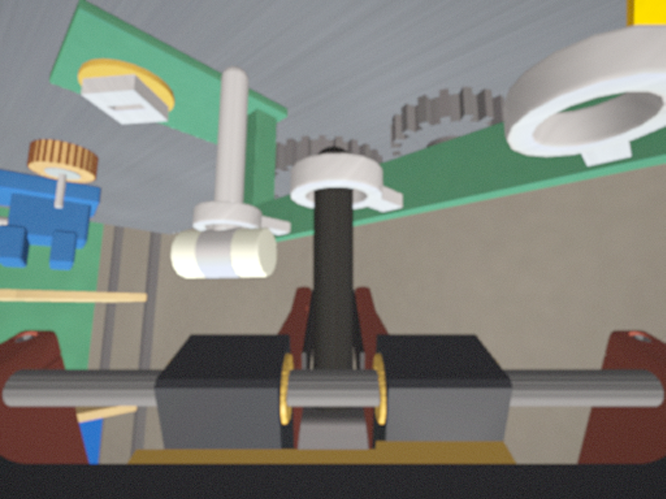

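Request:
apply_moves([
  [-0.006,0.0025,0.0005,0,0,0,1],
  [-0.012,0.005,0.001,0,0,0,1],
  [-0.018,0.0075,0.001,0,0,0,1],
  [-0.024,0.0105,0.001,0,0,0,1],
  [-0.029,0.0125,0.001,0,0,0,1],
  [-0.034,0.0145,0.001,0,0,0,1],
  [-0.034,0.0145,0.001,0,0,0,1],
  [-0.034,0.0145,0.001,0,0,0,1],
  [-0.034,0.0145,0.001,0,0,0,-0.8],
  [-0.034,0.0145,0.001,0,0,0,-0.8],
  [-0.034,0.0145,0.001,0,0,0,-0.8],
  [-0.034,0.0145,0.001,0,0,0,-0.8],
  [-0.034,0.0145,0.001,0,0,0,-0.8],
  [-0.034,0.0145,0.001,0,0,0,-0.8],
  [-0.034,0.0145,0.001,0,0,0,-0.8],
  [-0.034,0.0145,0.001,0,0,0,-0.8],
  [-0.034,0.0145,0.001,0,0,0,-0.8],
  [-0.034,0.0145,0.001,0,0,0,-0.8],
  [-0.034,0.0145,0.001,0,0,0,-0.8],
])

```text
t: 41.83
eef_pos: [0.7046, -0.0249, 0.1497]
tcp_rot: [0.69, 0.152, 0.56, -0.432]
contact_force: [-0.1, -0.2, 0.0]
width: 0.0789
```

```bash
python3 - <<'E'
from h import *
s=log(); st(s)
c=cam("wrist"); save(c,"w36",k=1.3)
G,R,T=grasp([.4522,-.222],[.4518,-.365])
goto(T-R[:,1]*.11,R)
E
```

```text
t41.83 p [ 0.7046 -0.0249  0.1497] q [-0.021  0.659 -0.633  2.127  1.8    1.362 -1.009] y [ 0.694 -0.58  -0.427] z [0.641 0.767 0.001] F [-0.1 -0.2  0. ] M [0.59 0.49 0.02] w 0.0789
len 0.143 yaw u -90.2 G [ 0.452  -0.304   0.0148] TCP [ 0.452  -0.2916 -0.0316] z [ 1.    -0.003  0.   ]
MOVE [-0.0692, 0.0279, -0.3884] [-22.85, 49.26, 74.16] rows>= 12.8
```

View pics/w36.png

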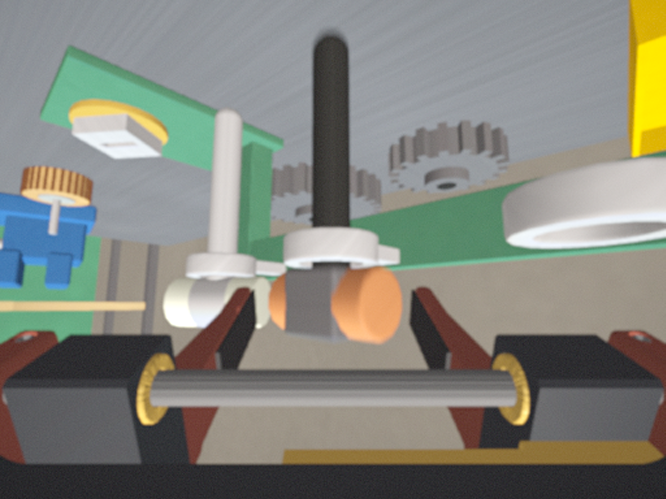

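Request:
apply_moves([
  [0,-0.035,0,0,0,0,-0.8],
  [0,-0.075,0,0,0,0,-0.8],
  [0,-0.115,0,0,0,0,-0.8],
  [0.03,-0.15,0,0,0,0,-0.8],
  [0.05,-0.18,0,-2,4,6,-0.8],
  [0.03,-0.15,-0.08,-5,11,17,-0.8],
  [0.01,-0.11,-0.15,-10,22,33,-0.15],
  [-0.02,-0.06,-0.23,-15,33,50,-0.15],
  [-0.045,-0.02,-0.31,-20,43,65,-0.15],
  [-0.069,0.028,-0.388,-22.8,49.3,74.2,-0.15],
  [-0.069,0.028,-0.388,-22.8,49.3,74.2,-0.15],
  [-0.069,0.028,-0.388,-22.8,49.3,74.2,-0.15],
  [-0.069,0.028,-0.388,-22.8,49.3,74.2,-0.15],
  [-0.069,0.028,-0.388,-22.8,49.3,74.2,-0.15],
  [-0.069,0.028,-0.388,-22.8,49.3,74.2,-0.15],
  [-0.069,0.028,-0.388,-22.8,49.3,74.2,-0.15],
  [-0.069,0.028,-0.388,-22.8,49.3,74.2,-0.15],
  [-0.069,0.028,-0.388,-22.8,49.3,74.2,-0.15],
  [-0.069,0.028,-0.388,-22.8,49.3,74.2,-0.15],
])

```text
t: 43.47
eef_pos: [0.4506, -0.3222, 0.0735]
tcp_rot: [-0.429, 0.563, -0.431, 0.559]
contact_force: [0.8, 1.0, -0.2]
width: 0.0507
```

```bash
python3 - <<'E'
from h import *
import pickle
s=log(); st(s)
c=cam("wrist"); pickle.dump(c,open("w37.pkl","wb")); save(c,"w37",k=1.5)
c=cam("scene"); save(c,"s37",(80,80,320,260),3)
E
```

```text
t43.47 p [ 0.4506 -0.3222  0.0735] q [ 1.105  0.599 -0.625  1.774  0.133  1.008  0.457] y [-0.001  0.26  -0.966] z [ 1.    -0.006 -0.003] F [ 0.8  1.  -0.2] M [-0.2  -0.06  0.08] w 0.0507
```

View pics/w37.png

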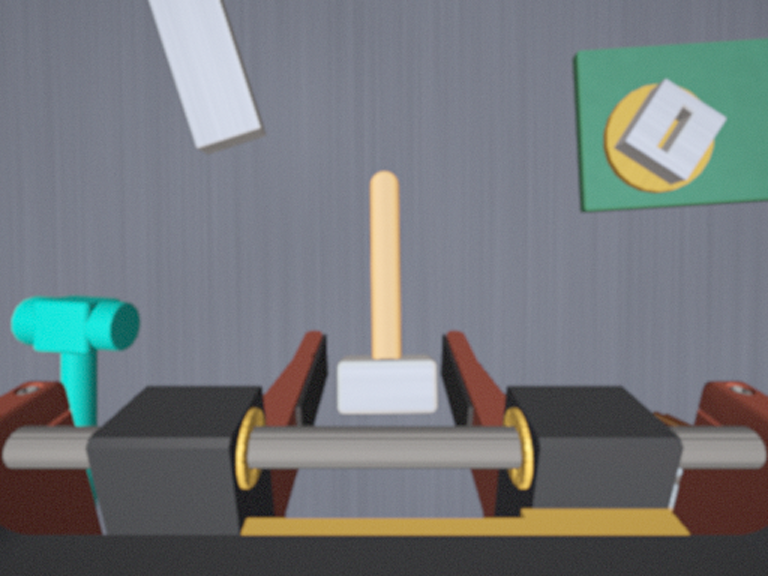

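View pics/s37.png

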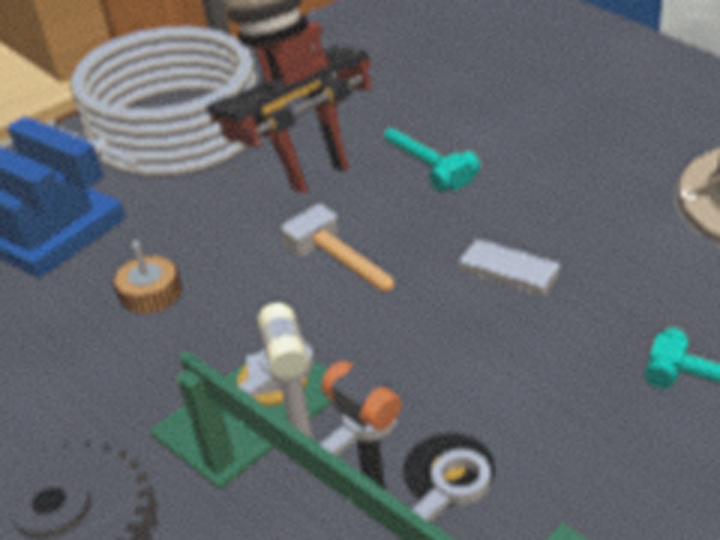

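Request:
apply_moves([
  [0,0.03,0,0,0,0,-0.15],
  [0,0.06,0,0,0,0,-0.15],
  [0,0.085,0,0,0,0,-0.15],
  [0,0.1,0,0,0,0,-0.15],
  [0,0.106,0,0,0,0,-0.15],
  [0,0.107,0,0,0,0,0.2],
  [0,0.107,0,0,0,0,1],
  [0,0.107,0,0,0,0,1],
  [0,0.107,0,0,0,0,1],
  [0,0.107,0,0,0,0,1],
  [0,0.107,0,0,0,0,1],
  [0,0.107,0,0,0,0,1],
  [0,0.107,0,0,0,0,1],
  [-0.008,0.077,0,0,0,0,1],
  [-0.016,0.047,0,0,0,0,1],
  [-0.024,0.017,0,0,0,0,1],
  [-0.032,-0.013,0,0,0,0,1],
  [-0.04,-0.043,0,0,0,0,1],
  [-0.052,-0.088,0,0,0,0,1],
  [-0.052,-0.088,0,0,0,0,1],
], squeeze=58)

```text
t: 45.23
eef_pos: [0.454, -0.2943, 0.1787]
tcp_rot: [-0.43, 0.56, -0.434, 0.56]
contact_force: [1.3, -0.2, -3.1]
width: 0.0189
```

```bash
python3 - <<'E'
from h import *
s=log(); st(s)
c=cam("scene"); save(c,"s38",(80,40,320,240),3)
R=poseR(-40,25); goto(np.array([.50,-.12,.29])+R[:,1]*.048,R)
goto(np.array([.54,.10,.29])+R[:,1]*.048,R)
ringpose(2,-40,.245)
E
```

```text
t45.23 p [ 0.454  -0.2943  0.1787] q [ 1.123  0.451 -0.683  1.733  0.052  1.166  0.448] y [ 0.005  0.254 -0.967] z [ 1.    -0.004  0.004] F [ 1.3 -0.2 -3.1] M [-0.39 -0.22 -0.04] w 0.0189
MOVE [-0.1655, -0.0524, 0.0797] [22.9, -49.22, -74.18] rows>= 12.8
MOVE [-0.3783, 0.0039, 0.1188] [22.9, -49.22, -74.18] rows>= 12.8
ring 2 Gz 0.245 TCP [0.7059 0.0716 0.2247]
MOVE [-0.3669, 0.0478, 0.2512] [22.9, -49.22, -74.18] rows>= 12.8
```

View pics/s38.png

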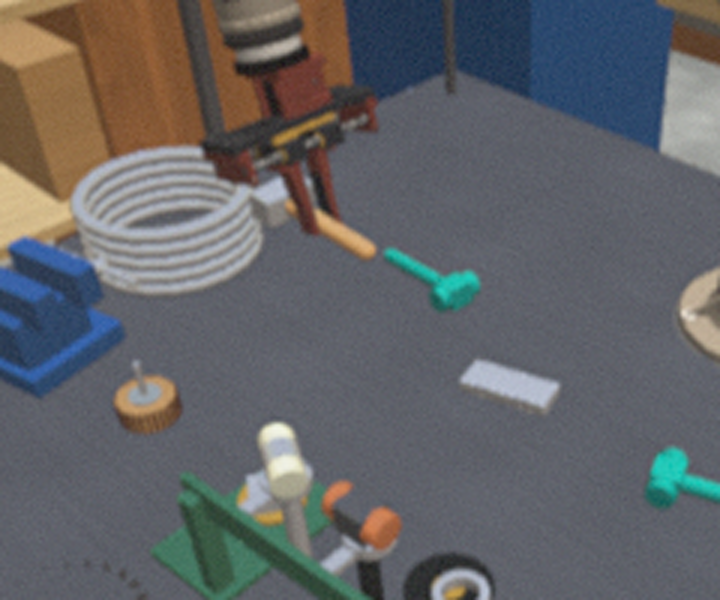

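Request:
apply_moves([
  [-0.03,-0.06,0.01,2,-4,-6,1],
  [-0.06,-0.08,0.03,4,-8,-12,1],
  [-0.09,-0.07,0.05,6,-12.5,-18.5,1],
  [-0.12,-0.06,0.065,8,-16.5,-25,1],
  [-0.15,-0.055,0.08,10,-21,-31,1],
  [-0.18,-0.045,0.085,12,-25,-37,1],
  [-0.21,-0.04,0.09,13.5,-29,-43.5,1],
  [-0.24,-0.03,0.095,15.5,-33,-50,1],
  [-0.27,-0.02,0.1,17,-37,-56,1],
  [-0.3,-0.015,0.105,19,-41,-62,1],
  [-0.33,-0.01,0.11,21,-45,-68,1],
  [-0.36,0,0.115,22.9,-49.2,-74.2,1],
  [-0.378,0.004,0.119,22.9,-49.2,-74.2,1],
  [-0.378,0.004,0.119,22.9,-49.2,-74.2,1],
  [-0.378,0.004,0.119,22.9,-49.2,-74.2,1],
  [-0.374,0.015,0.15,22.9,-49.2,-74.2,1],
  [-0.371,0.03,0.19,22.9,-49.2,-74.2,1],
  [-0.37,0.036,0.21,22.9,-49.2,-74.2,1],
  [-0.37,0.036,0.21,22.9,-49.2,-74.2,1],
  [-0.37,0.036,0.21,22.9,-49.2,-74.2,1],
])

```text
t: 46.95
eef_pos: [0.6628, 0.0692, 0.2321]
tcp_rot: [0.692, 0.148, 0.56, -0.431]
contact_force: [-0.6, 0.6, -5.0]
width: 0.0187
```

```bash
python3 - <<'E'
from h import *
s=log(); st(s)
ringpose(2,-40,.240)
c=cam("scene"); save(c,"s39",(100,60,320,260),3)
c=cam("wrist"); save(c,"w39",k=1.3)
E
```

```text
t46.95 p [0.6628 0.0692 0.2321] q [-0.041  0.585 -0.879  2.063  1.592  1.545 -0.875] y [ 0.688 -0.584 -0.431] z [ 0.647  0.762 -0.001] F [-0.6  0.6 -5. ] M [ 1.1   1.16 -0.03] w 0.0187
ring 2 Gz 0.24 TCP [0.7054 0.072  0.2197]
MOVE [0.0021, 0.033, 0.0297] [0.33, -0.09, -0.53] rows>= 1.1
```

View pics/s39.png

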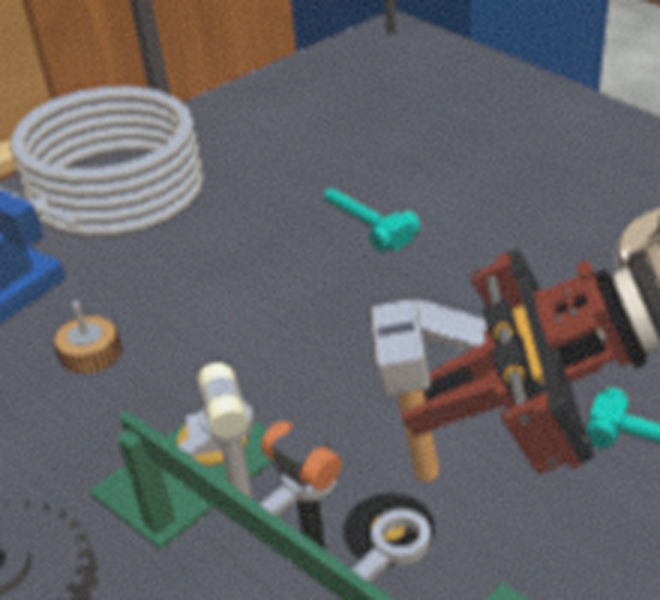

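View pics/w39.png

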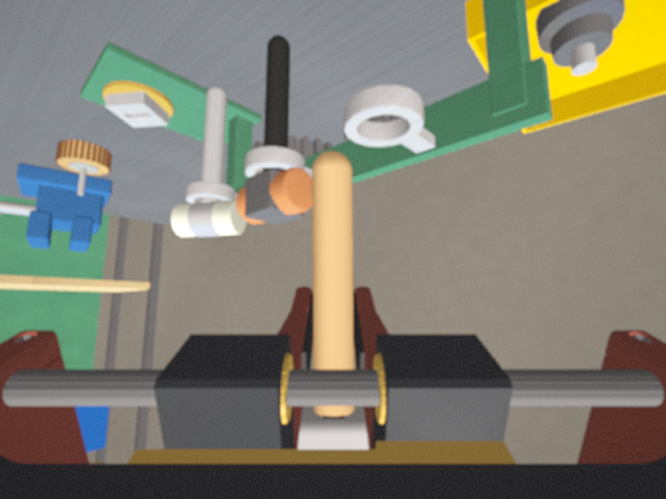

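```bash
python3 - <<'E'
from h import *
c=cam("wrist")
save(c,"w39b",(255,50,345,130),8)
for u,v in[(294,95),(296,95),(294,97)]: print(onz(c,u-3,v,.145))
E
```

```text
[0.65742628 0.11040464 0.145     ]
[0.65839106 0.11154497 0.145     ]
[0.65988985 0.10882386 0.145     ]
```

View pics/w39b.png

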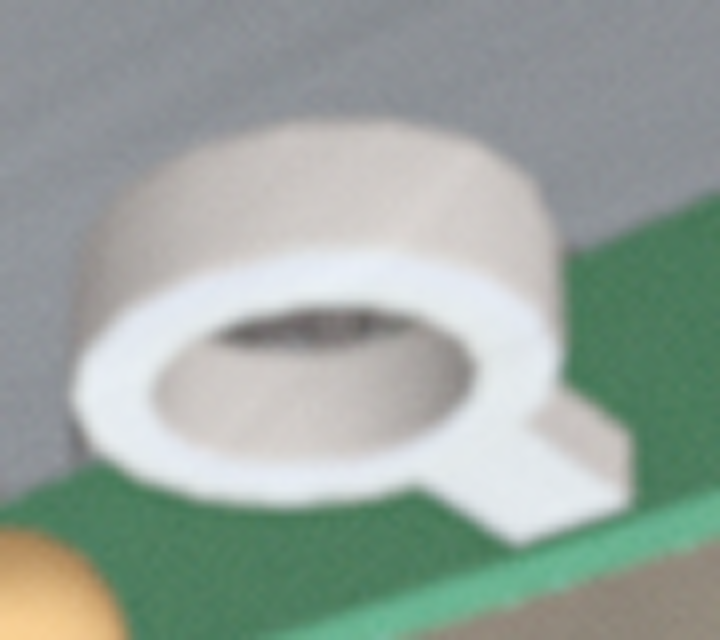

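Request:
apply_moves([
  [0.002,0.016,0.015,0,0,0,1],
  [0.002,0.032,0.0295,0,0,0,1],
  [0.002,0.032,0.0295,0,0,0,1],
  [0.002,0.032,0.0295,0,0,0,1],
  [-0.004,0.034,0.0295,0,0,0,1],
  [-0.01,0.036,0.0295,0,0,0,1],
  [-0.016,0.038,0.0295,0,0,0,1],
  [-0.022,0.04,0.0295,0,0,0,1],
  [-0.028,0.042,0.0295,0,0,0,1],
  [-0.031,0.043,0.0295,0,0,0,1],
  [-0.031,0.043,0.0295,0,0,0,1],
])

```text
t: 48.02
eef_pos: [0.7008, 0.0791, 0.1856]
tcp_rot: [0.691, 0.151, 0.559, -0.433]
contact_force: [-0.7, 0.1, -4.5]
width: 0.0189
```

```bash
python3 - <<'E'
from h import *
s=log(); st(s)
RING[2]=np.array([.6613,.1087])
ringpose(2,-40,.165)
c=cam("wrist"); save(c,"w40",k=1.3)
E
```

```text
t48.02 p [0.7008 0.0791 0.1856] q [-0.073  0.703 -0.822  2.003  1.68   1.55  -0.904] y [ 0.692 -0.58  -0.43 ] z [ 0.642  0.766 -0.001] F [-0.7  0.1 -4.5] M [1.09 1.19 0.01] w 0.0189
ring 2 Gz 0.165 TCP [0.6972 0.0786 0.1447]
MOVE [-0.038, 0.0154, -0.0026] [0.0, 0.08, -0.45] rows>= 1.0
```

View pics/w40.png

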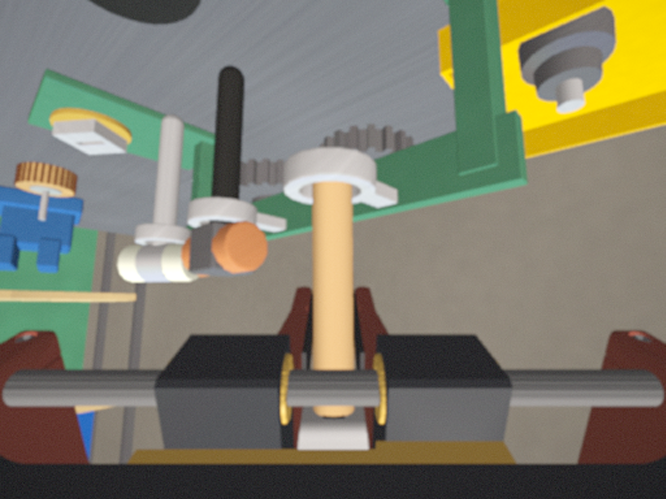

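Request:
apply_moves([
  [-0.006,0.0024,-0.001,0,0,0,1],
  [-0.012,0.0048,-0.002,0,0,0,1],
  [-0.018,0.0072,-0.002,0,0,0,1],
  [-0.024,0.0096,-0.002,0,0,0,1],
  [-0.03,0.012,-0.002,0,0,0,1],
  [-0.036,0.0146,-0.002,0,0,0,1],
  [-0.036,0.0146,-0.002,0,0,0,1],
  [-0.036,0.0146,-0.002,0,0,0,1],
  [-0.036,0.0146,-0.002,0,0,0,-0.8],
  [-0.036,0.0146,-0.002,0,0,0,-0.8],
  [-0.036,0.0146,-0.002,0,0,0,-0.8],
  [-0.036,0.0146,-0.002,0,0,0,-0.8],
  [-0.036,0.0146,-0.002,0,0,0,-0.8],
  [-0.036,0.0146,-0.002,0,0,0,-0.8],
  [-0.036,0.0146,-0.002,0,0,0,-0.8],
  [-0.036,0.0146,-0.002,0,0,0,-0.8],
  [-0.036,0.0146,-0.002,0,0,0,-0.8],
  [-0.036,0.0146,-0.002,0,0,0,-0.8],
  [-0.036,0.0146,-0.002,0,0,0,-0.8],
])

```text
t: 49.65
eef_pos: [0.6983, 0.0788, 0.1485]
tcp_rot: [0.691, 0.151, 0.56, -0.432]
contact_force: [-0.2, 0.5, -0.3]
width: 0.0783
```

```bash
python3 - <<'E'
from h import *
s=log(); st(s)
c=cam("wrist"); save(c,"w41",k=1.3)
E
```

```text
t49.65 p [0.6983 0.0788 0.1485] q [-0.095  0.767 -0.796  2.016  1.719  1.567 -0.972] y [ 0.692 -0.581 -0.428] z [0.643 0.766 0.   ] F [-0.2  0.5 -0.3] M [0.53 0.52 0.03] w 0.0783
```

View pics/w41.png

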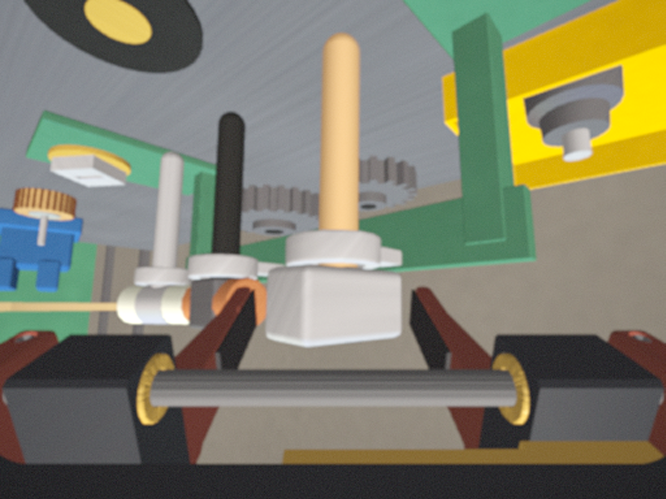

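Request:
apply_moves([
  [0,-0.035,0,0,0,0,-0.8],
  [0,-0.075,0,0,0,0,-0.8],
  [0,-0.115,0,0,0,0,-0.8],
  [0.03,-0.15,0,0,0,0,-0.8],
  [0.06,-0.18,0,0,0,0,-0.8],
  [0.09,-0.18,0,0,0,5,-0.8],
  [0.12,-0.18,0,0,0,10,-0.8],
  [0.14,-0.18,0,0,0,15,-0.8],
  [0.14,-0.18,0,0,0,20,-0.8],
  [0.14,-0.18,0,0,0,20,-0.8],
  [0.14,-0.18,0,0,0,20,-0.8],
  [0.14,-0.18,0,0,0,20,-0.8],
])

```text
t: 50.7
eef_pos: [0.6187, 0.1445, 0.3505]
tcp_rot: [0.707, 0.029, 0.476, -0.522]
contact_force: [-0.0, 0.3, 0.1]
width: 0.079
```

```bash
python3 - <<'E'
from h import *
s=log(); st(s)
c=cam("scene"); save(c,"s42",k=1.5)
c=cam("top"); save(c,"t42",(60,20,460,300),2)
E
```

```text
t50.70 p [0.6187 0.1445 0.3505] q [ 0.148  0.361 -1.124  1.794  1.113  1.452 -0.397] y [ 0.538 -0.453 -0.711] z [ 0.642  0.766 -0.002] F [-0.   0.3  0.1] M [0.5  0.41 0.04] w 0.079
```

View pics/s42.png

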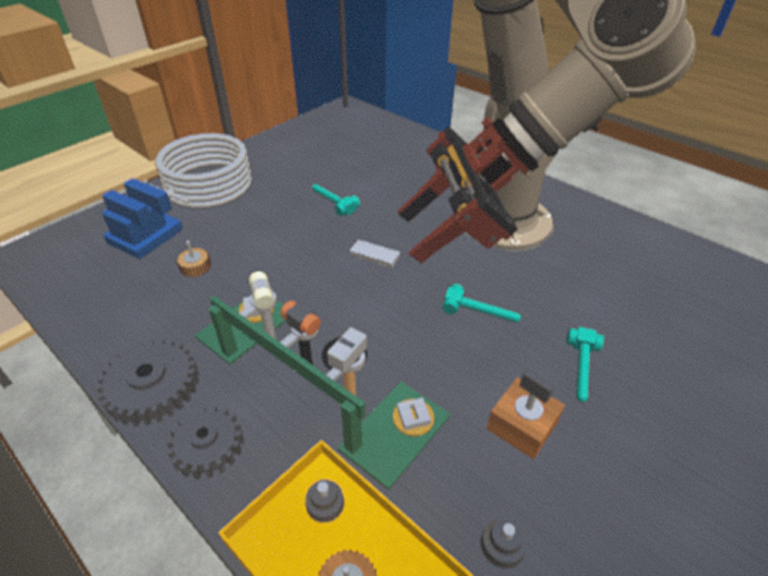

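View pics/t42.png

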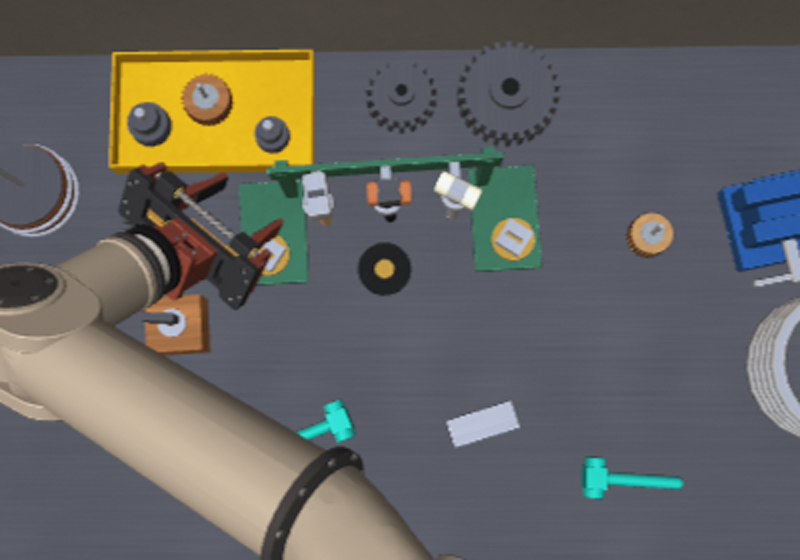

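```bash
python3 - <<'E'
from h import *
import pickle
c=pickle.load(open("w19.pkl","rb")); 
hsv=cv2.cvtColor(c["im"],cv2.COLOR_RGB2HSV); x0,y0,x1,y1=232,143,276,184
m=cv2.inRange(hsv[y0:y1,x0:x1],(0,0,165),(179,40,255)); cs,_=cv2.findContours(m,cv2.RETR_CCOMP,2)
for k in cs:
    if cv2.contourArea(k)>15:
        r=cv2.minAreaRect(k); bp=[onz(c,a+x0,b+y0,.03)[:2] for a,b in cv2.boxPoints(r)]
        print(cv2.contourArea(k),[(round(float(np.linalg.norm(d)),4),round(float(np.degrees(np.arctan2(d[1],d[0]))),1)) for d in (bp[1]-bp[0],bp[2]-bp[1])])
E
```

```text
774.5 [(0.0465, -33.7), (0.0544, -123.0)]
87.5 [(0.0102, -32.9), (0.0291, -123.0)]
```

Both screws are at about −123°, which matches the 2.2 rad stop. Handing in.

```bash
python3 -c "
from workcell import workorder
print(workorder.finish_job())"
```

```text
the job is handed in; nothing more can be done
None
```

I did the job in the order asked and handed it in at about 51 s of the 210 s allowed. No verdict was reported.

**Screws:** I turned both clockwise with the key until they stopped. The torque rose to 1.0 N m on the left one and to at least 0.7 N m on the right. Both slots then measured about −123° in the wrist images, which matches the 2.2 rad stop.

**Key:** It is back upright in its block. The last pictures show its collar on the block.

**Hammers:** All three were present, and each hangs by its head: soft in the right-hand ring, copper in the middle, square in the left. The copper one was knocked aside partway through, so I located it again before picking it up.

**Left alone:** I did not touch the cup brush, flap wheel or turquoise look-alikes, and they look unmoved. The arm was clear of everything at hand-in, with the contact force about 0 N.

**What failed or disagreed along the way:**
- **Fingertip position:** The real fingertips sit about 36 mm behind the reported TCP, so my first two attempts to grip the key closed just above its paddle. I corrected for this afterwards.
- **Bench contact:** While lowering the fingers for the first hammer they pressed on the bench, reading 31 N at most. I backed off at once.
- **Camera agreement:** The top camera differed from the wrist camera by 3–5 mm. I used the wrist view and contact readings for the fine positioning.

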